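# Open a jammed colour chest and load the preheat tray

### The job

Get the colour glass ready for preheating: pull the retaining pin from the chest's hasp and put it in the blue dish, then lever the jammed lid loose with the pry bar resting on the brass fulcrum and its tip under the yellow lip (do not drag the lid up by hand). Lift the lid off and lay it flat in the middle of the cork board, set every glass stub from the chest in a pocket of its own in the steel preheat tray, and lay the pry bar back along the middle of its green strip. Do not disturb the glass tumbler or the round wooden block.

Things in the scene. Friction and masses are not known exactly. Their poses are not given: they have to be found in the camera images.
- chest: Grey steel chest, fixed, 141 x 186 mm; origin under its centre, rim 115 mm up. Inside (125 x 170 mm) a wood floor 75 mm up has four 45 mm square pockets, 10 mm deep, at x +-30, y +-35 mm, for the stubs. On its -y side two red spring catches (noses at x +-50) grip the lid edge, and a fulcrum stands on a bracket. Hasp staple on its -x side. A stop strip rises 9 mm over the rim along its +y side.
- fulcrum (a point): Top line of the brass fulcrum roller (radius 8 mm), 155 mm from the chest's centre to chest -y, 104 mm above the bench; axes as the chest's. The roller lies along chest x between two guide cheeks 32 mm apart that rise 22 mm above this point; the bar goes between them, tip towards chest +y.
- staple (a point): Middle of the staple's square eye (11 mm wide, 12 mm high), on the chest's -x side; axes as the chest's. Two ears, 6 mm thick, 32 mm apart along chest y, stand either side of the lid's tongue; the pin passes through both just above the tongue.
- lid_knob (a point): Centre of the lid's black knob (30 mm diameter, 28 mm high), 36 mm over the underside of the lid plate (140 x 180 x 8 mm, 0.6 kg); axes as the chest's when shut. Jammed with some 25 N at its -y edge. Levered up 11 mm or more there, the catches snap under it and prop it up, slightly tilted about its +y edge; then it lifts straight off by the knob.
- lid_lip (a point): Underside of the yellow pry lip at the middle of the lid's -y edge: 44 mm wide, 8 mm thick, projecting 30 mm; this point is the middle of that projection. Shut, it is 115 mm above the bench and 50 mm from the fulcrum line.
- pin_handle (a point): Grip point of the retaining pin's orange upright handle, 12 mm (x) by 24 (y) by 54 (z): 18 mm below its top, 32 mm above the shank's axis. The square steel shank (8 mm, 54 mm long) leaves the handle's foot along the pin's +y. In the staple the pin's axes are the chest's: pull it out along its -y, 60 mm or more.
- pin_shank (a point): Centre of the pin's steel shank, half-way along it.
- bar_mid (a point): Grip point of the pry bar, near its balance: in the black handle, half-way up. Bar 240 mm long, 0.22 kg; its x runs from handle to steel tip, its z up as it lies. Handle 120 long, 22 wide, 16 mm high; blade 120 long, 18 wide, 8 mm thick, at the handle's mid height. The handle's end is 105 mm along -x from here, the tip 135 mm along +x.
- bar_tip (a point): Tip of the pry bar's steel blade, mid thickness; axes as the bar's.
- bar_press (a point): Point on top of the handle, 25 mm from its end: push down here to lever; axes as the bar's.
- strip_centre (a point): Top centre of the green rubber tool strip, 290 mm (its x) by 85 mm (its y), 3 mm thick, lying on the bench; the pry bar starts here and belongs here.
- board_centre (a point): Top centre of the cork board, 180 x 220 mm, 6 mm thick, for the lid; flat on the bench.
- dish_in (a point): Centre of the floor of the blue pin dish, 90 mm (x) by 110 mm (y) outside, walls 4 mm thick and 20 mm high.
- tray_centre (a point): Centre of the dark steel preheat tray's top face, 26 mm above the bench. Tray 140 mm (x) by 150 mm (y), fixed; four square pockets, 46 mm wide, 12 mm deep, at x +-32, y +-35 mm from this point in its axes. A stub standing in one has its centre 10 mm above this point.
- glass0_mid (a point): Centre of the amber glass stub, a solid cylinder 36 mm in diameter and 44 mm high, 0.11 kg, standing in a pocket of the closed chest at the start; absent (None) in some starts.
- glass1_mid (a point): Centre of the green glass stub, a solid cylinder 36 mm in diameter and 44 mm high, 0.11 kg, standing in a pocket of the closed chest at the start; absent (None) in some starts.
- glass2_mid (a point): Centre of the blue glass stub, a solid cylinder 36 mm in diameter and 44 mm high, 0.11 kg, standing in a pocket of the closed chest at the start; absent (None) in some starts.
- glass3_mid (a point): Centre of the red glass stub, a solid cylinder 36 mm in diameter and 44 mm high, 0.11 kg, standing in a pocket of the closed chest at the start; absent (None) in some starts.
- tumbler: Bystander: amber glass tumbler, 72 mm diameter, 100 mm high; origin at the centre of its underside. Not part of the job, leave it alone.
- cup_block: Bystander: round dark wooden block, 80 mm diameter, 55 mm high; origin at the centre of its underside. Not part of the job, leave it alone.
There are look-alikes about, which are no part of the job. What is meant by the part that bears pin_handle is not purple or red, and is the larger of those in its own colour.

How it is judged:
By the outcome, as a careful person would: the job done as asked, in the order asked, and still so for the second after the job is handed in, with the robot touching nothing.
Of glass0, glass1, glass2, glass3 only 2 to 4 are there at a start; the rules pass over those that are not, and their reading is None.
At some moment in a run one of bar, glass0, glass1, glass2, glass3 may be knocked a few centimetres aside while the robot is not near it.
It also fails if it takes over 210 s, if anything falls off the work surface, if the arm or the gripper's body presses on something with over 40 N, if the wrist force passes 120 N, or if a joint passes its speed limit or range.

### The arm

A 6-joint arm with a two-finger parallel gripper is mounted at the origin on the work surface. World frame = base frame: x ahead of the robot, y to its left, z up, the work surface at z = 0. Lengths are in m, angles in rad, forces in N, time in s.
With the tool pointing down it reaches from about 0.3 to 0.875 m from the base axis. Payload 6.4 kg.
Tool frame: the origin (TCP) lies between the finger pads; the fingertips stand tip_extent ahead of it and the grasp point (between the pads) lies 5 mm behind it (tip_extent is the distance from the TCP to the fingertips, in m); z points along the fingers, y is the direction in which the jaws open and shut (so a half turn about z gives the same grasp; the last joint's range is limited). The gripper opens to 85 mm and grips with 20 to 120 N. Pads are 22 mm wide; open, the fingers measure 114 mm over their backs; the gripper's body (76 mm by 85 mm) begins 54 mm behind the grasp point. The pads swing forward as they close: fully open they stand 13 mm farther back than shut.
Start: joints at [0.964, 0.181, 1.607, -0, 1.354, -0.206], TCP at [0.224, 0.529, 0.216] pointing down, gripper open.
Joint ranges: [-2.99, 2.99], [-0.89, 2.07], [0.3, 2.58], [-1.14, 4.28], [0, 2.63], [-3.12, 3.12]. Speed limits (rad/s): [2.57, 2.57, 3.01, 3.14, 3.14, 3.14].

### API

Orientations are given as a unit quaternion [w, x, y, z].
In Python, from bench import * gives the robot as it stands.
- The arm moves only by the shell command python3 -m jog 'ROWS'. ROWS is JSON, a list of rows, each a list of 3 entries, a list of its own where there are three numbers: the shift along the tool's x, y, z in mm, then the turn, a rotation vector about the tool's x, y, z in rad, then the opening, from 0 (shut) to 1 (fully open). A call has 1 to 20 rows; each row is the pose to reach, as a shift and turn from the pose measured when the call began, along the tool's axes at that moment; what a row does not reach only later rows make up. A row lasts 1/12 s, in which the tool goes at most 41.7 mm and 7.16 degrees, less where a joint would pass 70% of its speed; a pose out of reach is approached as far as the arm can. A call with a gripper value outside its range is refused whole. The fingers move at their own pace and stop on an object; the grip force is fixed at half the most. Time passes only in rows, so rows that repeat a pose let the fingers close. It gives the time, the measured TCP pose, the force and the opening at its end, in the units of the state.
- get_obs(): the state, without advancing time (a new reading comes with each control period).
- camera(name): name is "scene" or "top" or "wrist"; returns (picture, depth): 400x640x3 uint8, red, green, blue; 400x640 float32, m along the optical axis (not along the pixel's ray), 0 where there is no reading.
- get_calibration(name): a dict with "fx", "fy", "cx", "cy" (pixels), "world_from_camera" (4x4, takes a point from camera to world coordinates). Camera axes: x right, y down, z forward; pixel columns grow to the right and rows downward; lengths in m; the calibration is good to about 2 mm. A picture is of the moment at which its call begins: read the wrist's pose just before it. get_calibration takes no time and is no camera call; for the wrist camera it gives the pose at the moment of the call.
- hand_in(): hands the job in, once; it reports no verdict.
The state is a dict: "time_s": time; "q": joint angles; "dq": joint speeds; "joint_efforts": joint torques, N m; "eef_pos": TCP position; "eef_rot": TCP orientation; "wrist_force": force on the tool from outside, world axes, zero at the start; "torque": the same for the moment, N m; "opening": opening from 0.0 (shut) to 1.0 (fully open).
Only numpy, scipy, OpenCV 4.12 (cv2) and the standard library are available. Lean on these libraries where they do the work, as an engineer would, in place of code of your own. Each camera call takes 0.05 s, during which the arm holds its last target.

## Working session

There is one attempt and no reset: what is moved stays moved. The work goes in short steps, Python scripts to look and compute and a shell command to move; the robot and the scene stay as the last step left them, time stands still between calls to the robot, and variables do not carry over. Pictures are saved under pics/ and viewed, and the job is handed in when it is done.

```bash
ls; mkdir -p pics; python3 - <<'E'
from bench import *
import cv2,numpy as np
o=get_obs();print(o)
for n in ("scene","top","wrist"):
    p,d=camera(n);cv2.imwrite(f"pics/{n}0.png",p[:,:,::-1]);np.save(f"pics/{n}0.npy",d)
    c=get_calibration(n);print(n,c["fx"],c["fy"],c["cx"],c["cy"],np.round(c["world_from_camera"],3).tolist())
print(get_obs()["time_s"])
E
```

```text
pics
{'time_s': 0.0, 'q': array([ 9.63716230e-01,  1.81502671e-01,  1.60800313e+00, -1.96030634e-05,
        1.35379087e+00, -2.06289340e-01]), 'dq': array([ 6.95610181e-04, -1.27841669e-03, -7.29040069e-04, -1.62159463e-04,
       -3.03519846e-04, -1.30786839e-05]), 'joint_efforts': array([ 5.08635057e-04, -4.44868362e+01, -3.51347888e+01, -2.44517905e-04,
        8.92830634e-03,  3.23664347e-05]), 'eef_pos': array([0.22398563, 0.52896024, 0.2150081 ]), 'eef_rot': array([-3.28236508e-04,  1.99054664e-01,  9.79988018e-01, -7.86301155e-04]), 'wrist_force': array([ 0.40731341, -0.68563894,  0.17035631]), 'torque': array([-0.03242947,  0.03339928, -0.00022338]), 'opening': 0.9996198642526424}
scene 368.7370917493199 368.7370917493199 320.46201122904245 198.33591687755376 [[0.528, 0.539, -0.657, 1.099], [0.849, -0.354, 0.392, -0.372], [-0.021, -0.765, -0.644, 0.717], [0.0, 0.0, 0.0, 1.0]]
top 397.34918298138933 397.34918298138933 317.64636952175124 202.86338378144114 [[0.016, -0.996, 0.088, 0.376], [-1.0, -0.015, 0.01, -0.018], [-0.009, -0.088, -0.996, 1.196], [0.0, 0.0, 0.0, 1.0]]
wrist 344.60258599679463 344.60258599679463 319.17260531142426 202.041048978991 [[0.392, 0.879, 0.273, 0.154], [0.92, -0.374, -0.116, 0.56], [0.0, 0.297, -0.955, 0.374], [0.0, 0.0, 0.0, 1.0]]
0.15
```

View pics/scene0.png

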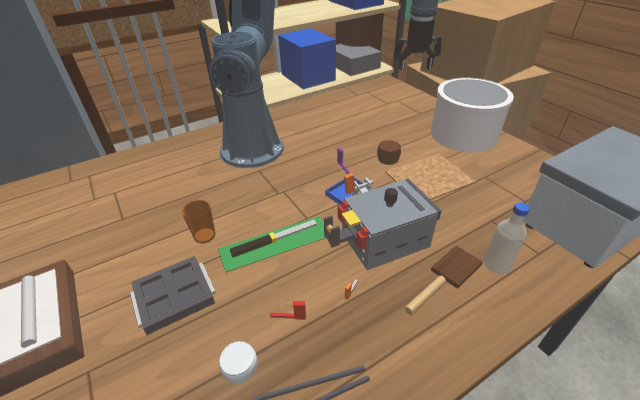

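View pics/top0.png

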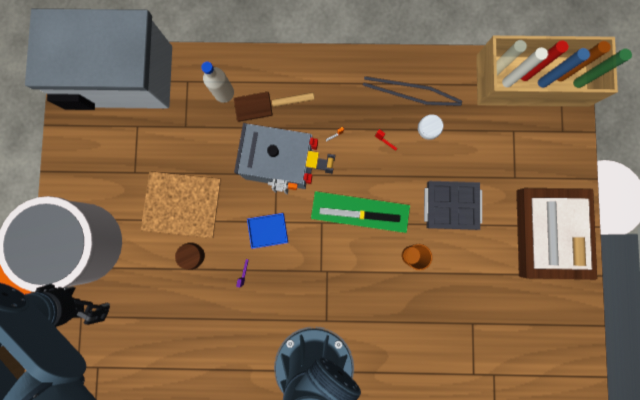

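View pics/wrist0.png

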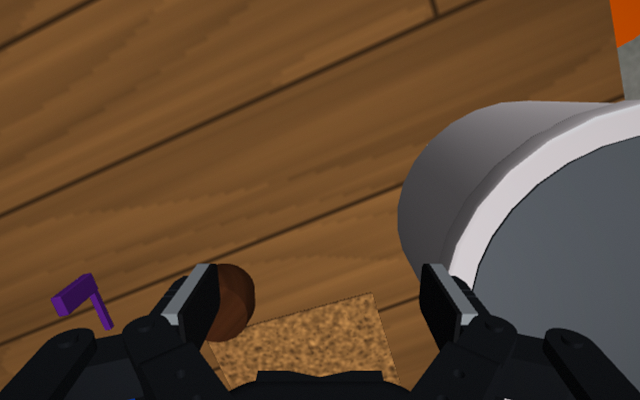

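```bash
cat > h.py <<'E'
import numpy as np,cv2
from bench import *
from scipy.spatial.transform import Rotation as R
def cloud(d,c):
    v,u=np.mgrid[0:d.shape[0],0:d.shape[1]]
    P=np.stack([(u-c["cx"])/c["fx"]*d,(v-c["cy"])/c["fy"]*d,d],-1)
    T=np.array(c["world_from_camera"]);W=P@T[:3,:3].T+T[:3,3]
    W[d<=0]=np.nan
    return W
def shot(n,tag):
    c=get_calibration(n);p,d=camera(n)
    cv2.imwrite(f"pics/{n}{tag}.png",p[:,:,::-1])
    W=cloud(d,c);np.savez(f"pics/{n}{tag}.npz",p=p,d=d,W=W,T=c["world_from_camera"])
    return p,W,c
def proj(c,X):
    T=np.linalg.inv(np.array(c["world_from_camera"]));q=T[:3,:3]@np.array(X)+T[:3,3]
    return c["fx"]*q[0]/q[2]+c["cx"],c["fy"]*q[1]/q[2]+c["cy"]
def crop(p,u0,v0,u1,v1,k,name):
    cv2.imwrite(f"pics/{name}.png",cv2.resize(np.ascontiguousarray(p[v0:v1,u0:u1,::-1]),None,fx=k,fy=k,interpolation=cv2.INTER_CUBIC))
def pose():
    o=get_obs();w,x,y,z=o["eef_rot"];return o,np.array(o["eef_pos"]),R.from_quat([x,y,z,w])
def goal(pos,yaw=None,Rm=None):
    """shift (mm, tool axes) and rotvec (tool axes) to reach TCP pos, pointing down with tool x at world 'yaw'"""
    o,p,r=pose()
    if Rm is None:
        x=np.array([np.cos(yaw),np.sin(yaw),0]);z=np.array([0,0,-1.]);Rm=R.from_matrix(np.stack([x,np.cross(z,x),z],1))
    s=r.inv().apply(np.array(pos)-p)*1000
    t=(r.inv()*Rm).as_rotvec()
    print("shift",np.round(s,1).tolist(),"turn",np.round(t,3).tolist(),"deg",round(np.degrees(np.linalg.norm(t)),1),"dist",round(np.linalg.norm(s)))
def st():
    o,p,r=pose();print("t",round(o["time_s"],2),"pos",np.round(p,4),"x",np.round(r.as_matrix()[:,0],3),"z",np.round(r.as_matrix()[:,2],3),"F",np.round(o["wrist_force"],1),"op",round(o["opening"],3))
E
python3 - <<'E'
from h import *
z=np.load("pics/top0.npy");p=cv2.imread("pics/top0.png")[:,:,::-1]
crop(p,225,110,425,260,4,"topc0")
p=cv2.imread("pics/scene0.png")[:,:,::-1]
crop(p,310,140,450,270,5,"scenec0")
E
```

```text
(no output)
```

View pics/topc0.png

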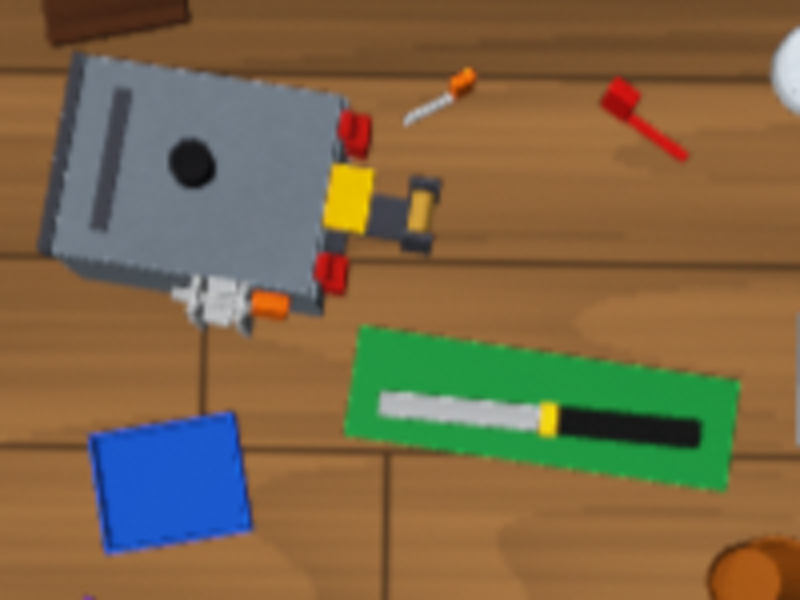

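View pics/scenec0.png

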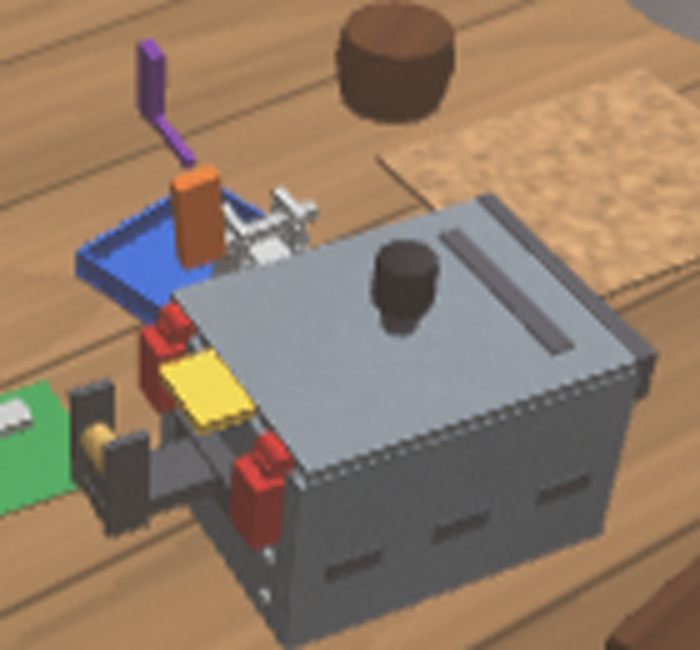

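```bash
python3 - <<'E'
from h import *
def seg(n):
    d=np.load(f"pics/{n}0.npy");p=cv2.imread(f"pics/{n}0.png");c=get_calibration(n)
    return cv2.cvtColor(p,cv2.COLOR_BGR2HSV),cloud(d,c)
for n in("top","scene"):
    H,W=seg(n);X,Y,Z=W[...,0],W[...,1],W[...,2]
    h,s,v=[H[...,i].astype(int) for i in range(3)]
    def rep(name,m):
        cc,lab,stt,_=cv2.connectedComponentsWithStats(m.astype(np.uint8))
        if cc<2:print(n,name,"none");return
        m=lab==1+np.argmax(stt[1:,4]);Q=W[m];Q=Q[~np.isnan(Q[:,0])]
        r=cv2.minAreaRect(Q[:,:2].astype(np.float32)*1000)
        print(n,name,len(Q),"rect",np.round(r[0],1),np.round(r[1],1),round(r[2],1),"mean",np.round(Q.mean(0),4),"z5/95",np.round(np.percentile(Q[:,2],[5,95]),4))
    reg=(X>0.3)&(X<0.75)&(Y>-.45)&(Y<.45)
    rep("lid",reg&(abs(Z-.123)<.005)&(s<90))
    rep("green",reg&(abs(h-68)<15)&(s>100)&(Z<.01))
    rep("handle",reg&(Z>.006)&(Z<.03)&(v<45)&(abs(X-.43)<.05)&(Y<-.04)&(Y>-.3))
    rep("blade",reg&(Z>.006)&(Z<.03)&(v>120)&(s<60)&(abs(X-.43)<.05)&(Y<.05)&(Y>-.3))
    rep("lip",reg&(abs(h-26)<5)&(s>150)&(Z>.09))
    rep("roller",reg&(abs(h-20)<6)&(s>100)&(Z>.08)&(Z<.115))
    rep("orange",reg&(h<13)&(s>150)&(v>120)&(Z>.06)&(Y<.15)&(Y>0))
    rep("dish",reg&(abs(h-112)<12)&(s>150)&(Z<.03))
    rep("dishrim",reg&(abs(h-112)<12)&(s>150)&(Z<.03)&(Z>.016))
    rep("knob",reg&(Z>.135)&(Z<.17)&(v<60)&(Y<.3))
    rep("tray",reg&(abs(Z-.026)<.004)&(Y<-.25))
    rep("cork",(X>.35)&(X<.65)&(Y>.2)&(Z>.003)&(Z<.012))
    rep("tumbler",(Z>.08)&(Z<.11)&(Y<-.15)&(X<.45)&(X>.25))
    rep("block",(Z>.045)&(Z<.065)&(Y>.2)&(X<.42)&(X>.25))
    rep("staple",(Z>.1)&(Z<.14)&(Y>.03)&(Y<.2)&(X<.53)&(X>.42)&(s<50))
E
```

```text
top lid 3309 rect [602.6 120.3] [191.6 150.1] 81.5 mean [0.6057 0.1197 0.1234] z5/95 [0.12   0.1266]
top green 2052 rect [ 455.8 -133.1] [288.8  84. ] 82.5 mean [ 0.4583 -0.133   0.0033] z5/95 [-0.0006  0.007 ]
top handle 208 rect [ 441.5 -196.3] [101.9  17.7] 85.0 mean [ 0.4415 -0.1963  0.0191] z5/95 [0.0153 0.0231]
top blade 229 rect [453.  -70.5] [117.1  16.9] 85.1 mean [ 0.4528 -0.0707  0.0153] z5/95 [0.0112 0.0191]
top lip 168 rect [590.6  11.9] [29.4 43.2] 81.5 mean [0.5902 0.0117 0.123 ] z5/95 [0.1197 0.1261]
top roller 59 rect [586.1 -38.3] [15.4 29.8] 82.7 mean [ 0.5866 -0.0385  0.1028] z5/95 [0.0978 0.1069]
top orange 71 rect [640.1   9.1] [23.8 16.7] 0.9 mean [0.638  0.0083 0.1131] z5/95 [0.0879 0.1256]
top dish 1079 rect [395.8 142.8] [ 87.1 108.3] 10.3 mean [0.3958 0.1446 0.0064] z5/95 [0.0009 0.0202]
top dishrim 60 rect [394.   95.7] [43.5 97.7] 70.3 mean [0.3902 0.0975 0.0198] z5/95 [0.0167 0.0227]
top knob 100 rect [605.  113.8] [26.4 25.6] 2.5 mean [0.6034 0.1136 0.162 ] z5/95 [0.1473 0.1674]
top tray 986 rect [ 480.  -388.9] [121.7 139.4] 89.9 mean [ 0.4794 -0.3855 
[... 1212 characters left out ...]
388.2  91. ] [ 3.3 12.1] 86.7 mean [0.3877 0.0914 0.0202] z5/95 [0.0189 0.0221]
scene knob 1 rect [601.9 103.7] [0. 0.] 0.0 mean [0.6019 0.1037 0.1516] z5/95 [0.1516 0.1516]
scene tray 1562 rect [ 478.4 -390.4] [120.8 144.2] 89.0 mean [ 0.4836 -0.3873  0.0259] z5/95 [0.0237 0.0279]
scene cork 2123 rect [465.5 410.2] [241.3 210.8] 82.0 mean [0.4723 0.419  0.0073] z5/95 [0.0048 0.0097]
scene tumbler 401 rect [ 329.8 -282.4] [69.6 70.9] 71.5 mean [ 0.3293 -0.2833  0.0922] z5/95 [0.0814 0.101 ]
scene block 268 rect [319.6 365.1] [73.3 73.4] 48.2 mean [0.3243 0.3613 0.0548] z5/95 [0.0472 0.0583]
scene staple 137 rect [516.5  77.5] [76.8 26.6] 89.9 mean [0.5212 0.0912 0.1275] z5/95 [0.1146 0.1376]
```

```bash
python3 - <<'E'
from h import *
st();goal([.520,.045,.285],np.radians(81.5))
E
```

```text
t 0.15 pos [0.2241 0.5291 0.2152] x [-0.921  0.39   0.   ] z [-0.001 -0.001 -1.   ] F [0.9 0.3 0.3] op 0.999
shift [-461.3, -330.3, -69.5] turn [-0.001, 0.001, 1.318] deg 75.5 dist 572
```

```bash
python3 -m jog '[[[-461,-330,-70],[0,0,1.318],1],[[-461,-330,-70],[0,0,1.318],1],[[-461,-330,-70],[0,0,1.318],1],[[-461,-330,-70],[0,0,1.318],1],[[-461,-330,-70],[0,0,1.318],1],[[-461,-330,-70],[0,0,1.318],1],[[-461,-330,-70],[0,0,1.318],1],[[-461,-330,-70],[0,0,1.318],1],[[-461,-330,-70],[0,0,1.318],1],[[-461,-330,-70],[0,0,1.318],1],[[-461,-330,-70],[0,0,1.318],1],[[-461,-330,-70],[0,0,1.318],1],[[-461,-330,-70],[0,0,1.318],1],[[-461,-330,-70],[0,0,1.318],1],[[-461,-330,-70],[0,0,1.318],1],[[-461,-330,-70],[0,0,1.318],1],[[-461,-330,-70],[0,0,1.318],1],[[-461,-330,-70],[0,0,1.318],1]]'
python3 - <<'E'
from h import *
st();p,W,c=shot("wrist",1)
E
```

```text
time_s: 1.65
eef_pos: [0.5191, 0.0465, 0.2851]
eef_rot: [-0.0, 0.757, 0.653, -0.001]
wrist_force: [-0.1, 0.4, 0.7]
opening: 0.997
t 1.65 pos [0.5191 0.0465 0.2851] x [ 0.146  0.989 -0.001] z [-0.002 -0.001 -1.   ] F [-0.1  0.4  0.7] op 0.997
```

View pics/wrist1.png

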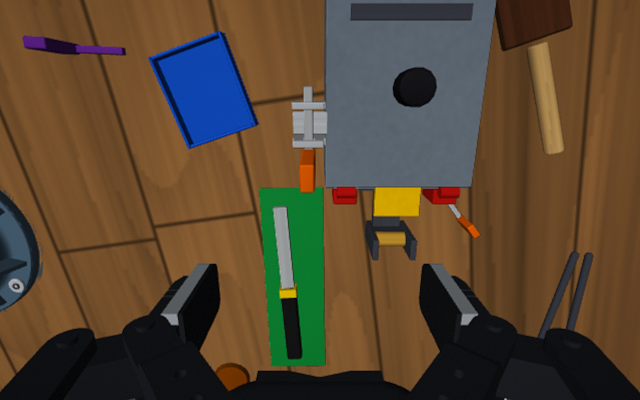

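```bash
cat >> h.py <<'E'
def rep(name,W,m,big=True):
    cc,lab,stt,_=cv2.connectedComponentsWithStats((m&~np.isnan(W[...,0])).astype(np.uint8))
    if cc<2:print(name,"none");return None
    if big:m=lab==1+np.argmax(stt[1:,4])
    Q=W[m];Q=Q[~np.isnan(Q[:,0])]
    r=cv2.minAreaRect(Q[:,:2].astype(np.float32)*1000)
    v,u=np.nonzero(m)
    print(name,len(Q),"px",round(u.mean()),round(v.mean()),"rect",np.round(r[0],1),np.round(r[1],1),round(r[2],1),"mean",np.round(Q.mean(0)*1000,1),"z5/95",np.round(np.percentile(Q[:,2]*1000,[5,95]),1))
    return Q
def hsv(p):
    H=cv2.cvtColor(np.ascontiguousarray(p[:,:,::-1]),cv2.COLOR_BGR2HSV).astype(int);return H[...,0],H[...,1],H[...,2]
E
python3 - <<'E'
from h import *
D=np.load("pics/wrist1.npz");p,W=D["p"],D["W"];h,s,v=hsv(p);X,Y,Z=[W[...,i] for i in range(3)]
rep("lid",W,(abs(Z-.123)<.004)&(s<90)&(Y>-.0)&(X>.53))
rep("lip",W,(abs(h-26)<5)&(s>150)&(Z>.1))
rep("roller",W,(abs(h-20)<6)&(s>80)&(Z>.085)&(Z<.115)&(X>.55))
rep("knob",W,(Z>.14)&(Z<.17)&(v<60)&(Y>0))
Q=rep("pin",W,(h<14)&(s>150)&(Z>.09)&(X<.56))
rep("pintop",W,(h<14)&(s>150)&(Z>.17)&(X<.56))
rep("shank/staple",W,(Z>.10)&(Z<.15)&(s<60)&(X<.535)&(Y>.05)&(v>90))
rep("green",W,(abs(h-68)<15)&(s>100)&(Z<.01))
rep("handle",W,(Z>.012)&(Z<.03)&(v<45)&(X<.48)&(Y<-.1)&(Y>-.27))
rep("blade",W,(Z>.008)&(Z<.03)&(v>110)&(s<60)&(X<.48)&(Y<.05))
rep("dish",W,(abs(h-112)<12)&(s>150)&(Z<.03))
rep("dishfl",W,(abs(h-112)<12)&(s>150)&(Z<.009))
E
```

```text
lid 26915 px 404 93 rect [602.9 107.6] [158.9 142.7] 81.5 mean [604.1 111.6 124.4] z5/95 [123.1 125.9]
lip 1323 px 397 201 rect [589.9  14. ] [29.5 44.2] 81.5 mean [589.3  14.7 124.1] z5/95 [122.9 125.4]
roller 446 px 391 238 rect [582.  -35.1] [16.6 34.6] 75.9 mean [584.2 -33.7 102.2] z5/95 [ 91.8 105.9]
knob 1357 px 414 87 rect [604.7 117.5] [28.4 28.8] 76.6 mean [603.  118.  164.3] z5/95 [150.1 167.4]
pin 624 px 308 170 rect [511.2  65.2] [28.6 12.1] 81.7 mean [511.7  66.9 169.3] z5/95 [137.9 178.9]
pintop 436 px 307 176 rect [510.7  62.6] [23.1 11.3] 81.3 mean [511.   63.5 177.2] z5/95 [173.3 179.2]
shank/staple 2001 px 313 128 rect [517.4  90.7] [81.3 35.1] 90.0 mean [520.3  95.5 131.2] z5/95 [122.6 145.3]
green 8004 px 296 272 rect [ 455.1 -130.1] [289.1  84.9] 82.5 mean [ 460.2 -114.6    4. ] z5/95 [2.7 5.4]
handle 900 px 292 328 rect [ 441.6 -192.2] [104.5  21.8] 85.1 mean [ 442.1 -191.2   19.8] z5/95 [18.  21.2]
blade 1023 px 283 247 rect [451.8 -67.7] [120.2  17.6] 85.0 mean [452.2 -64.6  16. ] z5/95 [14.7 17.3]
dish 7683 px 204 89 rect [392.4 148.3] [ 96.1 114.2] 10.1 mean [393.1 149.4   8.4] z5/95 [ 4.1 21.5]
dishfl 5855 px 205 91 rect [393.5 145.6] [ 79.9 102.8] 9.8 mean [393.1 147.4   5.4] z5/95 [4.  6.8]
```

```bash
python3 - <<'E'
import bench
print([n for n in dir(bench) if not n.startswith("__")], getattr(bench,"tip_extent",None))
from h import *
st();goal([.5108,.0625,.157],np.radians(81.5))
E
```

```text
['MotionError', 'camera', 'get_calibration', 'get_obs', 'hand_in', 'tip_extent'] 0.014
t 1.7 pos [0.5191 0.0467 0.2853] x [ 0.146  0.989 -0.001] z [-0.001 -0.001 -1.   ] F [ 0.1 -0.4  0.5] op 1.0
shift [14.5, -10.4, 128.3] turn [-0.001, 0.001, 0.002] deg 0.2 dist 129
```

```bash
python3 -m jog '[[[14.5,-10.4,40],[0,0,0.002],0.5],[[14.5,-10.4,70],[0,0,0.002],0.5],[[14.5,-10.4,100],[0,0,0.002],0.5],[[14.5,-10.4,128],[0,0,0.002],0.5],[[14.5,-10.4,128],[0,0,0.002],0.5],[[14.5,-10.4,128],[0,0,0.002],0.0],[[14.5,-10.4,128],[0,0,0.002],0.0],[[14.5,-10.4,128],[0,0,0.002],0.0],[[14.5,-10.4,128],[0,0,0.002],0.0],[[14.5,-10.4,128],[0,0,0.002],0.0],[[14.5,-10.4,128],[0,0,0.002],0.0]]'
python3 - <<'E'
from h import *
st()
o,p,r=pose();print("pull -y 70:",goal([.5108-.148*.072,.0625-.989*.072,.157],np.radians(81.5)))
E
```

```text
time_s: 2.62
eef_pos: [0.5123, 0.0622, 0.1593]
eef_rot: [0.001, 0.758, 0.653, 0.001]
wrist_force: [0.6, 0.0, 6.1]
opening: 0.097
t 2.62 pos [0.5123 0.0622 0.1593] x [ 0.148  0.989 -0.001] z [ 0.003 -0.001 -1.   ] F [0.6 0.  6.1] op 0.097
shift [-71.9, -1.5, 2.4] turn [0.003, 0.001, 0.0] deg 0.2 dist 72
pull -y 70: None
```

```bash
python3 -m jog '[[[-10,0,0],[0,0,0],0],[[-20,0,0],[0,0,0],0],[[-30,0,0],[0,0,0],0],[[-40,0,0],[0,0,0],0],[[-50,0,0],[0,0,0],0],[[-60,0,0],[0,0,0],0],[[-70,0,0],[0,0,0],0],[[-78,0,0],[0,0,0],0],[[-78,0,0],[0,0,0],0]]'
python3 - <<'E'
from h import *
st();p,W,c=shot("wrist",2)
E
```

```text
time_s: 3.37
eef_pos: [0.5006, -0.0166, 0.1593]
eef_rot: [0.001, 0.758, 0.652, 0.0]
wrist_force: [-0.2, -0.3, -0.3]
opening: 0.093
t 3.37 pos [ 0.5006 -0.0166  0.1593] x [ 0.149  0.989 -0.001] z [ 0.003 -0.002 -1.   ] F [-0.2 -0.3 -0.3] op 0.093
```

View pics/wrist2.png

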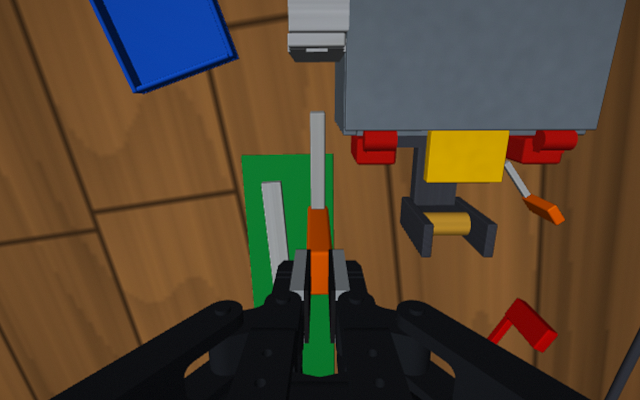

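```bash
python3 - <<'E'
from h import *
goal([.399,.118,.20],np.radians(100));goal([.399,.118,.041],np.radians(100))
E
```

```text
shift [117.1, -120.4, -41.1] turn [0.003, 0.001, -0.325] deg 18.6 dist 173
shift [117.2, -120.9, 117.9] turn [0.003, 0.001, -0.325] deg 18.6 dist 206
```

```bash
python3 -m jog '[[[0,-30,-41],[0,0,-0.1],0],[[30,-70,-41],[0,0,-0.2],0],[[60,-100,-41],[0,0,-0.325],0],[[90,-120,-41],[0,0,-0.325],0],[[117,-120.5,-30],[0,0,-0.325],0],[[117,-120.5,10],[0,0,-0.325],0],[[117,-120.5,50],[0,0,-0.325],0],[[117,-120.5,85],[0,0,-0.325],0],[[117,-120.5,100],[0,0,-0.325],0],[[117,-120.5,110],[0,0,-0.325],0],[[117,-120.5,117],[0,0,-0.325],0],[[117,-120.5,117],[0,0,-0.325],0]]'
python3 - <<'E'
from h import *
st();goal([.399,.118,.041],np.radians(100))
E
```

```text
time_s: 4.42
eef_pos: [0.4002, 0.1183, 0.0421]
eef_rot: [0.002, 0.643, 0.766, 0.001]
wrist_force: [-0.2, 0.3, 1.2]
opening: 0.092
t 4.42 pos [0.4002 0.1183 0.0421] x [-0.174  0.985 -0.001] z [ 0.004 -0.001 -1.   ] F [-0.2  0.3  1.2] op 0.092
shift [-0.1, -1.2, 1.1] turn [0.003, 0.001, 0.001] deg 0.2 dist 2
```

```bash
python3 -m jog '[[[0,0,1.5],[0,0,0],0],[[0,0,2],[0,0,0],0],[[0,0,2],[0,0,0],0.15],[[0,0,2],[0,0,0],0.3],[[0,0,2],[0,0,0],0.45],[[0,0,2],[0,0,0],0.45],[[0,0,-30],[0,0,0],0.45],[[0,0,-70],[0,0,0],0.45],[[0,0,-110],[0,0,0],0.6],[[-20,0,-130],[0,0,0],0.6],[[-20,0,-130],[0,0,0],0.6]]'
python3 - <<'E'
from h import *
st();p,W,c=shot("wrist",3)
# tumbler/bar goals
bx=np.array([np.cos(np.radians(85)),np.sin(np.radians(85))])
goal([.441,-.175,.15],np.radians(85))
E
```

```text
time_s: 5.33
eef_pos: [0.4073, 0.0971, 0.1776]
eef_rot: [0.006, 0.642, 0.766, 0.004]
wrist_force: [-0.1, 1.2, 1.2]
opening: 0.599
t 5.33 pos [0.4073 0.0971 0.1776] x [-0.174  0.985 -0.005] z [ 0.014 -0.002 -1.   ] F [-0.1  1.2  1.2] op 0.599
shift [-274.9, -12.5, 25.5] turn [0.01, 0.002, 0.261] deg 15.0 dist 276
```

View pics/wrist3.png

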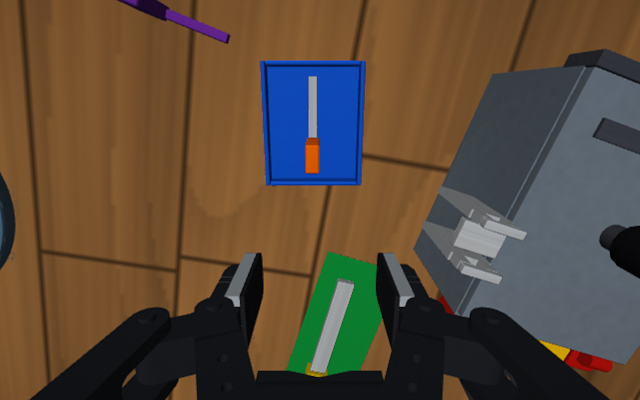

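```bash
python3 - <<'E'
from h import *
goal([.4454,-.143,.12],np.radians(85));goal([.4454,-.143,.021],np.radians(85))
E
```

```text
shift [-244.0, -2.9, 55.5] turn [0.01, 0.002, 0.261] deg 15.0 dist 250
shift [-243.8, -3.9, 154.5] turn [0.01, 0.002, 0.261] deg 15.0 dist 289
```

```bash
python3 -m jog '[[[-244,-3,55],[0.01,0.002,0.261],0.6],[[-244,-3,55],[0.01,0.002,0.261],0.6],[[-244,-3,55],[0.01,0.002,0.261],0.6],[[-244,-3,55],[0.01,0.002,0.261],0.6],[[-244,-3,55],[0.01,0.002,0.261],0.6],[[-244,-3,55],[0.01,0.002,0.261],0.6],[[-244,-3,55],[0.01,0.002,0.261],0.6],[[-244,-3,55],[0.01,0.002,0.261],0.6]]'
python3 - <<'E'
from h import *
st();p,W,c=shot("wrist",4)
h,s,v=hsv(p);X,Y,Z=[W[...,i] for i in range(3)]
rep("green",W,(abs(h-68)<15)&(s>100)&(Z<.01))
rep("blade",W,(Z>.008)&(Z<.03)&(v>110)&(s<60)&(X<.48)&(Y<.05))
rep("yellow",W,(abs(h-26)<5)&(s>150)&(Z<.05))
goal([.4454,-.143,.021],np.radians(85))
E
```

```text
time_s: 6.05
eef_pos: [0.4439, -0.1438, 0.1181]
eef_rot: [-0.002, 0.739, 0.674, -0.0]
wrist_force: [0.2, 0.3, -0.3]
opening: 0.602
t 6.05 pos [ 0.4439 -0.1438  0.1181] x [0.091 0.996 0.003] z [-0.004  0.003 -1.   ] F [ 0.2  0.3 -0.3] op 0.602
green 26181 px 338 155 rect [ 454.3 -138.6] [274.1  85. ] 82.5 mean [ 459.8 -119.2    4.3] z5/95 [3.1 5.4]
blade 4102 px 322 89 rect [451.7 -67.9] [119.5  17.3] 85.0 mean [452.1 -64.1  16.3] z5/95 [15.1 17.5]
yellow 547 px 323 186 rect [ 446.4 -133.4] [15.2 22.4] 85.1 mean [ 446.4 -133.4   20.5] z5/95 [15.5 22.3]
shift [-0.7, 1.9, 97.5] turn [-0.004, -0.003, -0.002] deg 0.3 dist 98
```

View pics/wrist4.png

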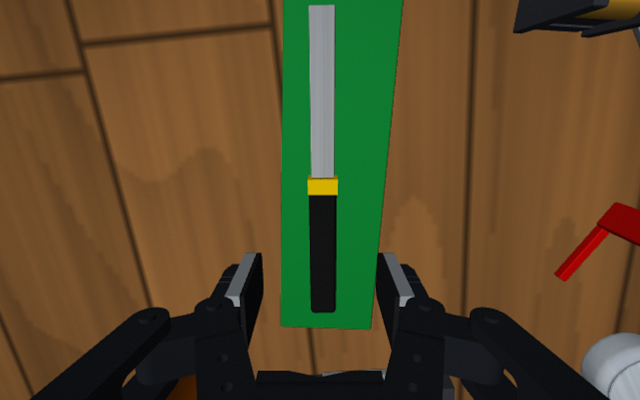

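```bash
python3 -m jog '[[[-0.7,1.9,35],[-0.004,-0.003,-0.002],0.6],[[-0.7,1.9,65],[-0.004,-0.003,-0.002],0.6],[[-0.7,1.9,85],[-0.004,-0.003,-0.002],0.6],[[-0.7,1.9,97],[-0.004,-0.003,-0.002],0.6],[[-0.7,1.9,97],[-0.004,-0.003,-0.002],0.6],[[-0.7,1.9,97],[-0.004,-0.003,-0.002],0.0],[[-0.7,1.9,97],[-0.004,-0.003,-0.002],0.0],[[-0.7,1.9,97],[-0.004,-0.003,-0.002],0.0],[[-0.7,1.9,97],[-0.004,-0.003,-0.002],0.0],[[-0.7,1.9,97],[-0.004,-0.003,-0.002],0.0],[[-0.7,1.9,97],[-0.004,-0.003,-0.002],0.0]]'
python3 - <<'E'
from h import *
st()
E
```

```text
time_s: 7.02
eef_pos: [0.4458, -0.1432, 0.0221]
eef_rot: [0.001, 0.737, 0.676, 0.0]
wrist_force: [-0.1, 0.0, 0.2]
opening: -0.002
t 7.02 pos [ 0.4458 -0.1432  0.0221] x [ 0.087  0.996 -0.001] z [ 0.001 -0.001 -1.   ] F [-0.1  0.   0.2] op -0.002
```

```bash
python3 - <<'E'
from h import *
p,W,c=shot("wrist",5)
p,W,c=shot("scene",5);crop(p,180,180,360,300,4,"sc5")
E
```

```text
(no output)
```

View pics/wrist5.png

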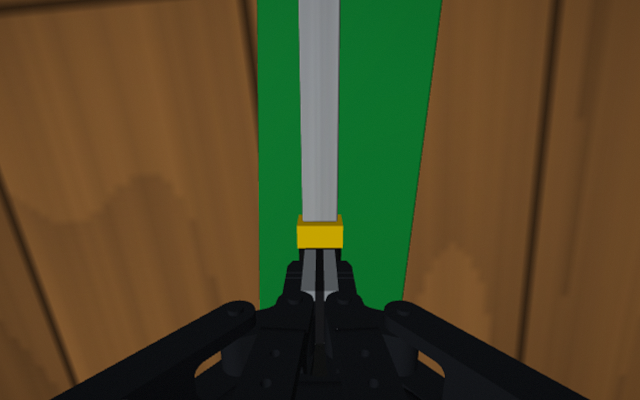

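View pics/sc5.png

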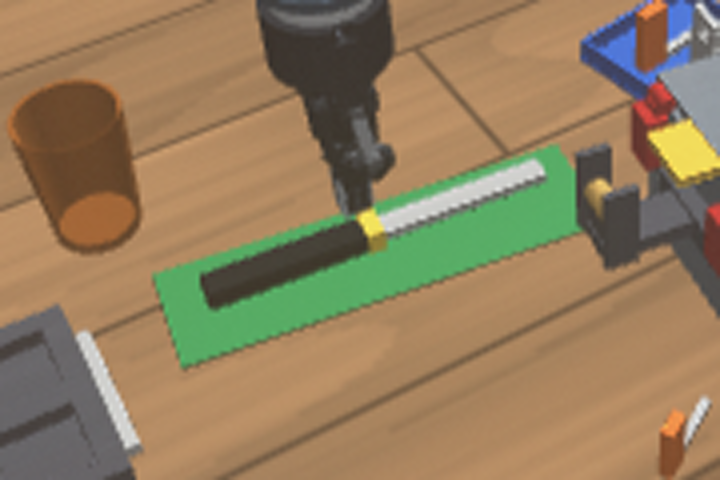

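```bash
python3 - <<'E'
from h import *
D=np.load("pics/wrist5.npz");W=D["W"]
for v in range(215,330,6):
    print(v,np.round(W[v,[300,306,312,320,328,334,342]]*1000,0)[:, [1,2]].tolist())
D=np.load("pics/scene5.npz");W=D["W"]
for v in range(220,246,2):
    print(v,[np.round(W[v,u]*1000).tolist() for u in(262,266,270)])
st()
E
```

```text
215 [[-127.0, 5.0], [-124.0, 16.0], [-124.0, 16.0], [-124.0, 17.0], [-125.0, 16.0], [-125.0, 16.0], [-129.0, 5.0]]
221 [[-127.0, 14.0], [-127.0, 16.0], [-127.0, 16.0], [-128.0, 16.0], [-127.0, 17.0], [-128.0, 16.0], [-129.0, 15.0]]
227 [[-128.0, 22.0], [-128.0, 21.0], [-128.0, 21.0], [-129.0, 21.0], [-129.0, 22.0], [-129.0, 21.0], [-129.0, 22.0]]
233 [[-131.0, 22.0], [-131.0, 21.0], [-131.0, 22.0], [-132.0, 22.0], [-132.0, 21.0], [-133.0, 21.0], [-133.0, 21.0]]
239 [[-135.0, 21.0], [-135.0, 21.0], [-135.0, 22.0], [-135.0, 21.0], [-135.0, 21.0], [-136.0, 22.0], [-136.0, 22.0]]
245 [[-138.0, 20.0], [-138.0, 22.0], [-138.0, 21.0], [-139.0, 21.0], [-139.0, 20.0], [-139.0, 22.0], [-139.0, 22.0]]
251 [[-142.0, 19.0], [-131.0, 44.0], [-131.0, 43.0], [-131.0, 43.0], [-131.0, 45.0], [-132.0, 43.0], [-151.0, 5.0]]
257 [[-145.0, 19.0], [-130.0, 50.0], [-130.0, 50.0], [-131.0, 49.0], [-131.0, 50.0], [-132.0, 49.0], [-154.0, 5.0]]
263 [[-134.0, 47.0], [-131.0, 55.0], [-131.0, 55.0], [-130.0, 56.0], [-131.0, 55.0], [-131.0, 56.0], [-136.0, 48.0]]
269 [[-134.0, 53.0], [-131.0, 60.0], [-131.0, 61.0]
[... 1609 characters left out ...]
230 [[394.0, -141.0, 1.0], [451.0, -150.0, 53.0], [458.0, -141.0, 54.0]]
232 [[401.0, -145.0, 1.0], [451.0, -150.0, 46.0], [458.0, -142.0, 47.0]]
234 [[411.0, -149.0, 3.0], [449.0, -151.0, 37.0], [442.0, -137.0, 24.0]]
236 [[418.0, -152.0, 4.0], [437.0, -147.0, 17.0], [445.0, -139.0, 19.0]]
238 [[438.0, -160.0, 18.0], [446.0, -151.0, 20.0], [452.0, -143.0, 20.0]]
240 [[445.0, -163.0, 18.0], [452.0, -154.0, 19.0], [457.0, -145.0, 18.0]]
242 [[450.0, -165.0, 17.0], [454.0, -156.0, 15.0], [456.0, -146.0, 11.0]]
244 [[455.0, -168.0, 15.0], [455.0, -157.0, 9.0], [456.0, -146.0, 3.0]]
t 7.12 pos [ 0.4456 -0.1432  0.0218] x [ 0.087  0.996 -0.   ] z [ 0.001 -0.001 -1.   ] F [-0.4 -0.2  0.2] op 0.001
```

```bash
python3 - <<'E'
from h import *
p=np.load("pics/scene5.npz")["p"];crop(p,230,170,310,250,7,"sc5b")
p=np.load("pics/wrist5.npz")["p"];crop(p,250,200,400,320,5,"w5b")
E
```

View pics/sc5b.png

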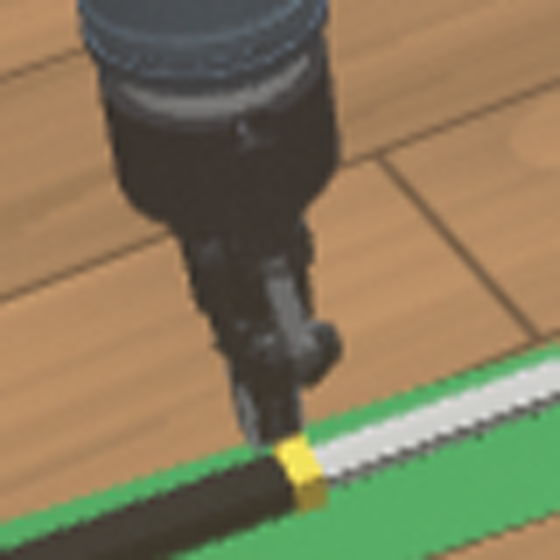

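View pics/w5b.png

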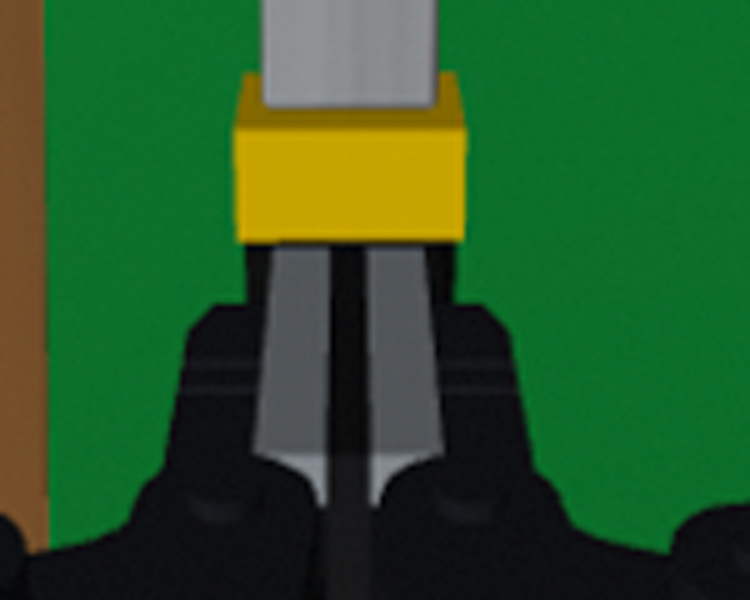

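```bash
python3 - <<'E'
from h import *
for n in (2,3,4):
    D=np.load(f"pics/wrist{n}.npz");p=D["p"];W=D["W"];print(n)
    cols={2:(305,318,335),3:(235,245,255,385,395),4:(235,245,255,385,395)}[n]
    for v in range(235,330,8):
        print(v,[(np.round(W[v,u]*1000).tolist(),p[v,u].tolist()) for u in cols])
D=np.load("pics/wrist2.npz");crop(D["p"],250,190,400,320,5,"w2b")
E
```

```text
2
235 [([478.0, -68.0, 4.0], [7, 121, 47]), ([501.0, -5.0, 161.0], [143, 54, 0]), ([507.0, -74.0, 2.0], [131, 88, 47])]
243 [([477.0, -76.0, 5.0], [5, 121, 47]), ([501.0, -6.0, 169.0], [144, 55, 0]), ([506.0, -83.0, 1.0], [131, 89, 47])]
251 [([495.0, -4.0, 181.0], [88, 92, 96]), ([501.0, -7.0, 176.0], [166, 64, 0]), ([508.0, -6.0, 181.0], [86, 90, 94])]
259 [([496.0, -4.0, 189.0], [77, 81, 84]), ([500.0, -10.0, 178.0], [195, 77, 0]), ([508.0, -5.0, 190.0], [87, 91, 94])]
267 [([496.0, -4.0, 195.0], [65, 68, 71]), ([500.0, -13.0, 179.0], [195, 77, 0]), ([508.0, -6.0, 195.0], [86, 91, 95])]
275 [([496.0, -3.0, 203.0], [21, 20, 23]), ([499.0, -18.0, 177.0], [193, 75, 0]), ([507.0, -6.0, 201.0], [90, 95, 98])]
283 [([497.0, -4.0, 208.0], [9, 9, 11]), ([498.0, -22.0, 177.0], [192, 77, 0]), ([507.0, -5.0, 208.0], [62, 64, 67])]
291 [([497.0, -3.0, 214.0], [26, 25, 27]), ([498.0, -27.0, 176.0], [189, 74, 0]), ([507.0, -6.0, 213.0], [81, 84, 88])]
299 [([496.0, -7.0, 212.0], [23, 23, 26]), ([480.0, -142.0, 4.0], [10, 116, 43]), ([507.0, -8.0, 213.0], [85, 89, 93])]
307 [([495.0, -11.0, 212.
[... 4416 characters left out ...]
.0], [5, 5, 7]), ([469.0, -145.0, 160.0], [14, 14, 15]), ([470.0, -135.0, 175.0], [23, 24, 24])]
307 [([416.0, -132.0, 177.0], [8, 9, 12]), ([419.0, -134.0, 175.0], [4, 5, 5]), ([418.0, -145.0, 159.0], [7, 7, 8]), ([469.0, -148.0, 161.0], [13, 13, 15]), ([470.0, -138.0, 175.0], [27, 26, 30])]
315 [([419.0, -129.0, 186.0], [14, 17, 20]), ([419.0, -136.0, 176.0], [12, 13, 14]), ([417.0, -148.0, 159.0], [4, 4, 6]), ([469.0, -151.0, 162.0], [12, 12, 13]), ([470.0, -142.0, 175.0], [25, 25, 27])]
323 [([420.0, -128.0, 192.0], [15, 17, 19]), ([418.0, -140.0, 175.0], [23, 23, 25]), ([417.0, -151.0, 161.0], [74, 51, 28]), ([468.0, -154.0, 163.0], [10, 11, 13]), ([470.0, -145.0, 175.0], [25, 25, 27])]
```

View pics/w2b.png

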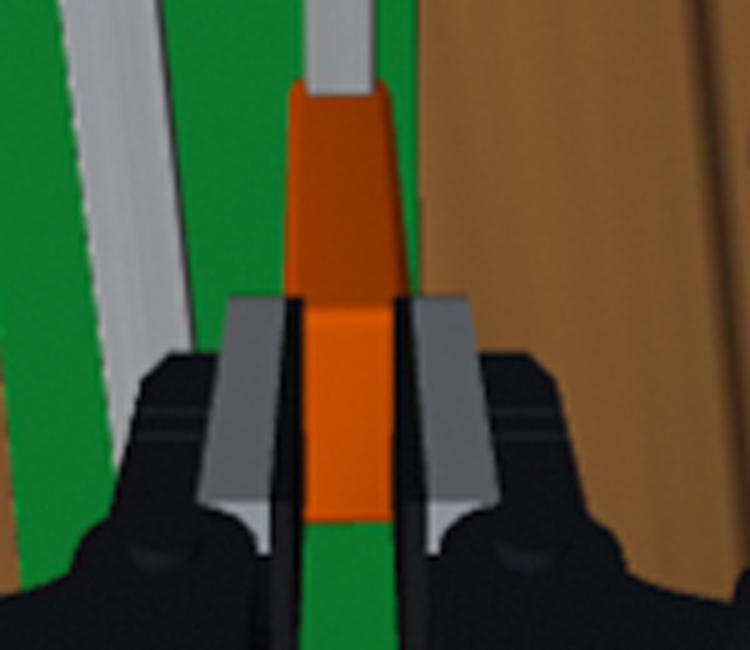

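```bash
python3 -m jog '[[[0,0,0],[0,0,0],0.3],[[0,0,0],[0,0,0],0.5],[[0,0,0],[0,0,0],0.5],[[0,0,8],[0,0,0],0.5],[[0,0,14],[0,0,0],0.5],[[0,0,20],[0,0,0],0.5],[[0,0,25],[0,0,0],0.5],[[0,0,25],[0,0,0],0.5]]'
python3 - <<'E'
from h import *
st();p,W,c=shot("wrist",6);p,W,c=shot("scene",6);crop(p,230,170,310,250,7,"sc6b")
E
```

```text
time_s: 7.78
eef_pos: [0.4445, -0.1425, -0.0047]
eef_rot: [-0.001, 0.737, 0.675, -0.0]
wrist_force: [-0.3, 0.2, 0.1]
opening: 0.501
t 7.78 pos [ 0.4445 -0.1425 -0.0047] x [0.087 0.996 0.001] z [-0.002  0.001 -1.   ] F [-0.3  0.2  0.1] op 0.501
```

View pics/wrist6.png

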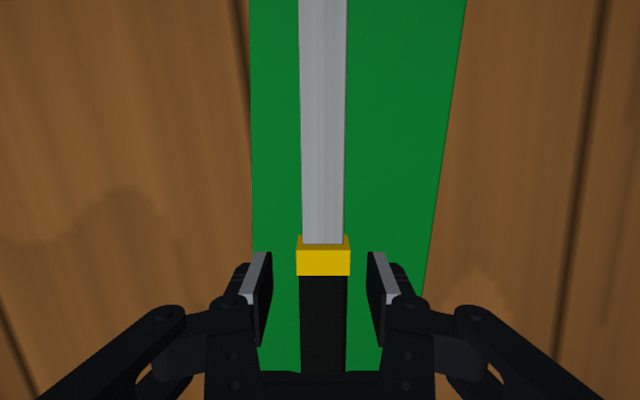

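View pics/sc6b.png

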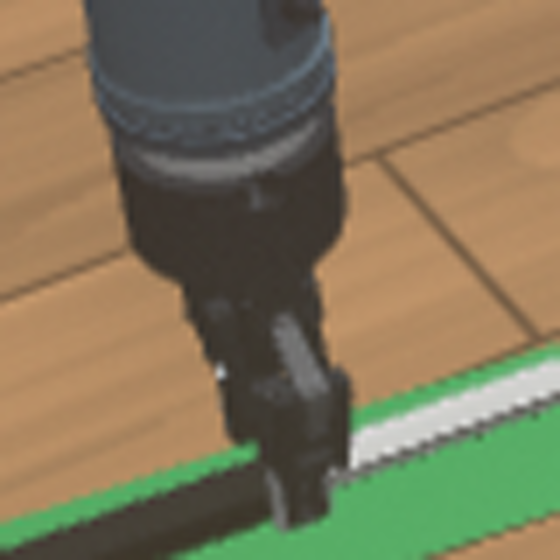

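```bash
python3 -m jog '[[[0,0,4],[0,0,0],0.5],[[0,0,8],[0,0,0],0.5],[[0,0,10],[0,0,0],0.5],[[0,0,10],[0,0,0],0.1],[[0,0,10],[0,0,0],0],[[0,0,10],[0,0,0],0],[[0,0,10],[0,0,0],0],[[0,0,10],[0,0,0],0]]'
python3 - <<'E'
from h import *
st()
uy=np.array([.148,.989]);F=np.array([.5832,-.0366])
for n,th in(("first",0),):
    b=F-.115*uy
    goal([b[0],b[1],.17-.034],np.radians(81.5))
E
```

```text
time_s: 8.55
eef_pos: [0.4468, -0.144, -0.0121]
eef_rot: [0.001, 0.737, 0.676, 0.0]
wrist_force: [-1.5, 0.1, 13.5]
opening: 0.243
t 8.55 pos [ 0.4468 -0.144  -0.0121] x [ 0.087  0.996 -0.001] z [ 0.002 -0.002 -1.   ] F [-1.5  0.1 13.5] op 0.243
shift [3.9, 119.8, -147.8] turn [0.003, 0.001, 0.061] deg 3.5 dist 190
```

```bash
python3 -m jog '[[[0,0,-10],[0,0,0],0],[[0,0,-40],[0,0,0],0],[[0,0,-80],[0,0,0],0],[[0,0,-120],[0,0,0.03],0],[[0,0,-154],[0,0,0.061],0],[[0,40,-154],[0,0,0.061],0],[[2,80,-154],[0,0,0.061],0],[[4,110,-154],[0,0,0.061],0],[[4,120,-154],[0,0,0.061],0],[[4,120,-154],[0,0,0.061],0],[[4,120,-154],[0,0,0.061],0]]'
python3 - <<'E'
from h import *
st();p,W,c=shot("wrist",7);h,s,v=hsv(p);X,Y,Z=[W[...,i] for i in range(3)]
rep("blade",W,(Z>.13)&(v>110)&(s<60)&(X>.53))
rep("ferr",W,(Z>.13)&(abs(h-26)<5)&(s>150)&(X>.53))
p,W,c=shot("scene",7);crop(p,270,150,430,270,5,"sc7")
E
```

```text
time_s: 9.47
eef_pos: [0.5656, -0.1497, 0.1415]
eef_rot: [0.0, 0.757, 0.653, -0.0]
wrist_force: [-0.4, 0.0, -3.0]
opening: 0.24
t 9.47 pos [ 0.5656 -0.1497  0.1415] x [ 0.147  0.989 -0.001] z [ 0.    -0.001 -1.   ] F [-0.4  0.  -3. ] op 0.24
blade 11492 px 318 120 rect [573.7 -88.3] [92.1 17.5] 81.5 mean [574.5 -83.4 169.7] z5/95 [168.7 170.8]
ferr 1900 px 319 264 rect [ 567.1 -140.2] [23.5 18.4] 4.4 mean [ 566.5 -138.6  173.5] z5/95 [168.4 175.6]
```

View pics/wrist7.png

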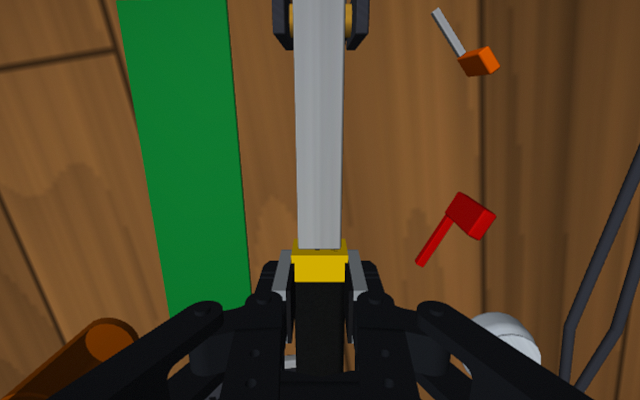

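View pics/sc7.png

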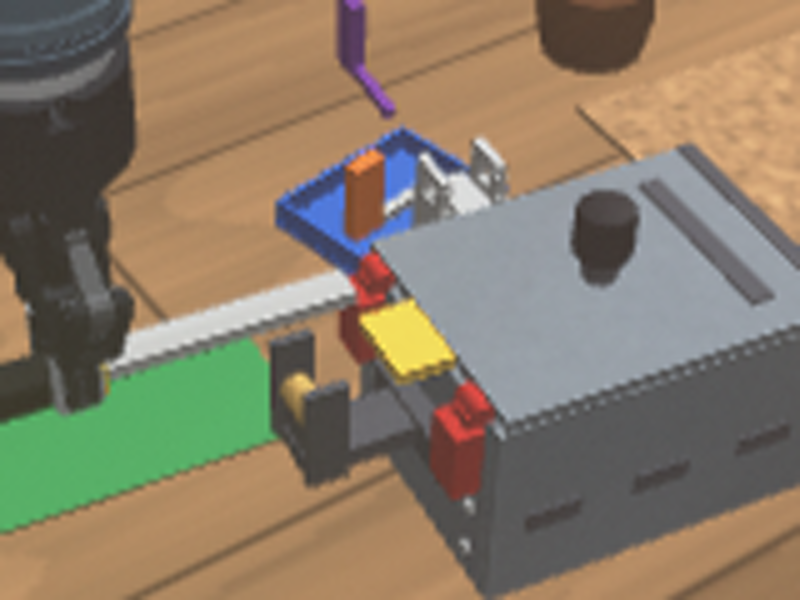

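```bash
cat >> h.py <<'E'
UY=np.array([.148,.989,0]);UY/=np.linalg.norm(UY);FUL=np.array([.5832,-.0366,.104]);UP=np.array([0,0,1.])
def lev(deg,s,g=0,off=.0232):
    """bar on roller at tip-up angle deg, tip s (m) past tangent foot, clearance g"""
    a=np.radians(deg);ax=np.cos(a)*UY+np.sin(a)*UP;n=-np.sin(a)*UY+np.cos(a)*UP
    mid=FUL-.008*UP+(.012+g)*n+(s-.135)*ax
    Rm=R.from_matrix(np.stack([ax,np.cross(-n,ax),-n],1))
    goal(mid-off*n,Rm=Rm)
E
python3 - <<'E'
from h import *
lev(-3,.0205,.02);lev(-3,.0205,.002);
E
```

```text
shift [0.8, 1.3, 30.7] turn [0.0, -0.052, 0.0] deg 3.0 dist 31
shift [-0.1, 1.3, 48.7] turn [0.0, -0.052, 0.0] deg 3.0 dist 49
```

```bash
python3 -m jog '[[[0.8,1.3,15],[0,-0.052,0],0],[[0.8,1.3,30],[0,-0.052,0],0],[[0,1.3,40],[0,-0.052,0],0],[[0,1.3,46],[0,-0.052,0],0],[[0,1.3,48.5],[0,-0.052,0],0],[[0,1.3,48.5],[0,-0.052,0],0],[[0,1.3,48.5],[0,-0.052,0],0]]'
python3 - <<'E'
from h import *
st();p,W,c=shot("wrist",8);h,s,v=hsv(p);X,Y,Z=[W[...,i] for i in range(3)]
p,W,c=shot("scene",8);crop(p,270,150,430,270,5,"sc8")
lev(-3,.0205,.002);lev(-3,.057,.002)
E
```

```text
time_s: 10.15
eef_pos: [0.5664, -0.1505, 0.0936]
eef_rot: [0.018, 0.758, 0.652, -0.02]
wrist_force: [0.0, -0.8, -2.8]
opening: 0.237
t 10.15 pos [ 0.5664 -0.1505  0.0936] x [ 0.148  0.988 -0.053] z [-0.007 -0.052 -0.999] F [ 0.  -0.8 -2.8] op 0.237
shift [0.3, -0.6, 1.1] turn [0.002, 0.001, -0.0] deg 0.1 dist 1
shift [36.8, -0.6, 1.1] turn [0.002, 0.001, -0.0] deg 0.1 dist 37
```

View pics/wrist8.png

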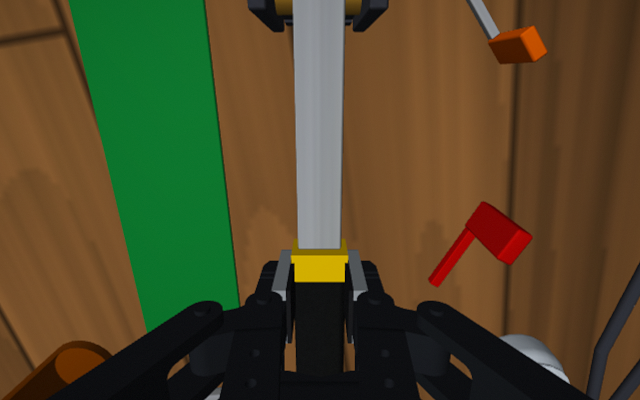

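View pics/sc8.png

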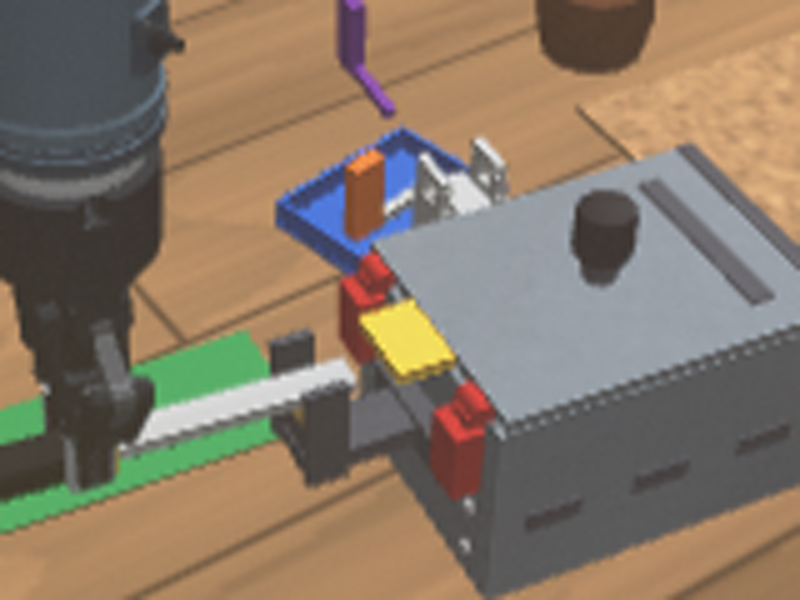

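```bash
python3 - <<'E'
from h import *
D=np.load("pics/scene8.npz");p,W=D["p"],D["W"];h,s,v=hsv(p)
m=np.zeros(h.shape,bool);m[215:250,290:345]=1
Q=rep("blade",W,m&(s<40)&(v>110)&(W[...,2]>.07))
y=(Q-FUL)@UY
for a in(-.08,-.06,-.04,-.02,0,.01,.018): 
    k=abs(y-a)<.004
    if k.sum():print(a,np.round(np.percentile(Q[k,2],[50,90])*1000,1),k.sum())
print("max y",y.max())
E
python3 -m jog '[[[8,-0.5,1],[0,0,0],0],[[16,-0.5,1],[0,0,0],0],[[24,-0.5,1],[0,0,0],0],[[30,-0.5,1],[0,0,0],0],[[36,-0.5,1],[0,0,0],0],[[36.5,-0.5,1],[0,0,0],0],[[36.5,-0.5,1],[0,0,0],0]]'
python3 - <<'E'
from h import *
st()
p,W,c=shot("scene",9);crop(p,270,150,430,270,5,"sc9")
lev(-3,.057,.002);lev(0,.057,0)
E
```

```text
blade 300 px 317 231 rect [585.8 -82.3] [ 51.9 131.4] 11.6 mean [580.2 -74.3 117.3] z5/95 [112.4 120.5]
-0.08 [119.1 120.5] 20
-0.06 [117.9 119.8] 24
-0.04 [117.2 118.1] 22
-0.02 [116.2 117.5] 20
0 [116.1 116.9] 16
0.01 [115.1 122.9] 15
0.018 [114.8 115.9] 16
max y 0.020884646875533652
time_s: 10.83
eef_pos: [0.5718, -0.1138, 0.0909]
eef_rot: [0.018, 0.757, 0.653, -0.02]
wrist_force: [-0.2, 0.0, -2.7]
opening: 0.243
t 10.83 pos [ 0.5718 -0.1138  0.0909] x [ 0.147  0.988 -0.053] z [-0.006 -0.053 -0.999] F [-0.2  0.  -2.7] op 0.243
shift [0.1, -0.1, 0.1] turn [0.002, 0.001, 0.0] deg 0.1 dist 0
shift [0.8, -0.1, 6.1] turn [0.002, 0.053, 0.0] deg 3.1 dist 6
```

View pics/sc9.png

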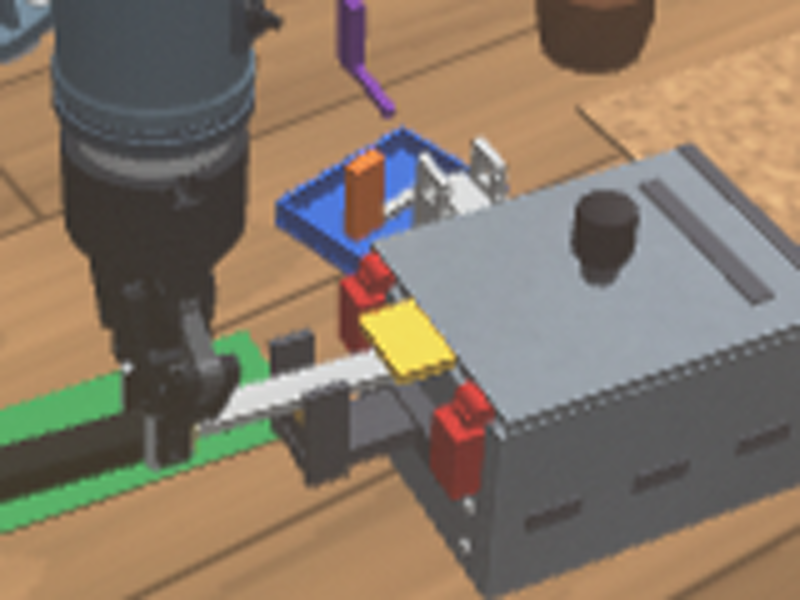

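```bash
python3 - <<'E'
from h import *
for d in (0,3,6,9,12,15,18,20,22): print(d,end=" ");lev(d,.057,-.001)
E
```

```text
0 shift [0.8, -0.1, 7.1] turn [0.002, 0.053, 0.0] deg 3.1 dist 7
3 shift [1.8, -0.2, 11.2] turn [0.002, 0.106, 0.0] deg 6.1 dist 11
6 shift [3.0, -0.2, 15.1] turn [0.002, 0.158, 0.0] deg 9.1 dist 15
9 shift [4.4, -0.2, 19.0] turn [0.002, 0.21, 0.001] deg 12.1 dist 20
12 shift [5.9, -0.2, 22.8] turn [0.002, 0.263, 0.001] deg 15.1 dist 24
15 shift [7.7, -0.2, 26.6] turn [0.002, 0.315, 0.001] deg 18.1 dist 28
18 shift [9.7, -0.2, 30.2] turn [0.002, 0.368, 0.001] deg 21.1 dist 32
20 shift [11.1, -0.2, 32.6] turn [0.002, 0.402, 0.001] deg 23.1 dist 34
22 shift [12.6, -0.2, 34.9] turn [0.002, 0.437, 0.001] deg 25.1 dist 37
```

```bash
python3 -m jog '[[[0.8,0,4],[0,0.027,0],0],[[0.8,0,7],[0,0.053,0],0],[[1.8,0,11],[0,0.106,0],0],[[1.8,0,11],[0,0.106,0],0],[[1.8,0,11],[0,0.106,0],0]]'
python3 -m jog '[[[0,0,0],[0,0,0],0]]'
python3 - <<'E'
from h import *
st()
for d in (6,9,12,15,18,20,22,24): print(d,end=" ");lev(d,.057,-.001)
E
```

```text
time_s: 11.3
eef_pos: [0.5722, -0.1132, 0.0804]
eef_rot: [-0.016, 0.758, 0.652, 0.021]
wrist_force: [-0.2, 3.4, 1.4]
opening: 0.238
time_s: 11.38
eef_pos: [0.5722, -0.1133, 0.0807]
eef_rot: [-0.016, 0.758, 0.652, 0.021]
wrist_force: [-0.5, 1.3, -0.9]
opening: 0.24
t 11.38 pos [ 0.5722 -0.1133  0.0807] x [0.149 0.987 0.053] z [ 0.01   0.052 -0.999] F [-0.5  1.3 -0.9] op 0.24
6 shift [0.9, -0.5, 5.0] turn [0.003, 0.052, -0.002] deg 3.0 dist 5
9 shift [1.9, -0.5, 9.0] turn [0.003, 0.104, -0.001] deg 6.0 dist 9
12 shift [3.1, -0.6, 13.0] turn [0.003, 0.157, -0.001] deg 9.0 dist 13
15 shift [4.4, -0.6, 16.9] turn [0.003, 0.209, -0.001] deg 12.0 dist 17
18 shift [6.0, -0.6, 20.7] turn [0.003, 0.261, -0.001] deg 15.0 dist 22
20 shift [7.2, -0.6, 23.2] turn [0.003, 0.296, -0.001] deg 17.0 dist 24
22 shift [8.4, -0.6, 25.7] turn [0.003, 0.331, -0.001] deg 19.0 dist 27
24 shift [9.7, -0.6, 28.1] turn [0.003, 0.366, -0.001] deg 21.0 dist 30
```

Contact is light so far; continue levering in stages.

```bash
python3 -m jog '[[[0.9,-0.5,5],[0,0.052,0],0],[[1.9,-0.5,9],[0,0.104,0],0],[[3.1,-0.5,13],[0,0.157,0],0],[[3.1,-0.5,13],[0,0.157,0],0],[[3.1,-0.5,13],[0,0.157,0],0]]'
python3 - <<'E'
from h import *
st()
p,W,c=shot("scene",10);crop(p,270,150,430,270,5,"sc10")
for d in (14,16,18,20,22,24): print(d,end=" ");lev(d,.057,-.001)
E
```

```text
time_s: 11.8
eef_pos: [0.5723, -0.1107, 0.0681]
eef_rot: [-0.067, 0.754, 0.648, 0.079]
wrist_force: [-2.1, -1.2, 2.6]
opening: 0.237
t 11.8 pos [ 0.5723 -0.1107  0.0681] x [0.147 0.967 0.206] z [ 0.033  0.203 -0.979] F [-2.1 -1.2  2.6] op 0.237
14 shift [1.5, -0.3, 3.3] turn [0.003, 0.038, -0.001] deg 2.2 dist 4
16 shift [2.1, -0.3, 6.0] turn [0.003, 0.073, -0.001] deg 4.2 dist 6
18 shift [2.7, -0.3, 8.7] turn [0.003, 0.108, -0.001] deg 6.2 dist 9
20 shift [3.5, -0.3, 11.3] turn [0.003, 0.142, -0.001] deg 8.2 dist 12
22 shift [4.3, -0.3, 13.9] turn [0.003, 0.177, -0.001] deg 10.2 dist 15
24 shift [5.3, -0.3, 16.5] turn [0.003, 0.212, -0.001] deg 12.2 dist 17
```

View pics/sc10.png

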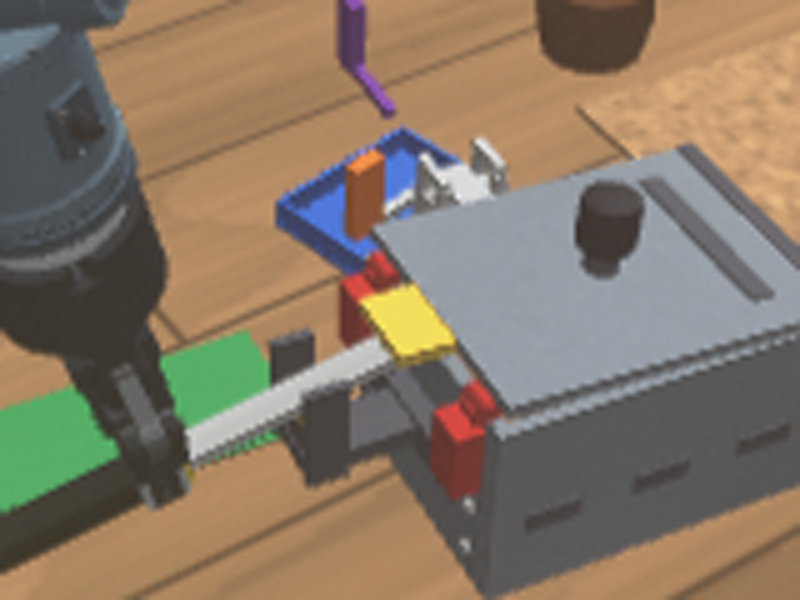

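Lid is rising at the −y edge (gap visible near (500,405) of the crop). Continue to 22°.

```bash
python3 -m jog '[[[1.5,-0.3,3],[0,0.038,0],0],[[2.1,-0.3,6],[0,0.073,0],0],[[2.7,-0.3,9],[0,0.108,0],0],[[3.5,-0.3,11.5],[0,0.142,0],0],[[4.3,-0.3,14],[0,0.177,0],0],[[4.3,-0.3,14],[0,0.177,0],0],[[4.3,-0.3,14],[0,0.177,0],0]]'
python3 - <<'E'
from h import *
st()
p,W,c=shot("scene",11);crop(p,270,150,430,270,5,"sc11")
h,s,v=hsv(p);Z=W[...,2]
Q=rep("lip",W,(abs(h-26)<5)&(s>150)&(Z>.1)&(W[...,1]>-.02))
m=np.zeros(h.shape,bool);m[175:240,335:450]=1
Q=rep("lid",W,m&(Z>.11)&(Z<.16)&(s<70)&(v>80)&(W[...,0]>.53))
y=(Q-FUL)@UY-.155;A=np.polyfit(y,Q[:,2],1);print("lid top at -90,+90",np.polyval(A,[-.09,.09]))
for d in (24,26): print(d,end=" ");lev(d,.057,-.001)
E
```

```text
time_s: 12.43
eef_pos: [0.5736, -0.1038, 0.056]
eef_rot: [-0.123, 0.744, 0.64, 0.145]
wrist_force: [-0.2, 0.7, 3.7]
opening: 0.248
t 12.43 pos [ 0.5736 -0.1038  0.056 ] x [0.138 0.918 0.373] z [ 0.059  0.368 -0.928] F [-0.2  0.7  3.7] op 0.248
lip 147 px 351 212 rect [590.3  13.5] [27.9 44.6] 80.1 mean [591.   13.6 140.9] z5/95 [138.7 142.7]
lid 3049 px 392 207 rect [605.9 120.9] [194.1 146.3] 81.2 mean [620.  113.8 130.3] z5/95 [115.2 139. ]
lid top at -90,+90 [0.13639967 0.12408019]
24 shift [0.5, -0.6, 3.4] turn [0.004, 0.038, -0.0] deg 2.2 dist 3
26 shift [1.1, -0.6, 6.1] turn [0.004, 0.073, -0.0] deg 4.2 dist 6
```

View pics/sc11.png

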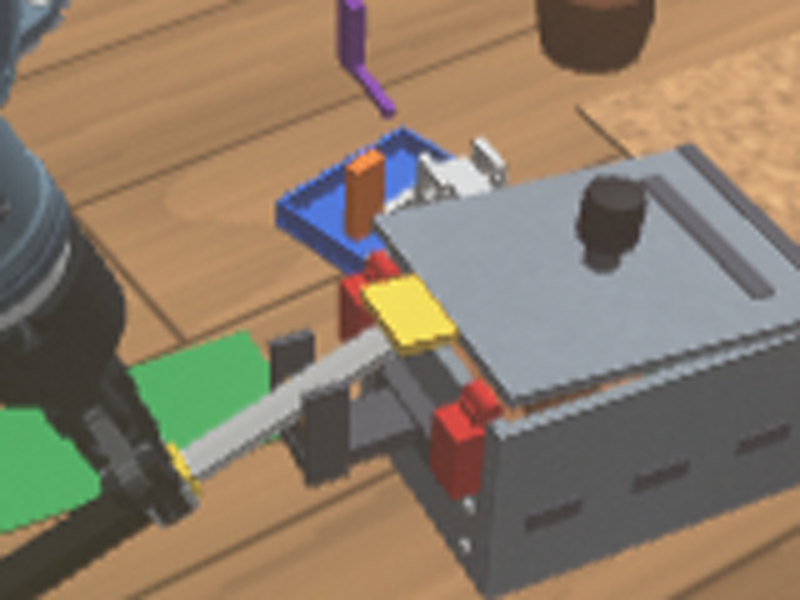

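```bash
python3 - <<'E'
from h import *
for d in (18,14,10,6,2,-2): print(d,end=" ");lev(d,.057,0.0005)
E
```

```text
18 shift [-0.6, -0.5, -6.3] turn [0.004, -0.067, -0.001] deg 3.8 dist 6
14 shift [-0.8, -0.5, -11.8] turn [0.004, -0.137, -0.001] deg 7.8 dist 12
10 shift [-0.6, -0.5, -17.3] turn [0.004, -0.207, -0.001] deg 11.8 dist 17
6 shift [0.0, -0.5, -22.7] turn [0.004, -0.276, -0.001] deg 15.8 dist 23
2 shift [1.0, -0.4, -28.2] turn [0.004, -0.346, -0.001] deg 19.8 dist 28
-2 shift [2.3, -0.4, -33.5] turn [0.004, -0.416, -0.001] deg 23.8 dist 34
```

```bash
python3 -m jog '[[[-0.6,-0.5,-6.3],[0,-0.067,0],0],[[-0.8,-0.5,-11.8],[0,-0.137,0],0],[[-0.6,-0.5,-17.3],[0,-0.207,0],0],[[0,-0.5,-22.7],[0,-0.276,0],0],[[1,-0.5,-28.2],[0,-0.346,0],0],[[2.3,-0.5,-33.5],[0,-0.416,0],0],[[2.3,-0.5,-33.5],[0,-0.416,0],0]]'
python3 - <<'E'
from h import *
st()
p,W,c=shot("scene",12);crop(p,270,150,430,270,5,"sc12")
h,s,v=hsv(p);Z=W[...,2]
Q=rep("lip",W,(abs(h-26)<5)&(s>150)&(Z>.1)&(W[...,1]>-.02))
lev(-2,.0205,.001);lev(0,.0205,.06)
E
```

```text
time_s: 13.07
eef_pos: [0.5723, -0.1122, 0.0892]
eef_rot: [0.015, 0.757, 0.653, -0.013]
wrist_force: [0.6, 0.3, -2.7]
opening: 0.238
t 13.07 pos [ 0.5723 -0.1122  0.0892] x [ 0.146  0.989 -0.039] z [-0.    -0.04  -0.999] F [ 0.6  0.3 -2.7] op 0.238
lip 150 px 351 214 rect [591.   13.1] [28.5 43.5] 82.6 mean [591.1  13.1 134.2] z5/95 [132.4 135.8]
shift [-38.2, -0.2, 0.0] turn [0.005, 0.001, 0.002] deg 0.3 dist 38
shift [-39.9, 0.1, -55.0] turn [0.005, 0.036, 0.002] deg 2.1 dist 68
```

View pics/sc12.png

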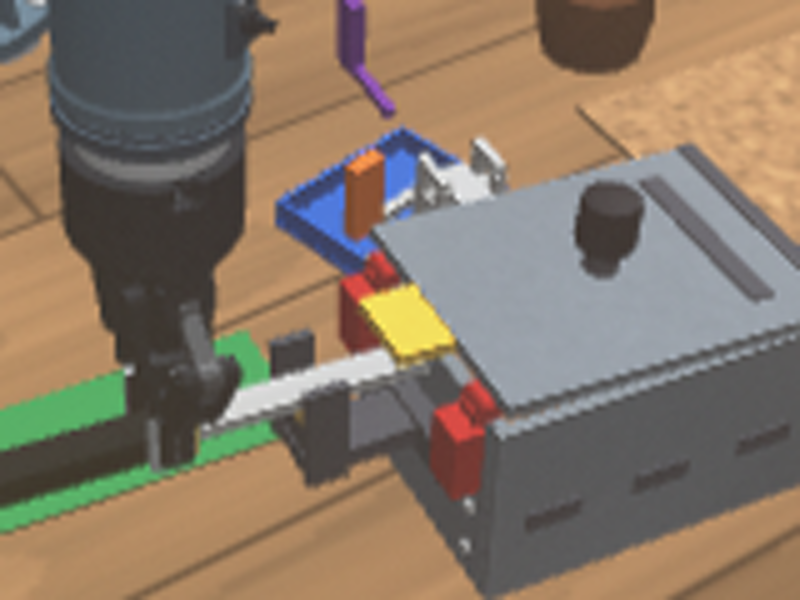

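```bash
python3 -m jog '[[[-10,0,0],[0,0,0],0],[[-20,0,0],[0,0,0],0],[[-30,0,0],[0,0,0],0],[[-39,0,0],[0,0,0],0],[[-40,0,-20],[0,0.036,0],0],[[-40,0,-55],[0,0.036,0],0],[[-40,0,-65],[0,0.036,0],0],[[-40,0,-65],[0,0.036,0],0]]'
python3 - <<'E'
from h import *
st();goal([.345,-.08,.10],np.radians(90));goal([.345,-.08,-.012],np.radians(90))
E
```

```text
time_s: 13.78
eef_pos: [0.5684, -0.1523, 0.1585]
eef_rot: [0.005, 0.758, 0.653, 0.003]
wrist_force: [0.6, -1.3, -2.0]
opening: 0.24
t 13.78 pos [ 0.5684 -0.1523  0.1585] x [ 0.148  0.989 -0.002] z [ 0.011 -0.004 -1.   ] F [ 0.6 -1.3 -2. ] op 0.24
shift [38.6, -232.2, 55.8] turn [0.011, 0.003, -0.148] deg 8.5 dist 242
shift [38.8, -233.5, 167.8] turn [0.011, 0.003, -0.148] deg 8.5 dist 290
```

```bash
python3 -m jog '[[[5,-40,0],[0.011,0,-0.05],0],[[15,-80,0],[0.011,0,-0.1],0],[[25,-120,0],[0.011,0,-0.148],0],[[32,-160,10],[0.011,0,-0.148],0],[[38,-200,30],[0.011,0,-0.148],0],[[38.6,-232,55],[0.011,0,-0.148],0],[[38.6,-232.5,90],[0.011,0,-0.148],0],[[38.6,-233,125],[0.011,0,-0.148],0],[[38.6,-233,145],[0.011,0,-0.148],0],[[38.6,-233,155],[0.011,0,-0.148],0],[[38.6,-233,155],[0.011,0,-0.148],0]]'
python3 - <<'E'
from h import *
st();goal([.345,-.08,-.013],np.radians(90))
E
```

```text
time_s: 14.7
eef_pos: [0.3422, -0.0786, -0.0022]
eef_rot: [-0.002, 0.707, 0.707, -0.002]
wrist_force: [-0.7, 1.0, -1.6]
opening: 0.239
t 14.7 pos [ 0.3422 -0.0786 -0.0022] x [0.001 1.    0.001] z [-0.006  0.001 -1.   ] F [-0.7  1.  -1.6] op 0.239
shift [-1.4, 2.9, 10.8] turn [-0.006, -0.001, -0.001] deg 0.3 dist 11
```

```bash
python3 -m jog '[[[0,0,4],[0,0,0],0],[[0,0,8],[0,0,0],0],[[0,0,11],[0,0,0],0],[[0,0,12],[0,0,0],0],[[0,0,12],[0,0,0],0]]'
python3 - <<'E'
from h import *
st()
E
```

```text
time_s: 15.12
eef_pos: [0.3423, -0.0788, -0.0141]
eef_rot: [-0.002, 0.707, 0.707, -0.002]
wrist_force: [0.5, -0.3, -2.6]
opening: 0.239
t 15.12 pos [ 0.3423 -0.0788 -0.0141] x [0.001 1.    0.001] z [-0.005  0.001 -1.   ] F [ 0.5 -0.3 -2.6] op 0.239
```

```bash
python3 -m jog '[[[0,0,0],[0,0,0],0.2],[[0,0,0],[0,0,0],0.4],[[0,0,0],[0,0,0],0.5],[[0,0,0],[0,0,0],0.5],[[0,0,-30],[0,0,0],0.5],[[0,0,-70],[0,0,0],0.6],[[0,0,-110],[0,0,0],0.8],[[0,0,-150],[0,0,0],0.8],[[0,0,-190],[0,0,0],0.8],[[0,0,-230],[0,0,0],0.8],[[0,0,-230],[0,0,0],0.8]]'
python3 - <<'E'
from h import *
st()
a=np.radians(-3.1);ax=np.cos(a)*UY+np.sin(a)*UP;n=-np.sin(a)*UY+np.cos(a)*UP
Rm=R.from_matrix(np.stack([ax,np.cross(-n,ax),-n],1))
goal([.6055,.1185,.215],Rm=Rm)
E
```

```text
time_s: 16.03
eef_pos: [0.3475, -0.0813, 0.2241]
eef_rot: [0.005, 0.707, 0.707, -0.0]
wrist_force: [1.0, -2.4, 0.9]
opening: 0.799
t 16.03 pos [ 0.3475 -0.0813  0.2241] x [ 0.001  1.    -0.007] z [ 0.007 -0.007 -1.   ] F [ 1.  -2.4  0.9] op 0.799
shift [200.0, 257.8, 9.5] turn [0.012, -0.047, 0.148] deg 8.9 dist 326
```

```bash
python3 -m jog '[[[200,258,9],[0.012,-0.047,0.148],0.8],[[200,258,9],[0.012,-0.047,0.148],0.8],[[200,258,9],[0.012,-0.047,0.148],0.8],[[200,258,9],[0.012,-0.047,0.148],0.8],[[200,258,9],[0.012,-0.047,0.148],0.8],[[200,258,9],[0.012,-0.047,0.148],0.8],[[200,258,9],[0.012,-0.047,0.148],0.8],[[200,258,9],[0.012,-0.047,0.148],0.8],[[200,258,9],[0.012,-0.047,0.148],0.8],[[200,258,9],[0.012,-0.047,0.148],0.8],[[200,258,9],[0.012,-0.047,0.148],0.8]]'
python3 - <<'E'
from h import *
st()
p,W,c=shot("wrist",13);h,s,v=hsv(p);X,Y,Z=[W[...,i] for i in range(3)]
rep("knob",W,(Z>.155)&(Z<.18)&(v<60)&(Y>.08)&(Y<.15))
Q=rep("lid",W,(Z>.12)&(Z<.145)&(s<90)&(Y>0.02)&(X>.53))
y=(Q-FUL)@UY-.155;A=np.polyfit(y,Q[:,2],1);print("lid top at -90,+90",np.polyval(A,[-.09,.09]),"slope deg",np.degrees(A[0]))
E
```

```text
time_s: 16.95
eef_pos: [0.6053, 0.1188, 0.2144]
eef_rot: [0.017, 0.757, 0.653, -0.021]
wrist_force: [0.0, 0.0, 0.3]
opening: 0.8
t 16.95 pos [0.6053 0.1188 0.2144] x [ 0.147  0.988 -0.054] z [-0.01  -0.054 -0.999] F [0.  0.  0.3] op 0.8
knob 1771 px 320 214 rect [605.6 120.5] [28.4 28.1] 29.0 mean [605.8 122.3 169.5] z5/95 [160.3 171.9]
lid 45245 px 320 170 rect [603.8 122.8] [190.3 144.2] 81.3 mean [607.6 136.3 128.3] z5/95 [124.3 133.1]
lid top at -90,+90 [0.13355973 0.12490024] slope deg -2.7563995803410495
```

View pics/wrist13.png

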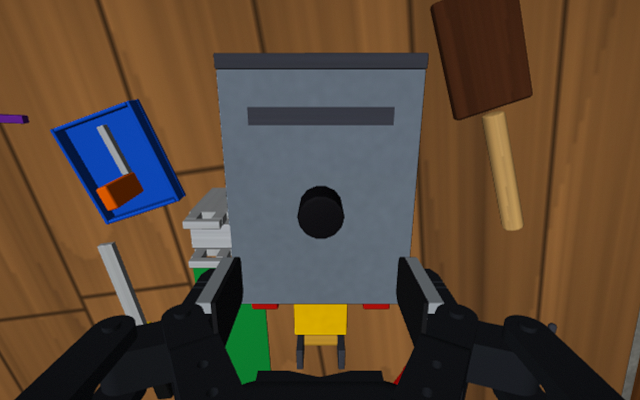

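```bash
python3 - <<'E'
from h import *
a=np.radians(-2.9);ax=np.cos(a)*UY+np.sin(a)*UP;n=-np.sin(a)*UY+np.cos(a)*UP
Rm=R.from_matrix(np.stack([ax,np.cross(-n,ax),-n],1))
goal([.6056,.1185,.127],Rm=Rm)
E
```

```text
shift [5.2, 0.8, 87.7] turn [-0.002, 0.004, 0.0] deg 0.2 dist 88
```

```bash
python3 -m jog '[[[2,0.8,30],[0,0.004,0],0.8],[[4,0.8,55],[0,0.004,0],0.7],[[5,0.8,75],[0,0.004,0],0.7],[[5,0.8,87],[0,0.004,0],0.7],[[5,0.8,87],[0,0.004,0],0.6],[[5,0.8,87],[0,0.004,0],0.2],[[5,0.8,87],[0,0.004,0],0],[[5,0.8,87],[0,0.004,0],0],[[5,0.8,87],[0,0.004,0],0],[[5,0.8,87],[0,0.004,0],0]]'
python3 - <<'E'
from h import *
st()
p,W,c=shot("scene",14);crop(p,310,110,450,230,5,"sc14")
E
```

```text
time_s: 17.83
eef_pos: [0.6066, 0.118, 0.1297]
eef_rot: [0.017, 0.757, 0.652, -0.019]
wrist_force: [-1.8, -2.0, 7.8]
opening: 0.331
t 17.83 pos [0.6066 0.118  0.1297] x [ 0.148  0.988 -0.051] z [-0.006 -0.05  -0.999] F [-1.8 -2.   7.8] op 0.331
```

View pics/sc14.png

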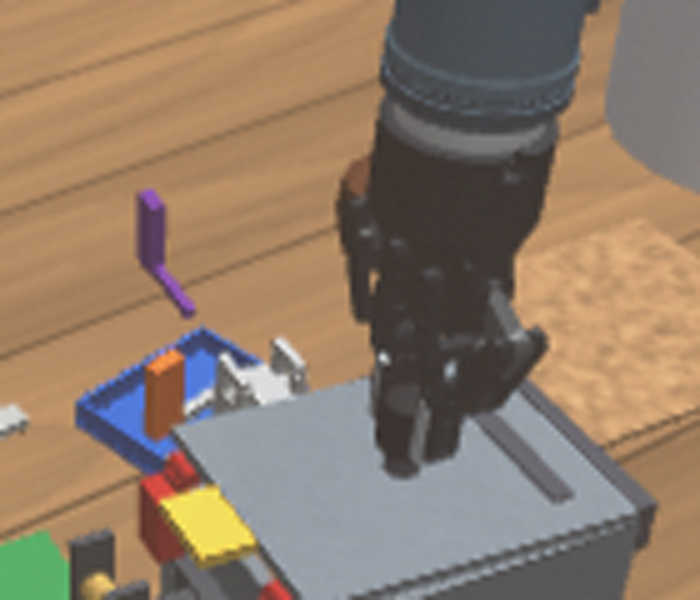

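```bash
python3 -m jog '[[[-0.3,0,-5],[0,0,0],0],[[-0.5,0,-10],[0,0,0],0],[[-1,0,-18],[0,0,0],0],[[-1.5,0,-28],[0,0,0],0],[[-2,0,-42],[0,0,0],0],[[-3,0,-60],[0,0,0],0],[[-4,0,-80],[0,0,0],0],[[-4,0,-80],[0,0,0],0],[[-4,0,-80],[0,0,0],0]]'
python3 - <<'E'
from h import *
st()
p,W,c=shot("scene",15)
b=np.load("pics/wrist1.npz")
goal([.467,.4095,.21],np.radians(85.5))
p,W,c=shot("wrist",15)
E
```

```text
time_s: 18.63
eef_pos: [0.6075, 0.1182, 0.2115]
eef_rot: [0.018, 0.757, 0.652, -0.017]
wrist_force: [0.3, -0.9, -6.3]
opening: 0.329
t 18.63 pos [0.6075 0.1182 0.2115] x [ 0.148  0.988 -0.05 ] z [-0.003 -0.05  -0.999] F [ 0.3 -0.9 -6.3] op 0.329
shift [267.1, -180.9, -14.1] turn [-0.001, 0.051, -0.07] deg 4.9 dist 323
```

View pics/scene15.png

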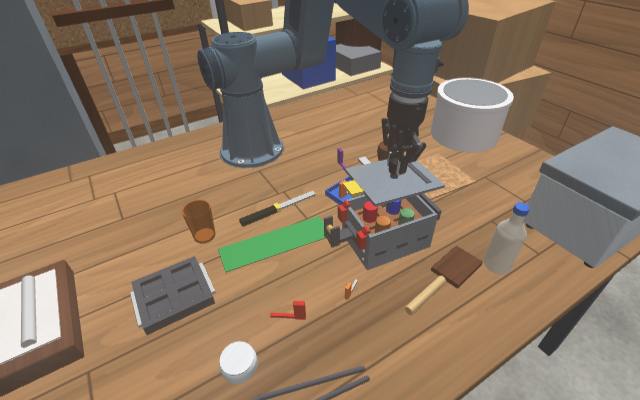

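View pics/wrist15.png

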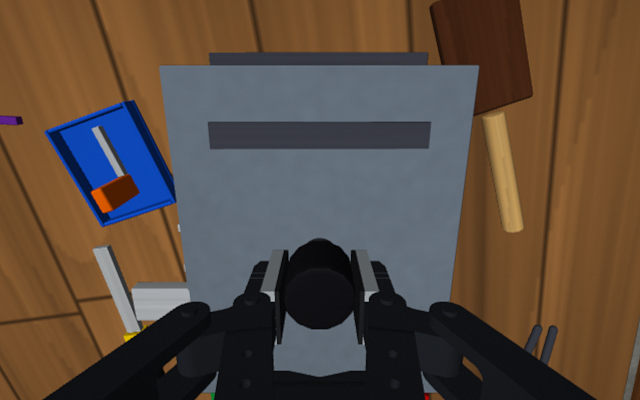

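```bash
python3 - <<'E'
from h import *
D=np.load("pics/wrist15.npz");p,W=D["p"],D["W"];h,s,v=hsv(p);X,Y,Z=[W[...,i] for i in range(3)]
m=np.zeros(h.shape,bool);m[240:330,285:355]=1
rep("knobtop",W,m&(Z>.245)&(Z<.26)&(v<60))
Q=rep("lid",W,(Z>.19)&(Z<.23)&(s<90)&(Y>0.1))
print("lid plane", np.linalg.lstsq(np.c_[Q[:,:2],np.ones(len(Q))],Q[:,2],rcond=None)[0])
y=(Q-np.array([.6075,.1182,0]))@UY;print("far edge along UY from TCP",np.percentile(y,99.8))
# board
p=cv2.imread("pics/top0.png")[:,:,::-1];c=get_calibration("top");T=np.array(c["world_from_camera"])
h,s,v=hsv(p)
m=np.zeros(h.shape,np.uint8);m[165:245,135:230]=1
k=(m>0)&(v>150)&(s>70)
k=cv2.morphologyEx(k.astype(np.uint8),cv2.MORPH_CLOSE,np.ones((5,5)));k=cv2.morphologyEx(k,cv2.MORPH_OPEN,np.ones((5,5)))
vv,uu=np.nonzero(k);r=np.stack([(uu-c["cx"])/c["fx"],(vv-c["cy"])/c["fy"],np.ones(len(uu))],1)@T[:3,:3].T
P=T[:3,3]+r*((.006-T[2,3])/r[:,2])[:,None]
print(cv2.minAreaRect(P[:,:2].astype(np.float32)*1000),len(P))
p,W,c=shot("top",16);h,s,v=hsv(p)
D=np.load("pics/scene15.npz");p=D["p"];W=D["W"];h,s,v=hsv(p)
E
```

```text
knobtop 3871 px 320 295 rect [606.  120.9] [28.5 28.5] 82.1 mean [606.3 122.2 250.2] z5/95 [247.2 251.6]
lid 61092 px 313 168 rect [595.  148.6] [122.2 170.7] 81.9 mean [608.7 161.  206.9] z5/95 [204.1 209.5]
lid plane [-0.00499485 -0.0477634   0.217674  ]
far edge along UY from TCP 0.08890007721098431
((460.7248840332031, 403.24066162109375), (218.7667236328125, 284.72119140625), 1.8803904056549072) 5644
```

View pics/top16.png

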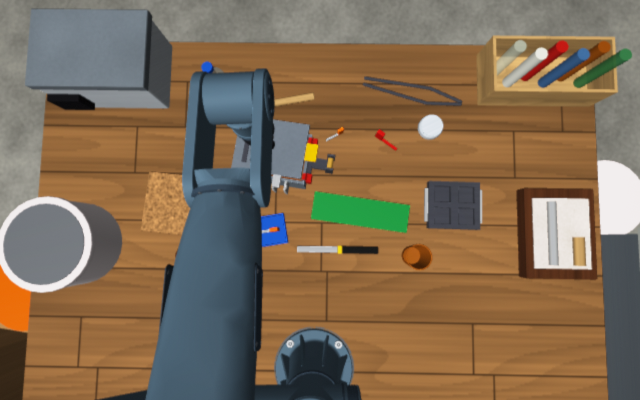

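```bash
python3 - <<'E'
from h import *
p=cv2.imread("pics/top0.png")[:,:,::-1]
crop(p,130,160,230,245,7,"board0")
p=cv2.imread("pics/scene0.png")[:,:,::-1]
crop(p,375,145,485,205,7,"boards0")
E
```

```text
(no output)
```

View pics/board0.png

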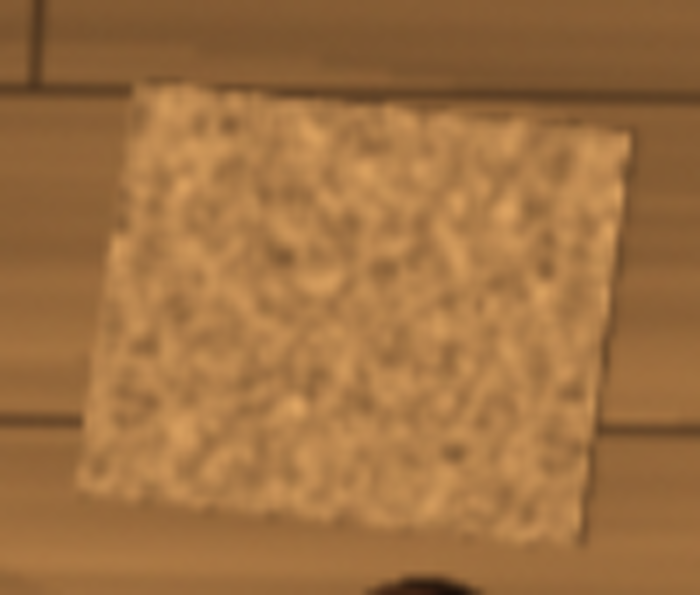

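Corners in the crop: (137,83), (632,130), (582,543), (78,490).

```bash
python3 - <<'E'
from h import *
c=get_calibration("top");T=np.array(c["world_from_camera"])
C=np.array([(137,83),(632,130),(582,543),(78,490)])/7+np.array([130,160])-.5
r=np.c_[(C[:,0]-c["cx"])/c["fx"],(C[:,1]-c["cy"])/c["fy"],np.ones(4)]@T[:3,:3].T
P=T[:3,3]+r*((.006-T[2,3])/r[:,2])[:,None];print(np.round(P*1000,1),P.mean(0))
for i in range(4):
    d=P[(i+1)%4]-P[i];print(round(np.linalg.norm(d)*1000),round(np.degrees(np.arctan2(d[1],d[0])),1))
goal([.467,.4085,.21],np.radians(84.3));goal([.467,.4085,.019],np.radians(84.3))
E
```

```text
[[568.7 508.3   6. ]
 [551.2 292.2   6. ]
 [372.9 307.    6. ]
 [392.2 524.4   6. ]] [0.4712709  0.40796565 0.006     ]
217 -94.6
179 175.3
218 84.9
177 -5.2
shift [266.3, -179.9, -15.2] turn [-0.003, 0.051, -0.049] deg 4.1 dist 322
shift [276.1, -179.6, 175.5] turn [-0.003, 0.051, -0.049] deg 4.1 dist 373
```

```bash
python3 - <<'E'
from h import *
goal([.470,.4085,.20],np.radians(85));goal([.470,.4085,.026],np.radians(85))
E
```

```text
shift [267.2, -176.9, -5.3] turn [-0.003, 0.051, -0.061] deg 4.6 dist 321
shift [276.1, -176.6, 168.5] turn [-0.003, 0.051, -0.061] deg 4.6 dist 369
```

```bash
python3 -m jog '[[[20,-10,-5],[0,0.02,-0.01],0],[[50,-33,-5],[0,0.04,-0.02],0],[[80,-53,-5],[0,0.051,-0.04],0],[[110,-73,-5],[0,0.051,-0.061],0],[[140,-93,-5],[0,0.051,-0.061],0],[[170,-113,-5],[0,0.051,-0.061],0],[[200,-133,-5],[0,0.051,-0.061],0],[[230,-153,-5],[0,0.051,-0.061],0],[[255,-170,-5],[0,0.051,-0.061],0],[[267,-177,0],[0,0.051,-0.061],0],[[269,-177,30],[0,0.051,-0.061],0],[[271,-177,60],[0,0.051,-0.061],0],[[272.5,-177,90],[0,0.051,-0.061],0],[[274,-177,120],[0,0.051,-0.061],0],[[275,-177,145],[0,0.051,-0.061],0],[[276,-177,160],[0,0.051,-0.061],0],[[276,-177,168],[0,0.051,-0.061],0],[[276,-177,168],[0,0.051,-0.061],0]]'
python3 - <<'E'
from h import *
st();p,W,c=shot("wrist",17);h,s,v=hsv(p);X,Y,Z=[W[...,i] for i in range(3)]
Q=rep("lid",W,(Z>.01)&(Z<.04)&(s<60)&(Y>0.3)&(v>60)&(X<.6));print("plane",np.linalg.lstsq(np.c_[Q[:,:2],np.ones(len(Q))],Q[:,2],rcond=None)[0])
goal([.470,.4085,.019],np.radians(85))
E
```

```text
time_s: 20.28
eef_pos: [0.4674, 0.407, 0.0232]
eef_rot: [-0.002, 0.737, 0.675, -0.004]
wrist_force: [-0.3, -0.7, -4.7]
opening: 0.331
t 20.28 pos [0.4674 0.407  0.0232] x [ 0.088  0.996 -0.003] z [-0.008 -0.003 -1.   ] F [-0.3 -0.7 -4.7] op 0.331
lid 62626 px 315 173 rect [454.  432.8] [129.8 169.8] 84.9 mean [467.9 447.3  22.3] z5/95 [20.9 24.5]
plane [-0.00765631  0.0014446   0.02526552]
shift [0.8, 1.3, 6.2] turn [-0.006, 0.002, -0.0] deg 0.3 dist 6
```

View pics/wrist17.png

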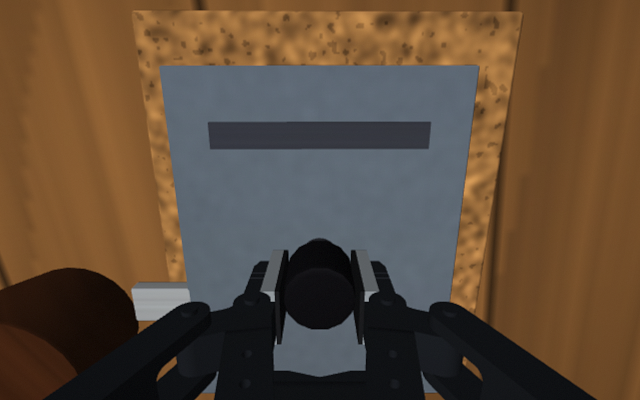

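```bash
python3 - <<'E'
from h import *
D=np.load("pics/wrist17.npz");p,W=D["p"],D["W"]
for v in (100,140,180,220):
    row=W[v]; lab=[]
    g=hsv(p[v:v+1])[1][0]
    # print world x of transitions
    idx=[u for u in range(120,520) if (g[u]<70)]
    print(v,"lid px",idx[0],idx[-1],np.round(row[idx[0]]*1000,1),np.round(row[idx[-1]]*1000,1))
def ray(u,v,z):
    T=D["T"];c=get_calibration("wrist");r=T[:3,:3]@np.array([(u-c["cx"])/c["fx"],(v-c["cy"])/c["fy"],1]);return T[:3,3]+r*(z-T[2,3])/r[2]
for u,v in((133,11),(521,11)):print("board corner",np.round(ray(u,v,.006)*1000,1))
for u,v in((161,66),(478,66)):print("lid corner",np.round(ray(u,v,.021)*1000,1))
print("tongue",np.round([W[300,u]*1000 for u in(128,132,135,140,150,180)],1).tolist())
h,s,v=hsv(p)
rep("block",W,(W[...,2]>.05)&(W[...,2]<.06)&(W[...,0]<.38))
rep("blockall",W,(W[...,2]>.008)&(W[...,2]<.06)&(W[...,0]<.38)&(v<80)&(s>60))
crop(p,60,230,260,360,4,"w17b")
E
```

```text
100 lid px 163 474 [396.8 488.5   6. ] [542.6 475.7  20.5]
140 lid px 169 469 [402.9 470.5  22.7] [540.6 458.2  21.7]
180 lid px 174 464 [400.8 451.5  22. ] [539.3 439.1  20.9]
220 lid px 179 459 [398.9 431.2  21.9] [537.3 419.   21.5]
board corner [391.8 528.2   6. ]
board corner [568.1 512.2   6. ]
lid corner [405.7 502.3  21. ]
lid corner [543.5 489.9  21. ]
tongue [[350.2, 378.4, 5.3], [349.4, 375.5, 0.8], [366.2, 388.6, 22.8], [369.2, 388.6, 23.3], [373.9, 387.6, 22.3], [390.8, 387.2, 23.8]]
block 5520 px 34 359 rect [335.6 377.5] [45.8 38.9] 74.6 mean [334.9 381.4  55.2] z5/95 [51.2 56.8]
blockall 12943 px 57 331 rect [332.5 382.4] [48.1 53.6] 7.3 mean [338.5 387.2  42.4] z5/95 [14.1 56.5]
```

View pics/w17b.png

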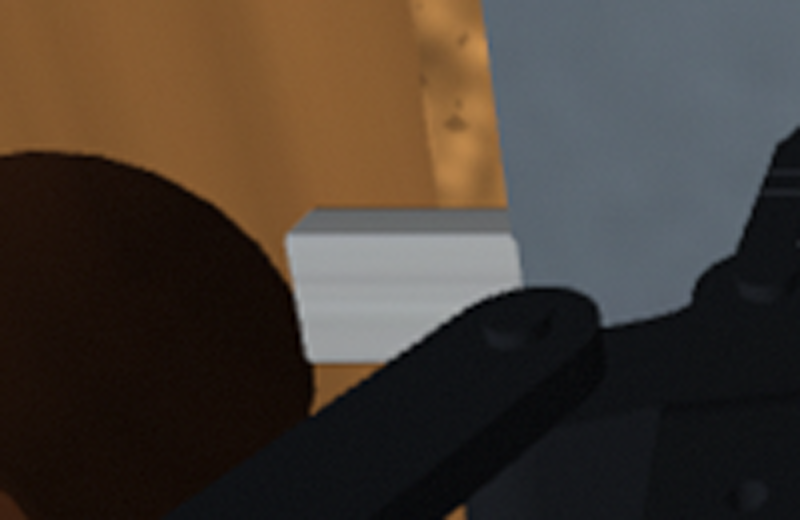

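```bash
python3 - <<'E'
from h import *
st();goal([.4705,.4105,.0165],np.radians(85))
E
```

```text
t 20.33 pos [0.4687 0.4078 0.0252] x [ 0.088  0.996 -0.002] z [-0.006 -0.001 -1.   ] F [ 0.2 -0.3 -4.5] op 0.332
shift [2.8, 1.6, 8.7] turn [-0.006, 0.002, -0.0] deg 0.3 dist 9
```

```bash
python3 -m jog '[[[2.8,2,0],[-0.006,0.002,0],0],[[2.8,2,3],[-0.006,0.002,0],0],[[2.8,2,6],[-0.006,0.002,0],0],[[2.8,2,8],[-0.006,0.002,0],0],[[2.8,2,8],[-0.006,0.002,0],0],[[2.8,2,8],[-0.006,0.002,0],0]]'
python3 - <<'E'
from h import *
st()
E
```

```text
time_s: 20.83
eef_pos: [0.4708, 0.4104, 0.0173]
eef_rot: [0.0, 0.737, 0.675, 0.0]
wrist_force: [0.6, 0.3, -5.4]
opening: 0.327
t 20.83 pos [0.4708 0.4104 0.0173] x [0.088 0.996 0.   ] z [ 0.  0. -1.] F [ 0.6  0.3 -5.4] op 0.327
```

Force still shows the full weight; lower until contact.

```bash
python3 -m jog '[[[0,0,1.5],[0,0,0],0],[[0,0,3],[0,0,0],0],[[0,0,3],[0,0,0],0]]'
python3 -m jog '[[[0,0,1.5],[0,0,0],0],[[0,0,2],[0,0,0],0],[[0,0,2],[0,0,0],0]]'
```

```text
time_s: 21.08
eef_pos: [0.4712, 0.4106, 0.0161]
eef_rot: [0.0, 0.737, 0.676, 0.0]
wrist_force: [-3.5, -2.1, 7.9]
opening: 0.333
time_s: 21.33
eef_pos: [0.4712, 0.4106, 0.0161]
eef_rot: [0.0, 0.737, 0.676, 0.0]
wrist_force: [-6.7, -4.4, 10.0]
opening: 0.328
```

```bash
python3 -m jog '[[[0,0,-1],[0,0,0],0.1],[[0,0,-1],[0,0,0],0.4],[[0,0,-1],[0,0,0],0.6],[[0,0,-1],[0,0,0],0.65],[[0,0,-1],[0,0,0],0.65],[[0,0,-30],[0,0,0],0.65],[[0,0,-70],[0,0,0],0.65],[[0,0,-110],[0,0,0],0.65],[[0,0,-150],[0,0,0],0.65],[[0,0,-190],[0,0,0],0.65],[[0,0,-230],[0,0,0],0.65],[[0,0,-230],[0,0,0],0.65]]'
python3 - <<'E'
from h import *
st();p,W,c=shot("wrist",18);h,s,v=hsv(p)
goal([.595,.06,.27],np.radians(81.5))
E
```

```text
time_s: 22.33
eef_pos: [0.475, 0.4131, 0.2569]
eef_rot: [0.002, 0.737, 0.676, 0.008]
wrist_force: [1.5, 1.6, 0.3]
opening: 0.649
t 22.33 pos [0.475  0.4131 0.2569] x [0.087 0.996 0.009] z [ 0.015  0.008 -1.   ] F [1.5 1.6 0.3] op 0.649
shift [-340.4, 151.5, -18.1] turn [0.01, -0.007, 0.061] deg 3.6 dist 373
```

View pics/wrist18.png

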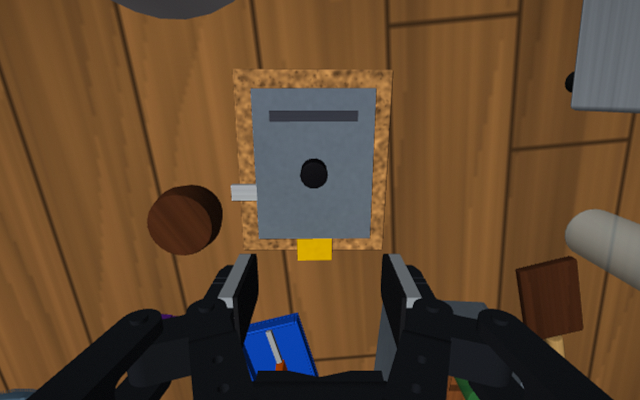

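```bash
python3 - <<'E'
from h import *
D=np.load("pics/wrist18.npz");p,W=D["p"],D["W"];T=D["T"];c=get_calibration("wrist")
crop(p,215,55,415,270,3.5,"w18b")
def ray(u,v,z):
    r=T[:3,:3]@np.array([(u-c["cx"])/c["fx"],(v-c["cy"])/c["fy"],1]);return T[:3,3]+r*(z-T[2,3])/r[2]
b=np.array([ray(u,v,.006) for u,v in((233,70),(392,70),(382,249),(244,249))]);print(np.round(b*1000),b.mean(0))
l=np.array([ray(u,v,.014) for u,v in((251,88),(377,88),(371,239),(258,238))]);print(np.round(l*1000),l.mean(0))
E
python3 -m jog '[[[-340,151,-18],[0.01,-0.007,0.061],0.65],[[-340,151,-18],[0.01,-0.007,0.061],0.65],[[-340,151,-18],[0.01,-0.007,0.061],0.65],[[-340,151,-18],[0.01,-0.007,0.061],0.65],[[-340,151,-18],[0.01,-0.007,0.061],0.65],[[-340,151,-18],[0.01,-0.007,0.061],0.65],[[-340,151,-18],[0.01,-0.007,0.061],0.65],[[-340,151,-18],[0.01,-0.007,0.061],0.65],[[-340,151,-18],[0.01,-0.007,0.061],0.65],[[-340,151,-18],[0.01,-0.007,0.061],0.65],[[-340,151,-18],[0.01,-0.007,0.061],0.65],[[-340,151,-18],[0.01,-0.007,0.061],0.65]]'
python3 - <<'E'
from h import *
st();p,W,c=shot("wrist",19)
E
```

```text
[[392. 527.   6.]
 [569. 512.   6.]
 [550. 295.   6.]
 [371. 312.   6.]] [0.47041319 0.41133918 0.006     ]
[[410. 506.  14.]
 [550. 494.  14.]
 [535. 313.  14.]
 [393. 328.  14.]] [0.47205995 0.41054022 0.014     ]
time_s: 23.38
eef_pos: [0.594, 0.0605, 0.2686]
eef_rot: [-0.001, 0.758, 0.653, -0.001]
wrist_force: [0.3, 0.6, 0.3]
opening: 0.651
t 23.38 pos [0.594  0.0605 0.2686] x [0.148 0.989 0.   ] z [-0.002  0.001 -1.   ] F [0.3 0.6 0.3] op 0.651
```

View pics/wrist19.png

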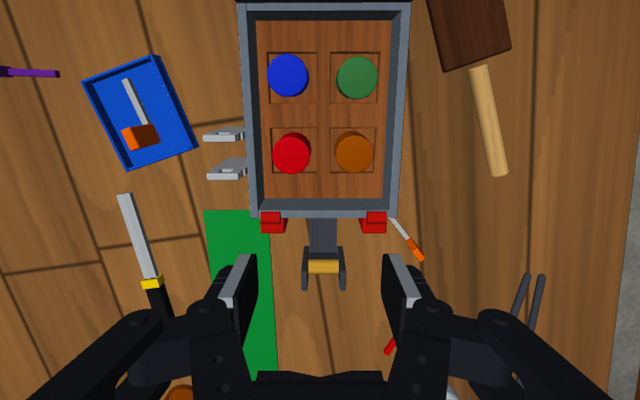

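```bash
cat >> h.py <<'E'
def stubs(W,p,zlo=.1,zhi=.118,ztop=.109,reg=None):
    h,s,v=hsv(p);Z=W[...,2];out={}
    for n,(a,b) in dict(amber=(8,20),green=(45,80),blue=(105,130),red=(0,5)).items():
        m=(Z>zlo)&(Z<zhi)&(h>=a)&(h<=b)&(s>110)
        if n=="red": m=(Z>zlo)&(Z<zhi)&((h<=5)|(h>=172))&(s>150)
        if reg is not None:m&=reg
        cc,lab,stt,cen=cv2.connectedComponentsWithStats((m).astype(np.uint8))
        if cc<2:print(n,"none");continue
        i=1+np.argmax(stt[1:,4]);Q=W[lab==i]
        (cx,cy),r=cv2.minEnclosingCircle(Q[:,:2].astype(np.float32)*1000)
        print(n,"n",stt[i,4],"px",np.round(cen[i]),"circ",round(cx,1),round(cy,1),"r",round(r,1),"mean",np.round(Q.mean(0)*1000,1));out[n]=Q
    return out
E
python3 - <<'E'
from h import *
print(np.round(get_obs()["q"],2))
D=np.load("pics/wrist19.npz");p,W=D["p"],D["W"];X,Y=W[...,0],W[...,1]
stubs(W,p,.104,.118,reg=(abs(X-.606)<.09)&(abs(Y-.117)<.1))
C=np.array([.6057,.1168]);ux=np.array([.989,-.148]);uy=UY[:2]
for a in(-30,30):
    for b in(-35,35):print(a,b,np.round((C*1000+a*ux+b*uy),1))
E
```

```text
[-0.1   0.19  1.49  0.    1.46  0.05]
amber n 1152 px [354. 154.] circ 629.1 80.2 r 17.8 mean [628.9  80.8 110.2]
green n 1333 px [357.  77.] circ 639.1 146.5 r 17.7 mean [639.2 146.6 110.3]
blue n 1368 px [287.  75.] circ 579.5 157.3 r 17.8 mean [579.6 157.5 110.2]
red n 1129 px [291. 155.] circ 570.2 88.2 r 17.9 mean [570.5  88.7 110.1]
-30 -35 [570.9  86.6]
-30 35 [581.2 155.9]
30 -35 [630.2  77.7]
30 35 [640.5 147. ]
```

```bash
python3 - <<'E'
from h import *
goal([.6293,.080,.20],np.radians(-8.5))
E
python3 -m jog '[[[10,10,20],[0,0,0.12],0.55],[[15,20,40],[0,0,0.24],0.55],[[20,30,60],[0,0,0.36],0.55],[[24,32,69],[0,0,0.48],0.55],[[24,32,69],[0,0,0.6],0.55],[[24,32,69],[0,0,0.72],0.55],[[24,32,69],[0,0,0.84],0.55],[[24,32,69],[0,0,0.96],0.55],[[24,32,69],[0,0,1.08],0.55],[[24,32,69],[0,0,1.2],0.55],[[24,32,69],[0,0,1.32],0.55],[[24,32,69],[0,0,1.44],0.55],[[24,32,69],[0,0,1.571],0.55],[[24,32,69],[0,0,1.571],0.55],[[24,32,69],[0,0,1.571],0.55]]'
python3 - <<'E'
from h import *
st();goal([.6293,.080,.070],np.radians(-8.5));p,W,c=shot("wrist",20)
X,Y=W[...,0],W[...,1];stubs(W,p,.104,.118,reg=(abs(X-.606)<.09)&(abs(Y-.117)<.1))
E
```

```text
shift [23.7, 32.5, 68.8] turn [-0.002, 0.001, 1.572] deg 90.0 dist 80
time_s: 24.68
eef_pos: [0.6284, 0.0819, 0.1995]
eef_rot: [-0.0, 0.997, -0.071, -0.001]
wrist_force: [-0.2, -0.4, 0.2]
opening: 0.546
t 24.68 pos [0.6284 0.0819 0.1995] x [ 0.99  -0.142 -0.002] z [-0.002  0.001 -1.   ] F [-0.2 -0.4  0.2] op 0.546
shift [1.5, 1.8, 129.5] turn [-0.0, 0.002, 0.006] deg 0.4 dist 129
amber n 1696 px [323. 197.] circ 628.7 80.2 r 18.0 mean [629.8  80.2 110.1]
green n 1687 px [235. 195.] circ 639.8 146.0 r 17.7 mean [640.7 145.4 110.1]
blue n 643 px [230. 261.] circ 581.3 159.2 r 17.6 mean [587.5 161.2 109.9]
red n 1436 px [324. 267.] circ 570.3 88.2 r 17.8 mean [571.8  88.  109.9]
```

View pics/wrist20.png

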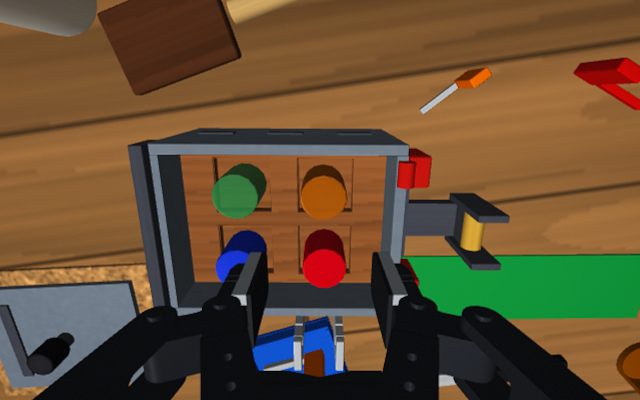

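```bash
python3 -m jog '[[[1.5,1.8,35],[0,0,0.006],0.55],[[1.5,1.8,65],[0,0,0.006],0.55],[[1.5,1.8,90],[0,0,0.006],0.55],[[1.5,1.8,105],[0,0,0.006],0.55],[[1.5,1.8,115],[0,0,0.006],0.55],[[1.5,1.8,115],[0,0,0.006],0.55]]'
python3 - <<'E'
from h import *
st();p,W,c=shot("scene",21);crop(p,300,110,460,270,4,"sc21");goal([.6293,.080,.070],np.radians(-8.5))
E
```

```text
time_s: 25.23
eef_pos: [0.6276, 0.0802, 0.0819]
eef_rot: [-0.0, 0.997, -0.073, -0.003]
wrist_force: [-0.3, -0.1, 1.1]
opening: 0.549
t 25.23 pos [0.6276 0.0802 0.0819] x [ 0.989 -0.145 -0.007] z [-0.007  0.001 -1.   ] F [-0.3 -0.1  1.1] op 0.549
shift [0.6, -0.0, 13.7] turn [-0.0, 0.004, 0.002] deg 0.3 dist 14
```

View pics/sc21.png

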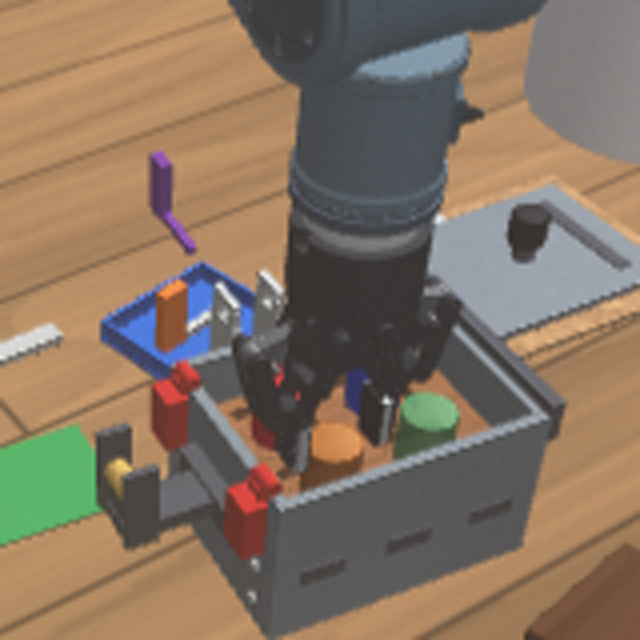

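```bash
python3 -m jog '[[[0.6,0,5],[0,0,0],0.55],[[0.6,0,10],[0,0,0],0.55],[[0.6,0,11],[0,0,0],0.5],[[0.6,0,11],[0,0,0],0.2],[[0.6,0,11],[0,0,0],0.1],[[0.6,0,11],[0,0,0],0.1],[[0.6,0,11],[0,0,0],0.1],[[0.6,0,11],[0,0,0],0.1]]'
python3 -m jog '[[[0,0,-10],[0,0,0],0.1],[[0,0,-25],[0,0,0],0.1],[[0,0,-45],[0,0,0],0.1],[[0,0,-70],[0,0,0],0.1],[[0,0,-100],[0,0,0],0.1],[[0,0,-110],[0,0,0],0.1],[[0,0,-110],[0,0,0],0.1]]'
python3 - <<'E'
from h import *
st();goal([.515,-.32,.20],0.0)
E
```

```text
time_s: 25.95
eef_pos: [0.6296, 0.08, 0.0732]
eef_rot: [-0.0, 0.997, -0.073, -0.002]
wrist_force: [-1.4, 0.9, 1.1]
opening: 0.399
time_s: 26.53
eef_pos: [0.6324, 0.0798, 0.1874]
eef_rot: [-0.0, 0.997, -0.073, 0.002]
wrist_force: [0.3, -0.1, -0.7]
opening: 0.398
t 26.53 pos [0.6324 0.0798 0.1874] x [ 0.989 -0.146  0.004] z [ 0.004  0.001 -1.   ] F [ 0.3 -0.1 -0.7] op 0.398
shift [-57.8, 412.6, -13.3] turn [-0.001, -0.004, -0.146] deg 8.4 dist 417
```

```bash
python3 -m jog '[[[-58,413,-13],[0,-0.004,-0.146],0.1],[[-58,413,-13],[0,-0.004,-0.146],0.1],[[-58,413,-13],[0,-0.004,-0.146],0.1],[[-58,413,-13],[0,-0.004,-0.146],0.1],[[-58,413,-13],[0,-0.004,-0.146],0.1],[[-58,413,-13],[0,-0.004,-0.146],0.1],[[-58,413,-13],[0,-0.004,-0.146],0.1],[[-58,413,-13],[0,-0.004,-0.146],0.1],[[-58,413,-13],[0,-0.004,-0.146],0.1],[[-58,413,-13],[0,-0.004,-0.146],0.1],[[-58,413,-13],[0,-0.004,-0.146],0.1],[[-58,413,-13],[0,-0.004,-0.146],0.1],[[-58,413,-13],[0,-0.004,-0.146],0.1]]'
python3 - <<'E'
from h import *
st();p,W,c=shot("wrist",22);h,s,v=hsv(p);X,Y,Z=W[...,0],W[...,1],W[...,2]
rep("traytop",W,(abs(Z-.027)<.004)&(Y<-.28)&(X>.38)&(X<.58)&(v<110))
p,W,c=shot("top",22);crop(p,405,160,505,250,7,"tray22")
E
```

```text
time_s: 27.62
eef_pos: [0.5139, -0.3196, 0.1978]
eef_rot: [-0.002, 1.0, -0.001, -0.001]
wrist_force: [-0.2, -0.3, -1.8]
opening: 0.396
t 27.62 pos [ 0.5139 -0.3196  0.1978] x [ 1.    -0.001 -0.002] z [-0.002  0.003 -1.   ] F [-0.2 -0.3 -1.8] op 0.396
traytop 10479 px 414 198 rect [ 477.5 -405. ] [150.3 140.6] 89.0 mean [ 489.5 -412.2   27. ] z5/95 [25.6 28.3]
```

View pics/wrist22.png

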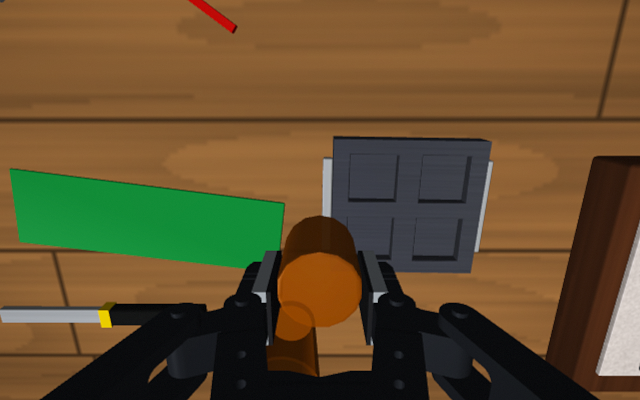

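View pics/tray22.png

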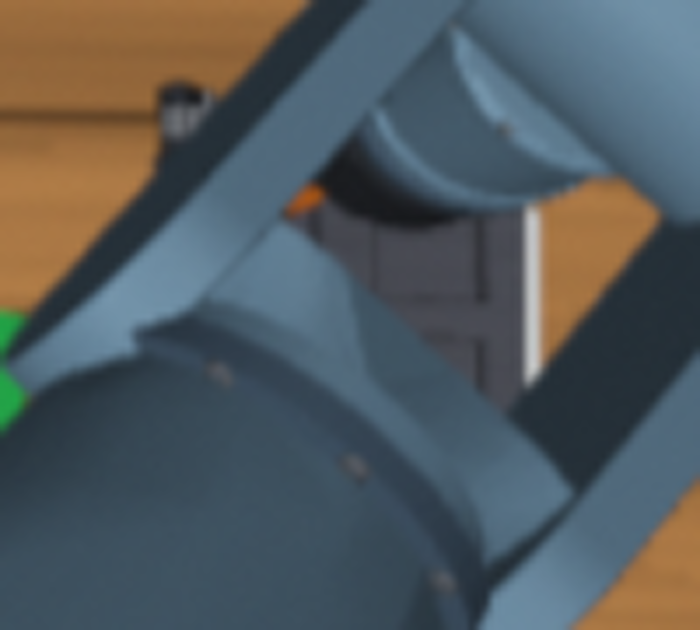

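```bash
python3 - <<'E'
from h import *
D=np.load("pics/wrist22.npz");p,W,T=D["p"],D["W"],D["T"];c=get_calibration("wrist")
crop(p,310,120,510,290,4,"w22b")
X,Y,Z=W[...,0],W[...,1],W[...,2];h,s,v=hsv(p)
for n,m in (("floor",(Z>.008)&(Z<.0185)&(X>.4)&(X<.56)&(Y<-.3)&(Y>-.5)&(s<90)),):
    cc,lab,stt,cen=cv2.connectedComponentsWithStats(m.astype(np.uint8))
    for i in range(1,cc):
        if stt[i,4]>150:
            Q=W[lab==i];r=cv2.minAreaRect(Q[:,:2].astype(np.float32)*1000);print(stt[i,4],np.round(cen[i]),np.round(r[0],1),np.round(r[1],1),round(r[2],1))
E
```

```text
447 [327. 185.] [ 504.  -325.5] [10.  74.1] 88.8
2046 [373. 177.] [ 509.2 -371.2] [46.4 45.8] 89.2
1976 [443. 178.] [ 507.8 -442.5] [44.9 45.8] 88.4
177 [481. 223.] [ 458.5 -486.7] [ 5.1 62.3] 89.0
1415 [371. 234.] [ 443.7 -370.2] [46.1 44. ] 89.7
1624 [436. 238.] [ 442.8 -441.2] [44.7 44. ] 89.2
```

View pics/w22b.png

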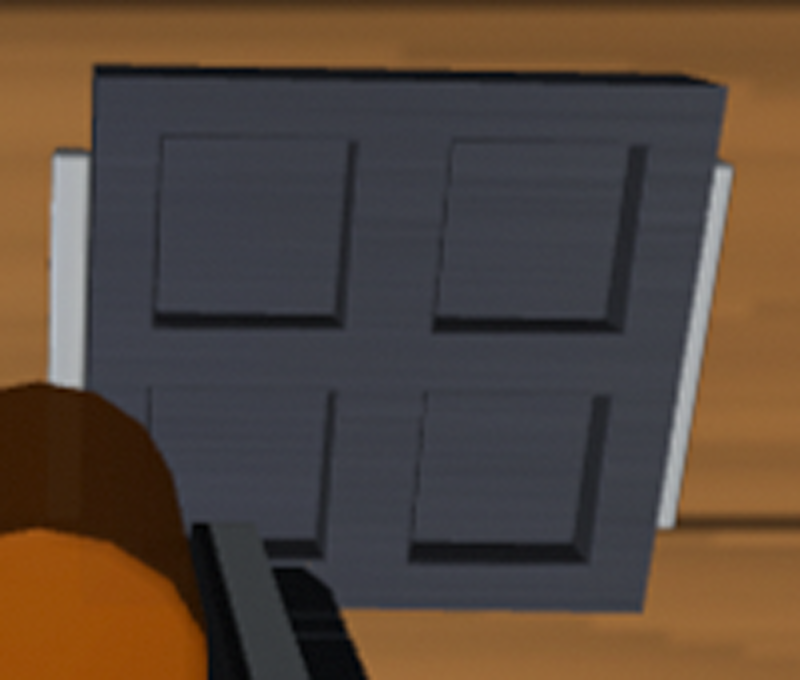

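```bash
python3 - <<'E'
from h import *
goal([.5093,-.3712,.08],np.radians(-1));goal([.5093,-.3712,.0225],np.radians(-1))
E
```

```text
shift [-5.3, 52.9, 118.4] turn [-0.003, 0.001, 0.019] deg 1.1 dist 130
shift [-5.3, 53.1, 175.9] turn [-0.003, 0.001, 0.019] deg 1.1 dist 184
```

```bash
python3 -m jog '[[[-5,30,20],[0,0,0.019],0.1],[[-5.3,53,50],[0,0,0.019],0.1],[[-5.3,53,85],[0,0,0.019],0.1],[[-5.3,53,115],[0,0,0.019],0.1],[[-5.3,53,140],[0,0,0.019],0.1],[[-5.3,53,155],[0,0,0.019],0.1],[[-5.3,53,165],[0,0,0.019],0.1],[[-5.3,53,170],[0,0,0.019],0.1],[[-5.3,53,170],[0,0,0.019],0.1]]'
python3 - <<'E'
from h import *
st();goal([.5093,-.3712,.0225],np.radians(-1))
p,W,c=shot("wrist",23)
E
```

```text
time_s: 28.47
eef_pos: [0.5094, -0.3698, 0.0276]
eef_rot: [-0.002, 1.0, -0.008, -0.001]
wrist_force: [-0.1, 0.3, -0.3]
opening: 0.4
t 28.47 pos [ 0.5094 -0.3698  0.0276] x [ 1.    -0.016 -0.002] z [-0.002  0.004 -1.   ] F [-0.1  0.3 -0.3] op 0.4
shift [-0.1, 1.4, 5.1] turn [-0.004, 0.002, 0.001] deg 0.3 dist 5
```

View pics/wrist23.png

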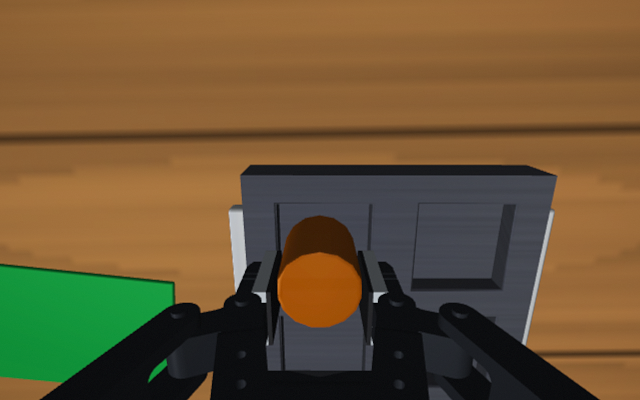

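```bash
python3 -m jog '[[[0,1,2],[0,0,0],0.1],[[0,1,4.5],[0,0,0],0.1],[[0,1,5],[0,0,0],0.1],[[0,1,5],[0,0,0],0.3],[[0,1,5],[0,0,0],0.5],[[0,1,5],[0,0,0],0.55],[[0,1,5],[0,0,0],0.55],[[0,1,-30],[0,0,0],0.55],[[0,1,-70],[0,0,0],0.55],[[0,1,-110],[0,0,0],0.55],[[0,1,-150],[0,0,0],0.55],[[0,1,-175],[0,0,0],0.55],[[0,1,-175],[0,0,0],0.55]]'
python3 - <<'E'
from h import *
st();goal([.6398,.1462,.2],np.radians(-8.5))
p,W,c=shot("wrist",24)
E
```

```text
time_s: 29.6
eef_pos: [0.513, -0.375, 0.2123]
eef_rot: [0.004, 1.0, -0.008, 0.004]
wrist_force: [0.4, -0.0, 0.9]
opening: 0.547
t 29.6 pos [ 0.513  -0.375   0.2123] x [ 1.    -0.016  0.008] z [ 0.008 -0.007 -1.   ] F [ 0.4 -0.   0.9] op 0.547
shift [118.2, -523.3, 9.5] turn [0.007, -0.008, 0.132] deg 7.6 dist 537
```

View pics/wrist24.png

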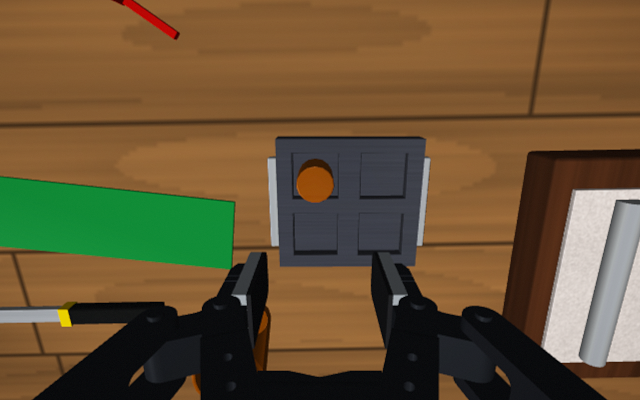

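```bash
python3 -m jog '[[[118,-523,9],[0.007,-0.008,0.132],0.55],[[118,-523,9],[0.007,-0.008,0.132],0.55],[[118,-523,9],[0.007,-0.008,0.132],0.55],[[118,-523,9],[0.007,-0.008,0.132],0.55],[[118,-523,9],[0.007,-0.008,0.132],0.55],[[118,-523,9],[0.007,-0.008,0.132],0.55],[[118,-523,9],[0.007,-0.008,0.132],0.55],[[118,-523,9],[0.007,-0.008,0.132],0.55],[[118,-523,9],[0.007,-0.008,0.132],0.55],[[118,-523,9],[0.007,-0.008,0.132],0.55],[[118,-523,9],[0.007,-0.008,0.132],0.55],[[118,-523,9],[0.007,-0.008,0.132],0.55],[[118,-523,9],[0.007,-0.008,0.132],0.55],[[118,-523,9],[0.007,-0.008,0.132],0.55],[[118,-523,9],[0.007,-0.008,0.132],0.55],[[118,-523,9],[0.007,-0.008,0.132],0.55]]'
python3 - <<'E'
from h import *
st();p,W,c=shot("wrist",25)
X,Y=W[...,0],W[...,1];stubs(W,p,.104,.118,reg=(abs(X-.606)<.09)&(abs(Y-.117)<.1))
goal([.6396,.1462,.082],np.radians(-8.5))
goal([.6396,.1462,.071],np.radians(-8.5))
E
```

```text
time_s: 30.98
eef_pos: [0.6377, 0.1468, 0.1966]
eef_rot: [-0.001, 0.997, -0.074, -0.003]
wrist_force: [0.5, -0.5, 0.6]
opening: 0.549
t 30.98 pos [0.6377 0.1468 0.1966] x [ 0.989 -0.147 -0.006] z [-0.005  0.003 -1.   ] F [ 0.5 -0.5  0.6] op 0.549
amber n 8 px [494. 305.] circ 529.4 21.6 r 2.6 mean [529.6  21.7 113.2]
green n 1684 px [322. 196.] circ 640.0 146.7 r 17.7 mean [640.7 146.4 110.1]
blue n 1467 px [319. 269.] circ 579.3 157.8 r 18.0 mean [580.7 157.4 109.9]
red n 829 px [412. 262.] circ 570.1 88.1 r 18.0 mean [575.9  83.7 109.7]
shift [2.2, -0.1, 115.0] turn [-0.002, 0.005, -0.001] deg 0.3 dist 115
shift [2.3, -0.1, 126.0] turn [-0.002, 0.005, -0.001] deg 0.3 dist 126
```

View pics/wrist25.png

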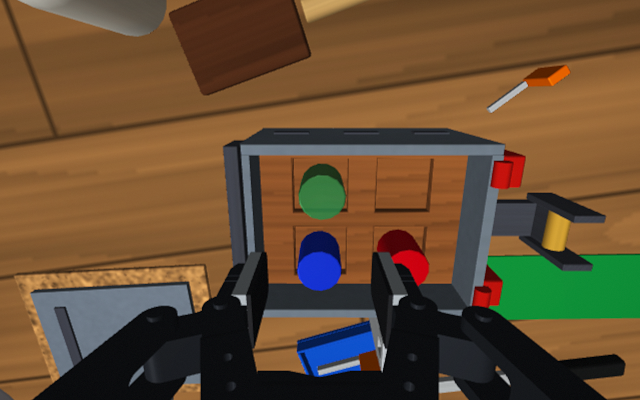

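```bash
python3 -m jog '[[[2.2,0,35],[0,0.005,0],0.52],[[2.2,0,65],[0,0.005,0],0.52],[[2.2,0,90],[0,0.005,0],0.52],[[2.2,0,105],[0,0.005,0],0.52],[[2.2,0,113],[0,0.005,0],0.52],[[2.2,0,113],[0,0.005,0],0.52]]'
python3 - <<'E'
from h import *
st();p,W,c=shot("scene",26);crop(p,300,110,460,270,4,"sc26");goal([.6396,.1464,.071],np.radians(-8.5))
E
```

```text
time_s: 31.53
eef_pos: [0.6379, 0.1445, 0.0816]
eef_rot: [-0.001, 0.997, -0.076, -0.002]
wrist_force: [-0.5, -0.0, 0.5]
opening: 0.519
t 31.53 pos [0.6379 0.1445 0.0816] x [ 0.989 -0.151 -0.004] z [-0.004  0.002 -1.   ] F [-0.5 -0.   0.5] op 0.519
shift [0.2, -1.6, 12.4] turn [-0.002, 0.002, -0.003] deg 0.2 dist 12
```

View pics/sc26.png

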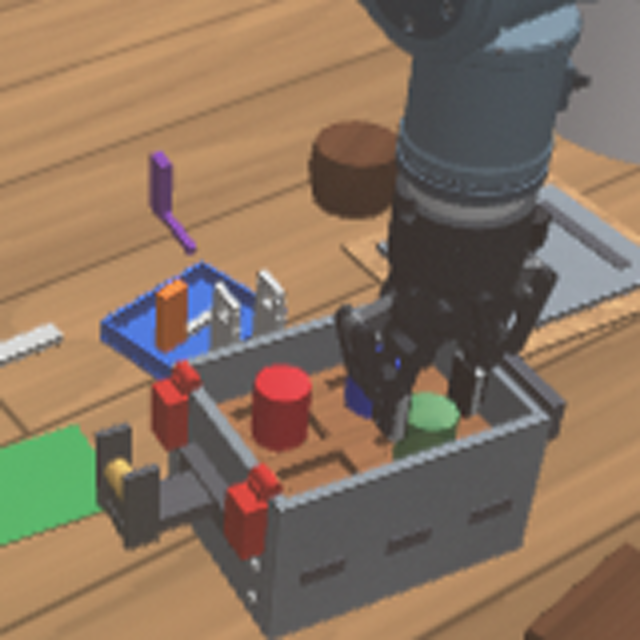

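```bash
python3 -m jog '[[[0.2,-1.5,4],[0,0,0],0.52],[[0.2,-1.5,8],[0,0,0],0.52],[[0.2,-1.5,9.5],[0,0,0],0.45],[[0.2,-1.5,9.5],[0,0,0],0.2],[[0.2,-1.5,9.5],[0,0,0],0.1],[[0.2,-1.5,9.5],[0,0,0],0.1],[[0.2,-1.5,9.5],[0,0,0],0.1],[[0.2,-1.5,9.5],[0,0,0],0.1]]'
python3 -m jog '[[[0,0,-10],[0,0,0],0.1],[[0,0,-25],[0,0,0],0.1],[[0,0,-45],[0,0,0],0.1],[[0,0,-70],[0,0,0],0.1],[[0,0,-100],[0,0,0],0.1],[[0,0,-120],[0,0,0],0.1],[[0,0,-120],[0,0,0],0.1]]'
python3 - <<'E'
from h import *
st();goal([.5081,-.4412,.18],np.radians(-1))
E
```

```text
time_s: 32.25
eef_pos: [0.6401, 0.1464, 0.0746]
eef_rot: [-0.001, 0.997, -0.075, -0.0]
wrist_force: [0.0, -0.8, 4.2]
opening: 0.395
time_s: 32.83
eef_pos: [0.6429, 0.1465, 0.201]
eef_rot: [-0.002, 0.997, -0.075, 0.004]
wrist_force: [0.9, -0.1, 0.4]
opening: 0.394
t 32.83 pos [0.6429 0.1465 0.201 ] x [ 0.989 -0.15   0.008] z [ 0.009  0.003 -1.   ] F [ 0.9 -0.1  0.4] op 0.394
shift [-45.3, 601.3, 18.2] turn [-0.004, -0.009, -0.133] deg 7.6 dist 603
```

```bash
python3 -m jog '[[[-45,601,18],[-0.004,-0.009,-0.133],0.1],[[-45,601,18],[-0.004,-0.009,-0.133],0.1],[[-45,601,18],[-0.004,-0.009,-0.133],0.1],[[-45,601,18],[-0.004,-0.009,-0.133],0.1],[[-45,601,18],[-0.004,-0.009,-0.133],0.1],[[-45,601,18],[-0.004,-0.009,-0.133],0.1],[[-45,601,18],[-0.004,-0.009,-0.133],0.1],[[-45,601,18],[-0.004,-0.009,-0.133],0.1],[[-45,601,18],[-0.004,-0.009,-0.133],0.1],[[-45,601,18],[-0.004,-0.009,-0.133],0.1],[[-45,601,18],[-0.004,-0.009,-0.133],0.1],[[-45,601,18],[-0.004,-0.009,-0.133],0.1],[[-45,601,18],[-0.004,-0.009,-0.133],0.1],[[-45,601,18],[-0.004,-0.009,-0.133],0.1],[[-45,601,18],[-0.004,-0.009,-0.133],0.1],[[-45,601,18],[-0.004,-0.009,-0.133],0.1],[[-45,601,18],[-0.004,-0.009,-0.133],0.1],[[-45,601,18],[-0.004,-0.009,-0.133],0.1]]'
python3 - <<'E'
from h import *
st();goal([.5081,-.4412,.030],np.radians(-1))
E
```

```text
time_s: 34.33
eef_pos: [0.5082, -0.4396, 0.179]
eef_rot: [-0.001, 1.0, -0.009, -0.001]
wrist_force: [-0.2, 0.5, -0.4]
opening: 0.398
t 34.33 pos [ 0.5082 -0.4396  0.179 ] x [ 1.    -0.017 -0.001] z [-0.001  0.002 -1.   ] F [-0.2  0.5 -0.4] op 0.398
shift [0.1, 1.8, 149.0] turn [-0.002, 0.001, 0.0] deg 0.1 dist 149
```

```bash
python3 -m jog '[[[0,1.8,35],[0,0,0],0.1],[[0,1.8,70],[0,0,0],0.1],[[0,1.8,100],[0,0,0],0.1],[[0,1.8,125],[0,0,0],0.1],[[0,1.8,140],[0,0,0],0.1],[[0,1.8,148],[0,0,0],0.1],[[0,1.8,148],[0,0,0],0.1]]'
python3 - <<'E'
from h import *
st();goal([.5081,-.4412,.0236],np.radians(-1))
p,W,c=shot("wrist",27)
E
```

```text
time_s: 34.92
eef_pos: [0.5078, -0.4393, 0.0293]
eef_rot: [-0.002, 1.0, -0.008, -0.002]
wrist_force: [-0.0, 0.4, -1.4]
opening: 0.397
t 34.92 pos [ 0.5078 -0.4393  0.0293] x [ 1.    -0.016 -0.003] z [-0.003  0.004 -1.   ] F [-0.   0.4 -1.4] op 0.397
shift [0.4, 1.9, 5.7] turn [-0.004, 0.003, 0.001] deg 0.3 dist 6
```

View pics/wrist27.png

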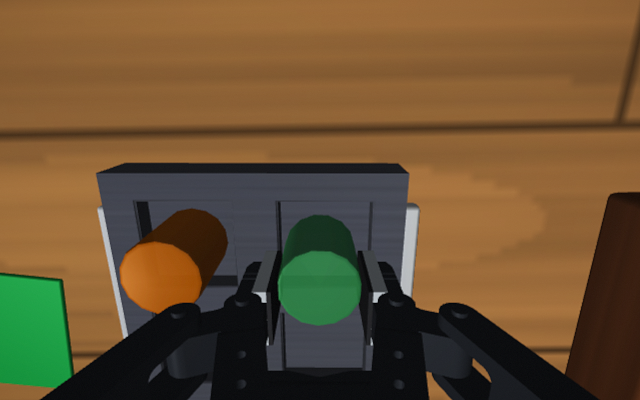

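```bash
python3 -m jog '[[[0,1,2.5],[0,0,0],0.1],[[0,1,5],[0,0,0],0.1],[[0,1,5.7],[0,0,0],0.1],[[0,1,5.7],[0,0,0],0.3],[[0,1,5.7],[0,0,0],0.5],[[0,1,5.7],[0,0,0],0.52],[[0,1,5.7],[0,0,0],0.52],[[0,1,-30],[0,0,0],0.52],[[0,1,-70],[0,0,0],0.52],[[0,1,-110],[0,0,0],0.52],[[0,1,-150],[0,0,0],0.52],[[0,1,-170],[0,0,0],0.52],[[0,1,-170],[0,0,0],0.52]]'
python3 - <<'E'
from h import *
st();goal([.5702,.0882,.2],np.radians(-8.5))
E
```

```text
time_s: 36.05
eef_pos: [0.5112, -0.4448, 0.2094]
eef_rot: [0.004, 1.0, -0.008, 0.003]
wrist_force: [0.7, -0.8, 1.1]
opening: 0.523
t 36.05 pos [ 0.5112 -0.4448  0.2094] x [ 1.    -0.016  0.006] z [ 0.006 -0.008 -1.   ] F [ 0.7 -0.8  1.1] op 0.523
shift [50.3, -534.0, 5.7] turn [0.007, -0.007, 0.132] deg 7.6 dist 536
```

```bash
python3 -m jog '[[[50,-534,5],[0.007,-0.007,0.132],0.52],[[50,-534,5],[0.007,-0.007,0.132],0.52],[[50,-534,5],[0.007,-0.007,0.132],0.52],[[50,-534,5],[0.007,-0.007,0.132],0.52],[[50,-534,5],[0.007,-0.007,0.132],0.52],[[50,-534,5],[0.007,-0.007,0.132],0.52],[[50,-534,5],[0.007,-0.007,0.132],0.52],[[50,-534,5],[0.007,-0.007,0.132],0.52],[[50,-534,5],[0.007,-0.007,0.132],0.52],[[50,-534,5],[0.007,-0.007,0.132],0.52],[[50,-534,5],[0.007,-0.007,0.132],0.52],[[50,-534,5],[0.007,-0.007,0.132],0.52],[[50,-534,5],[0.007,-0.007,0.132],0.52],[[50,-534,5],[0.007,-0.007,0.132],0.52],[[50,-534,5],[0.007,-0.007,0.132],0.52],[[50,-534,5],[0.007,-0.007,0.132],0.52]]'
python3 - <<'E'
from h import *
st();p,W,c=shot("wrist",28)
X,Y=W[...,0],W[...,1];stubs(W,p,.104,.118,reg=(abs(X-.606)<.09)&(abs(Y-.117)<.1))
goal([.5700,.0882,.073],np.radians(-8.5))
E
```

```text
time_s: 37.38
eef_pos: [0.5695, 0.0881, 0.2001]
eef_rot: [0.0, 0.997, -0.074, -0.001]
wrist_force: [0.2, 0.1, -0.1]
opening: 0.518
t 37.38 pos [0.5695 0.0881 0.2001] x [ 0.989 -0.147 -0.001] z [-0.001 -0.001 -1.   ] F [ 0.2  0.1 -0.1] op 0.518
amber n 5 px [337. 214.] circ 555.6 77.9 r 2.3 mean [555.4  77.9 108.6]
green n 12 px [412. 238.] circ 528.6 23.4 r 4.2 mean [528.8  23.5 112.6]
blue n 1687 px [230. 199.] circ 579.2 157.0 r 17.8 mean [580.1 156.5 110.1]
red n 1657 px [321. 197.] circ 570.4 88.1 r 17.8 mean [571.1  87.9 110.1]
shift [0.3, -0.9, 127.3] turn [0.001, 0.001, -0.001] deg 0.1 dist 127
```

View pics/wrist28.png

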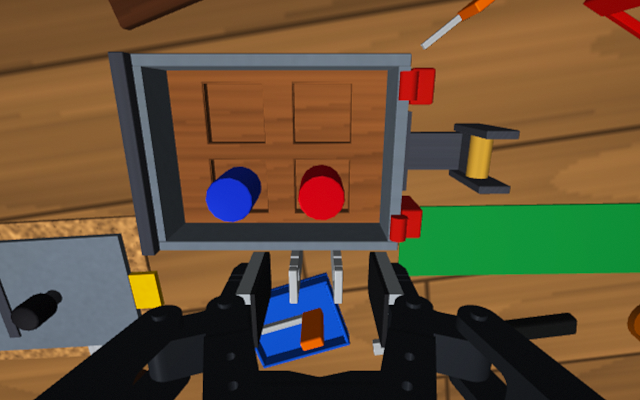

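```bash
python3 -m jog '[[[0.3,0,35],[0,0,0],0.52],[[0.3,0,65],[0,0,0],0.52],[[0.3,0,90],[0,0,0],0.52],[[0.3,0,108],[0,0,0],0.52],[[0.3,-0.5,118],[0,0,0],0.52],[[0.3,-0.5,125],[0,0,0],0.52],[[0.3,-0.5,127],[0,0,0],0.52],[[0.3,-0.5,127],[0,0,0],0.2],[[0.3,-0.5,127],[0,0,0],0.1],[[0.3,-0.5,127],[0,0,0],0.1],[[0.3,-0.5,127],[0,0,0],0.1],[[0.3,-0.5,127],[0,0,0],0.1]]'
python3 -m jog '[[[0,0,-10],[0,0,0],0.1],[[0,0,-25],[0,0,0],0.1],[[0,0,-45],[0,0,0],0.1],[[0,0,-70],[0,0,0],0.1],[[0,0,-100],[0,0,0],0.1],[[0,0,-120],[0,0,0],0.1],[[0,0,-120],[0,0,0],0.1]]'
python3 - <<'E'
from h import *
st();goal([.4441,-.4402,.18],np.radians(-1))
E
```

```text
time_s: 38.43
eef_pos: [0.5703, 0.0878, 0.0739]
eef_rot: [0.0, 0.997, -0.074, 0.0]
wrist_force: [0.2, 0.5, -0.7]
opening: 0.4
time_s: 39.02
eef_pos: [0.5736, 0.088, 0.2005]
eef_rot: [0.0, 0.997, -0.074, 0.005]
wrist_force: [1.0, -0.2, 0.4]
opening: 0.402
t 39.02 pos [0.5736 0.088  0.2005] x [ 0.989 -0.148  0.01 ] z [ 0.01  -0.001 -1.   ] F [ 1.  -0.2  0.4] op 0.402
shift [-50.2, 541.5, 19.7] turn [0.0, -0.01, -0.131] deg 7.5 dist 544
```

```bash
python3 -m jog '[[[-50,541,19],[0,-0.01,-0.131],0.1],[[-50,541,19],[0,-0.01,-0.131],0.1],[[-50,541,19],[0,-0.01,-0.131],0.1],[[-50,541,19],[0,-0.01,-0.131],0.1],[[-50,541,19],[0,-0.01,-0.131],0.1],[[-50,541,19],[0,-0.01,-0.131],0.1],[[-50,541,19],[0,-0.01,-0.131],0.1],[[-50,541,19],[0,-0.01,-0.131],0.1],[[-50,541,19],[0,-0.01,-0.131],0.1],[[-50,541,19],[0,-0.01,-0.131],0.1],[[-50,541,19],[0,-0.01,-0.131],0.1],[[-50,541,19],[0,-0.01,-0.131],0.1],[[-50,541,19],[0,-0.01,-0.131],0.1],[[-50,541,19],[0,-0.01,-0.131],0.1],[[-50,541,19],[0,-0.01,-0.131],0.1],[[-50,541,19],[0,-0.01,-0.131],0.1]]'
python3 - <<'E'
from h import *
st();goal([.4441,-.4402,.030],np.radians(-1))
p,W,c=shot("wrist",29);D=W;h,s,v=hsv(p);X,Y,Z=W[...,0],W[...,1],W[...,2]
stubs(W,p,.05,.065,reg=(X>.4)&(X<.56)&(Y<-.3))
m=(Z>.008)&(Z<.0185)&(X>.4)&(X<.56)&(Y<-.3)&(Y>-.5)&(s<90)
cc,lab,stt,cen=cv2.connectedComponentsWithStats(m.astype(np.uint8))
for i in range(1,cc):
    if stt[i,4]>250:
        Q=W[lab==i];r=cv2.minAreaRect(Q[:,:2].astype(np.float32)*1000);print(stt[i,4],np.round(cen[i]),np.round(r[0],1),np.round(r[1],1),round(r[2],1))
E
```

```text
time_s: 40.35
eef_pos: [0.444, -0.4391, 0.1799]
eef_rot: [-0.001, 1.0, -0.009, -0.0]
wrist_force: [1.3, 0.7, -0.4]
opening: 0.398
t 40.35 pos [ 0.444  -0.4391  0.1799] x [ 1.    -0.018 -0.   ] z [-0.     0.002 -1.   ] F [ 1.3  0.7 -0.4] op 0.398
shift [0.2, 1.3, 149.9] turn [-0.002, 0.0, -0.001] deg 0.1 dist 150
amber n 6292 px [558. 125.] circ 464.0 -645.0 r 78.2 mean [ 490.7 -632.8   51.1]
green n 1589 px [322. 109.] circ 508.2 -440.3 r 17.6 mean [ 508.4 -440.3   59.2]
blue none
red none
1214 [322. 101.] [ 509.2 -440.7] [47.1 47.2] 88.9
972 [252. 102.] [ 510.2 -369.8] [45.7 46.5] 88.8
626 [371. 139.] [ 476.8 -485.5] [ 8.4 98.5] 89.0
2240 [248. 177.] [ 445.3 -368.4] [46.1 45.3] 88.8
2290 [322. 177.] [ 443.9 -439.5] [47.  45.3] 89.1
```

View pics/wrist29.png

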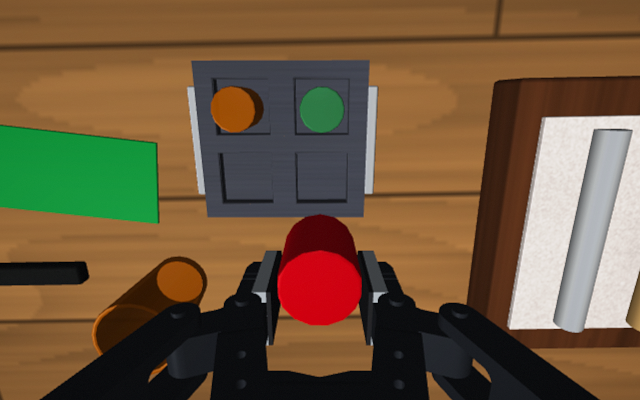

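```bash
python3 -m jog '[[[0,1,35],[0,0,0],0.1],[[0,1,70],[0,0,0],0.1],[[0,1,100],[0,0,0],0.1],[[0,1,125],[0,0,0],0.1],[[0,1,140],[0,0,0],0.1],[[0,1,149],[0,0,0],0.1],[[0,1,149],[0,0,0],0.1]]'
python3 - <<'E'
from h import *
st();goal([.4439,-.4398,.0229],np.radians(-1))
p,W,c=shot("wrist",30)
E
```

```text
time_s: 40.98
eef_pos: [0.4442, -0.4362, 0.0291]
eef_rot: [-0.002, 1.0, -0.007, -0.001]
wrist_force: [-0.5, -0.7, -1.8]
opening: 0.4
t 40.98 pos [ 0.4442 -0.4362  0.0291] x [ 1.    -0.015 -0.002] z [-0.002  0.005 -1.   ] F [-0.5 -0.7 -1.8] op 0.4
shift [-0.2, 3.6, 6.1] turn [-0.005, 0.002, 0.003] deg 0.3 dist 7
```

View pics/wrist30.png

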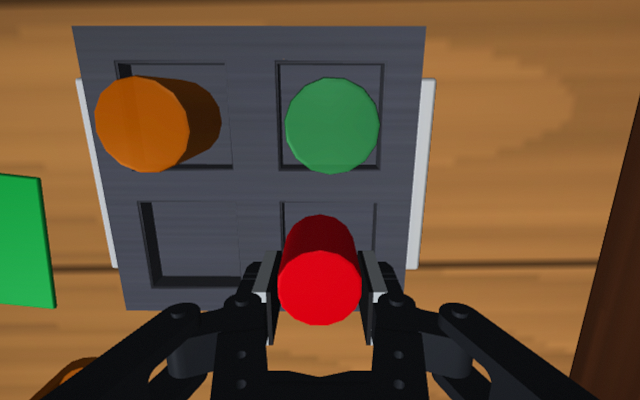

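```bash
python3 -m jog '[[[0,3,0],[0,0,0],0.1],[[0,3,3],[0,0,0],0.1],[[0,3,5.5],[0,0,0],0.1],[[0,3,6.1],[0,0,0],0.1],[[0,3,6.1],[0,0,0],0.3],[[0,3,6.1],[0,0,0],0.5],[[0,3,6.1],[0,0,0],0.52],[[0,3,6.1],[0,0,0],0.52],[[0,3,-30],[0,0,0],0.52],[[0,3,-70],[0,0,0],0.52],[[0,3,-110],[0,0,0],0.52],[[0,3,-150],[0,0,0],0.52],[[0,3,-170],[0,0,0],0.52],[[0,3,-170],[0,0,0],0.52]]'
python3 - <<'E'
from h import *
st();goal([.5794,.1572,.2],np.radians(-8.5))
E
```

```text
time_s: 42.2
eef_pos: [0.4471, -0.4441, 0.2083]
eef_rot: [0.003, 1.0, -0.008, 0.003]
wrist_force: [1.1, -0.7, 0.2]
opening: 0.52
t 42.2 pos [ 0.4471 -0.4441  0.2083] x [ 1.    -0.015  0.006] z [ 0.006 -0.007 -1.   ] F [ 1.1 -0.7  0.2] op 0.52
shift [123.2, -603.2, 4.8] turn [0.007, -0.006, 0.133] deg 7.7 dist 616
```

```bash
python3 -m jog '[[[123,-603,4],[0.007,-0.006,0.133],0.52],[[123,-603,4],[0.007,-0.006,0.133],0.52],[[123,-603,4],[0.007,-0.006,0.133],0.52],[[123,-603,4],[0.007,-0.006,0.133],0.52],[[123,-603,4],[0.007,-0.006,0.133],0.52],[[123,-603,4],[0.007,-0.006,0.133],0.52],[[123,-603,4],[0.007,-0.006,0.133],0.52],[[123,-603,4],[0.007,-0.006,0.133],0.52],[[123,-603,4],[0.007,-0.006,0.133],0.52],[[123,-603,4],[0.007,-0.006,0.133],0.52],[[123,-603,4],[0.007,-0.006,0.133],0.52],[[123,-603,4],[0.007,-0.006,0.133],0.52],[[123,-603,4],[0.007,-0.006,0.133],0.52],[[123,-603,4],[0.007,-0.006,0.133],0.52],[[123,-603,4],[0.007,-0.006,0.133],0.52],[[123,-603,4],[0.007,-0.006,0.133],0.52],[[123,-603,4],[0.007,-0.006,0.133],0.52],[[123,-603,4],[0.007,-0.006,0.133],0.52]]'
python3 - <<'E'
from h import *
st();p,W,c=shot("wrist",31)
X,Y=W[...,0],W[...,1];stubs(W,p,.104,.118,reg=(abs(X-.606)<.09)&(abs(Y-.117)<.1))
goal([.5793,.1572,.073],np.radians(-8.5))
E
```

```text
time_s: 43.7
eef_pos: [0.5788, 0.1567, 0.2001]
eef_rot: [0.0, 0.997, -0.074, -0.0]
wrist_force: [0.1, -0.4, -0.5]
opening: 0.519
t 43.7 pos [0.5788 0.1567 0.2001] x [ 0.989 -0.147 -0.001] z [-0.001 -0.    -1.   ] F [ 0.1 -0.4 -0.5] op 0.519
amber n 3 px [509. 235.] circ 529.6 18.1 r 1.2 mean [529.5  17.8 112.7]
green n 18 px [478. 249.] circ 523.0 43.3 r 6.4 mean [522.9  43.2 116.1]
blue n 1652 px [320. 197.] circ 579.4 157.7 r 17.8 mean [580.1 157.5 110.1]
red n 330 px [503. 218.] circ 541.3 27.7 r 14.7 mean [544.3  21.9 112.5]
shift [0.3, -1.2, 127.3] turn [0.0, 0.001, -0.0] deg 0.0 dist 127
```

View pics/wrist31.png

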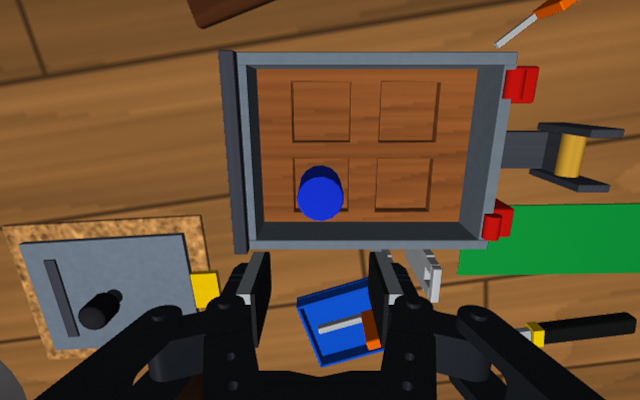

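```bash
python3 -m jog '[[[0.3,-0.6,35],[0,0,0],0.52],[[0.3,-0.6,65],[0,0,0],0.52],[[0.3,-0.6,90],[0,0,0],0.52],[[0.3,-0.6,108],[0,0,0],0.52],[[0.3,-0.6,118],[0,0,0],0.52],[[0.3,-0.6,124],[0,0,0],0.52],[[0.3,-0.6,126],[0,0,0],0.52],[[0.3,-0.6,126],[0,0,0],0.2],[[0.3,-0.6,126],[0,0,0],0.1],[[0.3,-0.6,126],[0,0,0],0.1],[[0.3,-0.6,126],[0,0,0],0.1],[[0.3,-0.6,126],[0,0,0],0.1]]'
python3 -m jog '[[[0,0,-10],[0,0,0],0.1],[[0,0,-25],[0,0,0],0.1],[[0,0,-45],[0,0,0],0.1],[[0,0,-70],[0,0,0],0.1],[[0,0,-100],[0,0,0],0.1],[[0,0,-120],[0,0,0],0.1],[[0,0,-120],[0,0,0],0.1]]'
python3 - <<'E'
from h import *
st();goal([.4452,-.3693,.18],np.radians(-1))
E
```

```text
time_s: 44.75
eef_pos: [0.5797, 0.1567, 0.075]
eef_rot: [-0.0, 0.997, -0.074, 0.0]
wrist_force: [-0.9, -0.2, 1.4]
opening: 0.398
time_s: 45.33
eef_pos: [0.5828, 0.1571, 0.2018]
eef_rot: [-0.001, 0.997, -0.074, 0.005]
wrist_force: [1.1, -0.7, -0.2]
opening: 0.399
t 45.33 pos [0.5828 0.1571 0.2018] x [ 0.989 -0.148  0.011] z [ 0.011  0.001 -1.   ] F [ 1.1 -0.7 -0.2] op 0.399
shift [-58.6, 541.1, 19.9] turn [-0.002, -0.011, -0.131] deg 7.5 dist 545
```

```bash
python3 -m jog '[[[-58.5,541,19],[0,-0.011,-0.131],0.1],[[-58.5,541,19],[0,-0.011,-0.131],0.1],[[-58.5,541,19],[0,-0.011,-0.131],0.1],[[-58.5,541,19],[0,-0.011,-0.131],0.1],[[-58.5,541,19],[0,-0.011,-0.131],0.1],[[-58.5,541,19],[0,-0.011,-0.131],0.1],[[-58.5,541,19],[0,-0.011,-0.131],0.1],[[-58.5,541,19],[0,-0.011,-0.131],0.1],[[-58.5,541,19],[0,-0.011,-0.131],0.1],[[-58.5,541,19],[0,-0.011,-0.131],0.1],[[-58.5,541,19],[0,-0.011,-0.131],0.1],[[-58.5,541,19],[0,-0.011,-0.131],0.1],[[-58.5,541,19],[0,-0.011,-0.131],0.1],[[-58.5,541,19],[0,-0.011,-0.131],0.1],[[-58.5,541,19],[0,-0.011,-0.131],0.1],[[-58.5,541,19],[0,-0.011,-0.131],0.1]]'
python3 - <<'E'
from h import *
st();goal([.4452,-.3690,.030],np.radians(-1))
E
```

```text
time_s: 46.67
eef_pos: [0.4449, -0.3687, 0.1802]
eef_rot: [-0.002, 1.0, -0.009, -0.0]
wrist_force: [0.2, 0.4, -0.8]
opening: 0.397
t 46.67 pos [ 0.4449 -0.3687  0.1802] x [ 1.    -0.018 -0.001] z [-0.001  0.003 -1.   ] F [ 0.2  0.4 -0.8] op 0.397
shift [0.5, 0.8, 150.2] turn [-0.003, 0.001, -0.001] deg 0.2 dist 150
```

```bash
python3 -m jog '[[[0,1.5,35],[0,0,0],0.1],[[0,1.5,70],[0,0,0],0.1],[[0,1.5,100],[0,0,0],0.1],[[0,1.5,125],[0,0,0],0.1],[[0,1.5,140],[0,0,0],0.1],[[0,1.5,149],[0,0,0],0.1],[[0,1.5,149],[0,0,0],0.1]]'
python3 - <<'E'
from h import *
st();goal([.4452,-.3692,.024],np.radians(-1))
p,W,c=shot("wrist",32)
E
```

```text
time_s: 47.25
eef_pos: [0.4443, -0.3667, 0.0291]
eef_rot: [-0.003, 1.0, -0.008, -0.002]
wrist_force: [-0.4, 0.0, -0.8]
opening: 0.399
t 47.25 pos [ 0.4443 -0.3667  0.0291] x [ 1.    -0.016 -0.003] z [-0.003  0.007 -1.   ] F [-0.4  0.  -0.8] op 0.399
shift [1.0, 2.5, 5.1] turn [-0.007, 0.003, 0.001] deg 0.4 dist 6
```

View pics/wrist32.png

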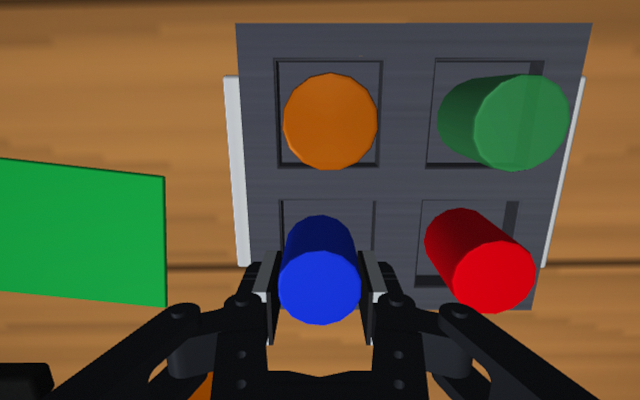

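```bash
python3 -m jog '[[[0.5,2.5,0],[0,0,0],0.1],[[0.5,2.5,3],[0,0,0],0.1],[[0.5,2.5,5],[0,0,0],0.1],[[0.5,2.5,5.3],[0,0,0],0.1],[[0.5,2.5,5.3],[0,0,0],0.3],[[0.5,2.5,5.3],[0,0,0],0.5],[[0.5,2.5,5.3],[0,0,0],0.52],[[0.5,2.5,5.3],[0,0,0],0.52],[[0,2.5,-30],[0,0,0],0.52],[[0,2.5,-70],[0,0,0],0.52],[[0,2.5,-110],[0,0,0],0.52],[[0,2.5,-150],[0,0,0],0.52],[[0,2.5,-190],[0,0,0],0.52],[[0,2.5,-200],[0,0,0],0.52],[[0,2.5,-200],[0,0,0],0.52]]'
python3 - <<'E'
from h import *
st();p,W,c=shot("wrist",33);h,s,v=hsv(p);X,Y,Z=W[...,0],W[...,1],W[...,2]
stubs(W,p,.05,.067,reg=(X>.4)&(X<.56)&(Y<-.3)&(Y>-.5))
E
```

```text
time_s: 48.55
eef_pos: [0.447, -0.3736, 0.2361]
eef_rot: [0.001, 1.0, -0.008, 0.002]
wrist_force: [-0.2, -0.3, -0.7]
opening: 0.522
t 48.55 pos [ 0.447  -0.3736  0.2361] x [ 1.    -0.017  0.004] z [ 0.004 -0.003 -1.   ] F [-0.2 -0.3 -0.7] op 0.522
amber n 1107 px [316. 110.] circ 509.6 -370.3 r 17.8 mean [ 509.8 -370.2   59.3]
green n 1133 px [389. 110.] circ 508.2 -440.0 r 17.8 mean [ 508.3 -439.6   59. ]
blue n 989 px [316. 176.] circ 444.8 -368.9 r 17.9 mean [ 445.7 -369.    59. ]
red n 1003 px [385. 175.] circ 444.7 -438.5 r 17.8 mean [ 445.6 -438.1   58.8]
```

View pics/wrist33.png

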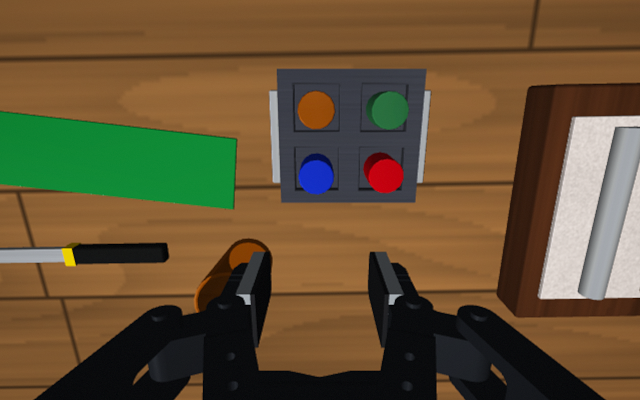

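```bash
python3 - <<'E'
from h import *
goal([.345,-.10,.19],np.radians(90))
E
```

```text
shift [-105.5, -270.6, 43.1] turn [-0.0, -0.002, -1.587] deg 91.0 dist 294
```

```bash
python3 -m jog '[[[-20,-60,0],[0,0,-0.12],0.52],[[-45,-120,0],[0,0,-0.24],0.52],[[-70,-170,0],[0,0,-0.36],0.52],[[-90,-220,10],[0,0,-0.48],0.52],[[-105,-255,20],[0,0,-0.6],0.52],[[-105.5,-270,35],[0,0,-0.72],0.52],[[-105.5,-270.5,43],[0,0,-0.84],0.52],[[-105.5,-270.5,43],[0,0,-0.96],0.52],[[-105.5,-270.5,43],[0,0,-1.08],0.52],[[-105.5,-270.5,43],[0,0,-1.2],0.52],[[-105.5,-270.5,43],[0,0,-1.32],0.52],[[-105.5,-270.5,43],[0,0,-1.44],0.52],[[-105.5,-270.5,43],[0,0,-1.587],0.52],[[-105.5,-270.5,43],[0,0,-1.587],0.52],[[-105.5,-270.5,43],[0,0,-1.587],0.52]]'
python3 - <<'E'
from h import *
st();p,W,c=shot("wrist",34);h,s,v=hsv(p);X,Y,Z=W[...,0],W[...,1],W[...,2]
rep("blade",W,(Z>.005)&(Z<.025)&(v>110)&(s<60)&(X<.40)&(X>.29)&(Y<.09))
rep("ferr",W,(abs(h-26)<5)&(s>150)&(Z<.05)&(X<.4))
rep("handle",W,(Z>.008)&(Z<.03)&(v<50)&(X<.40)&(X>.29)&(Y<-.05)&(Y>-.25))
rep("green",W,(abs(h-68)<15)&(s>100)&(Z<.01))
E
```

```text
time_s: 49.85
eef_pos: [0.3441, -0.0994, 0.1884]
eef_rot: [-0.002, 0.708, 0.706, 0.001]
wrist_force: [0.7, 0.1, 0.5]
opening: 0.52
t 49.85 pos [ 0.3441 -0.0994  0.1884] x [0.002 1.    0.003] z [-0.002  0.003 -1.   ] F [0.7 0.1 0.5] op 0.52
blade 2658 px 318 69 rect [342.3  -3.2] [ 17.2 119. ] 0.1 mean [342.6   0.   13.3] z5/95 [12.  14.6]
ferr 348 px 318 147 rect [342.1 -69.4] [12.7 23.8] 89.4 mean [342.7 -69.1  17.5] z5/95 [15.5 19.4]
handle 2057 px 318 203 rect [ 342.3 -128.6] [104.3  21. ] 89.4 mean [ 342.4 -125.7   17.1] z5/95 [15.7 18.3]
green 18571 px 437 164 rect [ 456.5 -120.8] [270.1  84.6] 82.2 mean [461.5 -92.4   4.3] z5/95 [3.1 5.6]
```

View pics/wrist34.png

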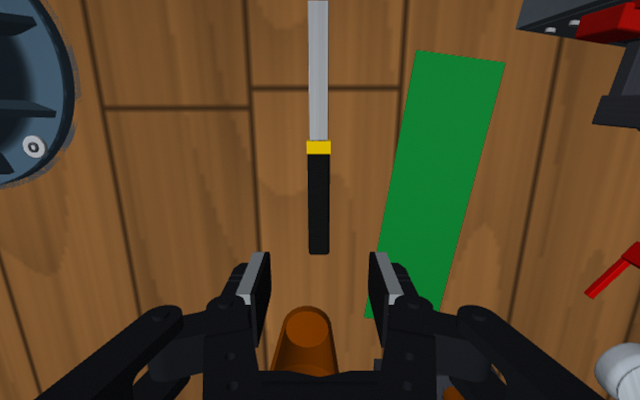

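```bash
python3 - <<'E'
from h import *
goal([.3423,-.078,.02],np.radians(90));goal([.3423,-.078,-.0125],np.radians(90))
E
python3 -m jog '[[[21,-1.5,40],[0,0,0],0.5],[[21,-1.5,80],[0,0,0],0.5],[[21,-1.5,120],[0,0,0],0.5],[[21,-1.5,150],[0,0,0],0.5],[[21,-1.5,170],[0,0,0],0.5],[[21,-1.5,180],[0,0,0],0.5],[[21,-1.5,180],[0,0,0],0.5]]'
python3 - <<'E'
from h import *
st();goal([.3423,-.078,-.0115],np.radians(90))
E
```

```text
shift [21.1, -1.8, 168.8] turn [-0.001, -0.003, -0.004] deg 0.3 dist 170
shift [21.0, -1.8, 201.3] turn [-0.001, -0.003, -0.004] deg 0.3 dist 202
time_s: 50.48
eef_pos: [0.34, -0.0764, 0.0062]
eef_rot: [-0.005, 0.71, 0.705, -0.0]
wrist_force: [0.0, 0.4, 0.1]
opening: 0.504
t 50.48 pos [ 0.34   -0.0764  0.0062] x [0.007 1.    0.006] z [-0.007  0.006 -1.   ] F [0.  0.4 0.1] op 0.504
shift [-1.7, 2.4, 17.7] turn [-0.007, -0.006, -0.007] deg 0.7 dist 18
```

```bash
python3 -m jog '[[[-1.7,2.4,6],[-0.007,-0.006,-0.007],0.5],[[-1.7,2.4,12],[-0.007,-0.006,-0.007],0.5],[[-1.7,2.4,17],[-0.007,-0.006,-0.007],0.5],[[-1.7,2.4,17.5],[-0.007,-0.006,-0.007],0.5],[[-1.7,2.4,17.5],[-0.007,-0.006,-0.007],0.1],[[-1.7,2.4,17.5],[-0.007,-0.006,-0.007],0],[[-1.7,2.4,17.5],[-0.007,-0.006,-0.007],0],[[-1.7,2.4,17.5],[-0.007,-0.006,-0.007],0],[[-1.7,2.4,17.5],[-0.007,-0.006,-0.007],0]]'
python3 - <<'E'
from h import *
st()
s=np.array([.1305,.991]);b=np.array([.4553,-.1306])-.013*s;print(b)
goal([b[0],b[1],.08],np.radians(82.5))
goal([b[0],b[1],.0],np.radians(82.5))
E
```

```text
time_s: 51.23
eef_pos: [0.3426, -0.0782, -0.0107]
eef_rot: [0.0, 0.707, 0.707, 0.0]
wrist_force: [-1.4, 0.6, 6.5]
opening: 0.235
t 51.23 pos [ 0.3426 -0.0782 -0.0107] x [ 0.  1. -0.] z [ 0.001 -0.    -1.   ] F [-1.4  0.6  6.5] op 0.235
[ 0.4536035 -0.143483 ]
shift [-65.2, 111.1, -90.6] turn [0.001, -0.0, 0.131] deg 7.5 dist 157
shift [-65.2, 111.0, -10.6] turn [0.001, -0.0, 0.131] deg 7.5 dist 129
```

```bash
python3 -m jog '[[[0,0,-20],[0,0,0],0],[[0,0,-55],[0,0,0],0],[[-10,20,-80],[0,0,0.04],0],[[-30,55,-80],[0,0,0.08],0],[[-50,90,-80],[0,0,0.131],0],[[-65,111,-70],[0,0,0.131],0],[[-65,111,-45],[0,0,0.131],0],[[-65,111,-25],[0,0,0.131],0],[[-65,111,-15],[0,0,0.131],0],[[-65,111,-12],[0,0,0.131],0],[[-65,111,-12],[0,0,0.131],0]]'
python3 - <<'E'
from h import *
st();goal([.4536,-.1435,-.0075],np.radians(82.5))
p,W,c=shot("wrist",35);h,s,v=hsv(p);X,Y,Z=W[...,0],W[...,1],W[...,2]
rep("blade",W,(Z>.008)&(Z<.03)&(v>110)&(s<60)&(X<.50)&(X>.4)&(Y<.02))
rep("green",W,(abs(h-68)<15)&(s>100)&(Z<.01))
E
```

```text
time_s: 52.15
eef_pos: [0.4528, -0.1427, 0.0008]
eef_rot: [-0.001, 0.752, 0.659, 0.0]
wrist_force: [0.5, -0.2, -2.2]
opening: 0.24
t 52.15 pos [ 0.4528 -0.1427  0.0008] x [0.131 0.991 0.001] z [-0.001  0.001 -1.   ] F [ 0.5 -0.2 -2.2] op 0.24
shift [-0.7, 0.9, 8.3] turn [-0.001, -0.001, -0.0] deg 0.1 dist 8
blade 10949 px 319 118 rect [460.  -80.9] [93.8 17.4] 82.4 mean [460.7 -76.   24.7] z5/95 [23.6 25.7]
green 20162 px 381 131 rect [ 484.6 -103.8] [142.5  33.7] 82.4 mean [487.4 -87.3   4.3] z5/95 [3.2 5.3]
```

View pics/wrist35.png

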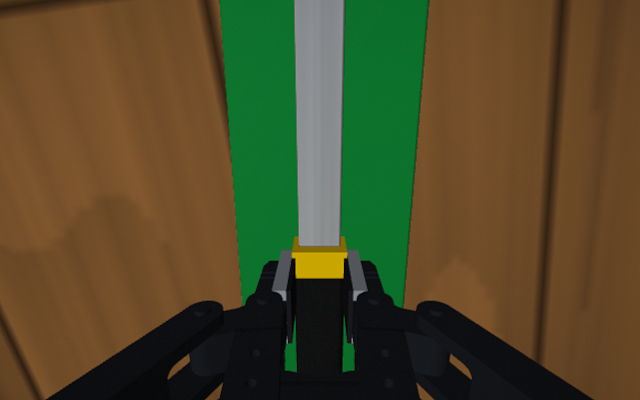

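```bash
python3 -m jog '[[[-0.5,1.2,4],[0,0,0],0],[[-0.5,1.2,7],[0,0,0],0],[[-0.5,1.2,8.5],[0,0,0],0],[[-0.5,1.2,8.5],[0,0,0],0],[[-0.5,1.2,8.5],[0,0,0],0.2],[[-0.5,1.2,8.5],[0,0,0],0.4],[[-0.5,1.2,8.5],[0,0,0],0.5],[[-0.5,1.2,8.5],[0,0,0],0.5],[[-0.5,1.2,-25],[0,0,0],0.5],[[-0.5,1.2,-60],[0,0,0],0.5],[[-0.5,1.2,-100],[0,0,0],0.5],[[-0.5,1.2,-140],[0,0,0],0.5],[[-0.5,1.2,-180],[0,0,0],0.5],[[-30,1.2,-220],[0,0,0],0.5],[[-30,1.2,-240],[0,0,0],0.5],[[-30,1.2,-240],[0,0,0],0.5]]'
python3 - <<'E'
from h import *
st();p,W,c=shot("wrist",36);h,s,v=hsv(p);X,Y,Z=W[...,0],W[...,1],W[...,2]
rep("blade",W,(Z>.008)&(Z<.03)&(v>110)&(s<60)&(X<.50)&(X>.4)&(Y<.02))
rep("handle",W,(Z>.008)&(Z<.03)&(v<50)&(X<.50)&(X>.4)&(Y<-.1)&(Y>-.28))
m=(abs(h-68)<15)&(s>100)&(Z<.012)
rep("green",W,m,False)
p,W,c=shot("scene",36);p,W,c=shot("top",36)
E
```

```text
time_s: 53.53
eef_pos: [0.4535, -0.1763, 0.2488]
eef_rot: [0.006, 0.752, 0.659, 0.002]
wrist_force: [0.5, -0.7, -0.1]
opening: 0.501
t 53.53 pos [ 0.4535 -0.1763  0.2488] x [ 0.132  0.991 -0.006] z [ 0.011 -0.007 -1.   ] F [ 0.5 -0.7 -0.1] op 0.501
blade 1597 px 319 47 rect [471.9 -56.2] [92.8 17.4] 81.9 mean [472.2 -54.3  16. ] z5/95 [14.6 17.4]
handle 1709 px 320 154 rect [ 457.3 -167.5] [105.   21.1] 82.7 mean [ 457.4 -165.    20.5] z5/95 [19.1 21.9]
green 13738 px 312 118 rect [ 454.  -140.4] [269.7  84.6] 82.3 mean [ 453.6 -130.1    4.3] z5/95 [3.  5.7]
```

View pics/wrist36.png

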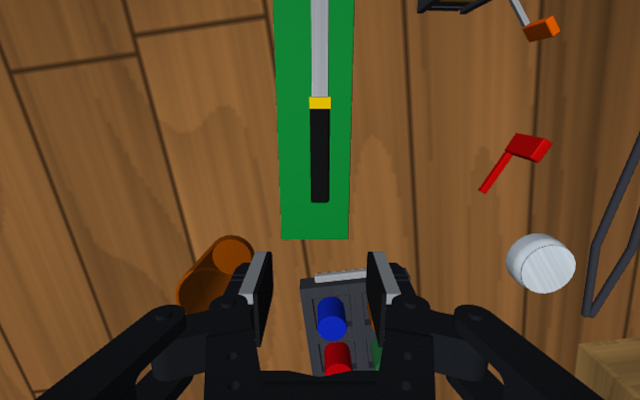

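View pics/scene36.png

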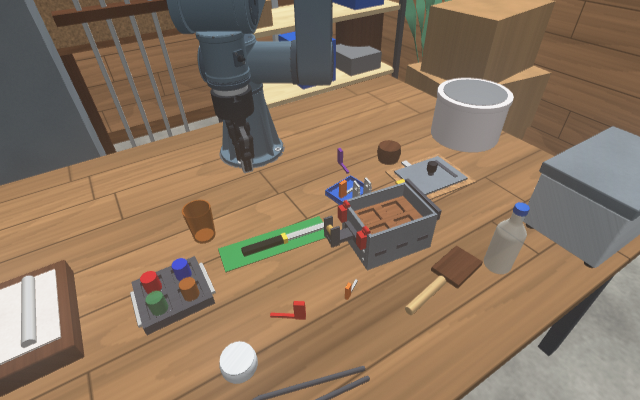

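View pics/top36.png

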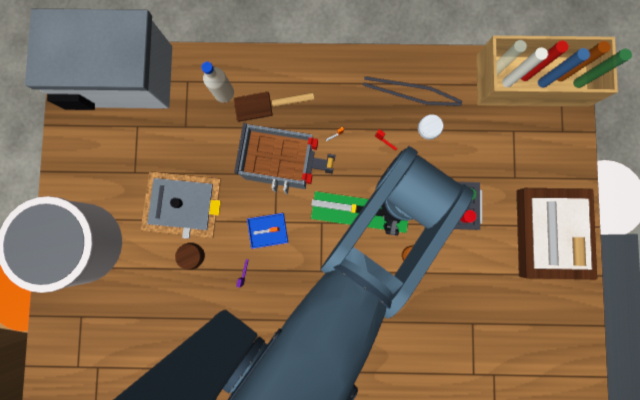

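```bash
python3 - <<'E'
from h import *
D=np.load("pics/scene36.npz");p,W=D["p"],D["W"];h,s,v=hsv(p);X,Y,Z=W[...,0],W[...,1],W[...,2]
rep("blade",W,(Z>.008)&(Z<.03)&(v>100)&(s<60)&(X<.52)&(X>.4)&(Y<.06)&(Y>-.3))
rep("ferr",W,(abs(h-26)<6)&(s>150)&(Z<.05)&(X<.52)&(X>.4)&(Y>-.3))
rep("green",W,(abs(h-68)<15)&(s>100)&(Z<.012),False)
goal([.462,-.12,.15],np.radians(82.5))
E
```

```text
blade 243 px 305 231 rect [473.7 -46.9] [109.4  21.2] 82.9 mean [474.9 -49.8  14.3] z5/95 [10.1 17. ]
ferr 32 px 284 237 rect [ 466.2 -109.2] [ 8.7 25. ] 80.3 mean [ 468.8 -110.    18.7] z5/95 [12.1 21.6]
green 1659 px 267 245 rect [ 456.5 -131.4] [287.6  87.3] 82.0 mean [ 455.4 -152.2    3.5] z5/95 [1.4 5.7]
shift [53.9, 4.4, 91.5] turn [0.001, -0.0, -0.0] deg 0.1 dist 106
```

```bash
python3 -m jog '[[[54,4,40],[0,0,0],0.5],[[54,4,80],[0,0,0],0.5],[[54,4,92],[0,0,0],0.5],[[54,4,92],[0,0,0],0.5]]'
python3 - <<'E'
from h import *
st();p,W,c=shot("wrist",37);h,s,v=hsv(p);X,Y,Z=W[...,0],W[...,1],W[...,2]
rep("ferr",W,(abs(h-26)<5)&(s>150)&(Z<.05)&(X<.5))
rep("handle",W,(Z>.008)&(Z<.03)&(v<50)&(X<.50)&(X>.4)&(Y<-.1)&(Y>-.28))
rep("green",W,(abs(h-68)<15)&(s>100)&(Z<.012),False)
goal([.4643,-.116,.012],np.radians(82.5))
goal([.4643,-.116,-.0085],np.radians(82.5))
E
```

```text
time_s: 54.02
eef_pos: [0.4563, -0.1153, 0.1419]
eef_rot: [-0.007, 0.751, 0.66, -0.002]
wrist_force: [-1.2, 0.5, -0.8]
opening: 0.498
t 54.02 pos [ 0.4563 -0.1153  0.1419] x [0.129 0.992 0.006] z [-0.012  0.008 -1.   ] F [-1.2  0.5 -0.8] op 0.498
ferr 427 px 331 183 rect [ 464.8 -109.2] [13.1 22.3] 81.7 mean [ 465.1 -108.5   20.5] z5/95 [17.  22.2]
handle 2546 px 330 244 rect [ 457.4 -167.5] [105.4  20.6] 82.5 mean [ 457.4 -164.8   20.1] z5/95 [18.8 21.2]
green 22826 px 321 178 rect [ 455.4 -130.8] [289.7  85.2] 82.4 mean [ 455.6 -113.8    4.2] z5/95 [3.  5.4]
shift [1.4, 7.1, 133.2] turn [-0.009, -0.004, 0.001] deg 0.6 dist 133
shift [1.3, 7.3, 153.7] turn [-0.009, -0.004, 0.001] deg 0.6 dist 154
```

View pics/wrist37.png

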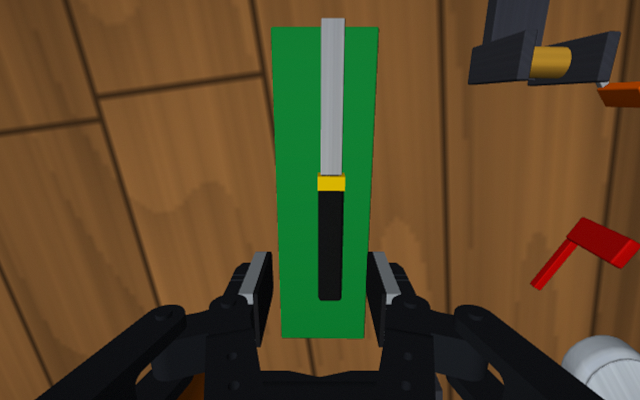

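```bash
python3 -m jog '[[[1.4,7,40],[-0.009,-0.004,0],0.5],[[1.4,7,80],[-0.009,-0.004,0],0.5],[[1.4,7,115],[-0.009,-0.004,0],0.5],[[1.4,7,135],[-0.009,-0.004,0],0.5],[[1.4,7,145],[-0.009,-0.004,0],0.5],[[1.4,7,152],[-0.009,-0.004,0],0.5],[[1.4,7,152],[-0.009,-0.004,0],0.5],[[1.4,7,152],[-0.009,-0.004,0],0.1],[[1.4,7,152],[-0.009,-0.004,0],0],[[1.4,7,152],[-0.009,-0.004,0],0],[[1.4,7,152],[-0.009,-0.004,0],0],[[1.4,7,152],[-0.009,-0.004,0],0]]'
python3 - <<'E'
from h import *
st()
s=np.array([.1305,.991]);b=np.array([.4553,-.1307])-.014*s
goal([b[0],b[1],.006],np.radians(82.5))
E
```

```text
time_s: 55.07
eef_pos: [0.4657, -0.1169, -0.0048]
eef_rot: [0.002, 0.751, 0.66, 0.001]
wrist_force: [-1.6, -0.7, 6.3]
opening: 0.238
t 55.07 pos [ 0.4657 -0.1169 -0.0048] x [ 0.129  0.992 -0.002] z [ 0.004 -0.002 -1.   ] F [-1.6 -0.7  6.3] op 0.238
shift [-29.1, -8.5, -10.8] turn [0.004, 0.002, 0.002] deg 0.3 dist 32
```

```bash
python3 -m jog '[[[0,0,-8],[0,0,0],0],[[0,0,-15],[0,0,0],0],[[-15,-4,-15],[0,0,0],0],[[-30,-8.5,-15],[0,0,0],0],[[-30,-8.5,-15],[0,0,0],0],[[-30,-8.5,-8],[0,0,0],0],[[-30,-8.5,-3],[0,0,0],0],[[-30,-8.5,0],[0,0,0],0],[[-30,-8.5,0],[0,0,0],0]]'
python3 - <<'E'
from h import *
st()
E
```

```text
time_s: 55.82
eef_pos: [0.4531, -0.1448, -0.0048]
eef_rot: [0.001, 0.751, 0.66, 0.0]
wrist_force: [-4.0, 1.4, 6.6]
opening: 0.234
t 55.82 pos [ 0.4531 -0.1448 -0.0048] x [ 0.128  0.992 -0.001] z [ 0.002 -0.001 -1.   ] F [-4.   1.4  6.6] op 0.234
```

```bash
python3 -m jog '[[[0,0,0],[0,0,0],0.2],[[0,0,0],[0,0,0],0.4],[[0,0,0],[0,0,0],0.5],[[0,0,0],[0,0,0],0.5],[[0,0,-25],[0,0,0],0.5],[[0,0,-60],[0,0,0],0.5],[[0,0,-100],[0,0,0],0.5],[[0,0,-140],[0,0,0],0.5],[[0,0,-160],[0,0,0],0.5],[[0,0,-160],[0,0,0],0.5]]'
python3 - <<'E'
from h import *
st();p,W,c=shot("wrist",38);h,s,v=hsv(p);X,Y,Z=W[...,0],W[...,1],W[...,2]
rep("ferr",W,(abs(h-26)<5)&(s>150)&(Z<.05)&(X<.5))
rep("handle",W,(Z>.008)&(Z<.03)&(v<50)&(X<.50)&(X>.4)&(Y<-.1)&(Y>-.28))
rep("blade",W,(Z>.008)&(Z<.03)&(v>110)&(s<60)&(X<.50)&(X>.4)&(Y<.02))
rep("green",W,(abs(h-68)<15)&(s>100)&(Z<.012),False)
E
```

```text
time_s: 56.65
eef_pos: [0.4562, -0.1464, 0.1609]
eef_rot: [0.006, 0.751, 0.66, 0.002]
wrist_force: [0.6, -0.2, -0.4]
opening: 0.5
t 56.65 pos [ 0.4562 -0.1464  0.1609] x [ 0.128  0.992 -0.005] z [ 0.011 -0.007 -1.   ] F [ 0.6 -0.2 -0.4] op 0.5
ferr 394 px 314 174 rect [ 453.2 -136.5] [13.2 23.8] 85.1 mean [ 453.6 -136.1   20.3] z5/95 [14.8 22.5]
handle 2340 px 314 233 rect [ 445.7 -195.6] [105.4  21.1] 82.8 mean [ 446.3 -193.1   20. ] z5/95 [18.7 21.2]
blade 3050 px 313 91 rect [461.8 -71.1] [119.6  17. ] 82.7 mean [462.4 -67.8  16.3] z5/95 [15.1 17.5]
green 21189 px 315 140 rect [ 454.5 -135.1] [279.4  84.8] 82.3 mean [ 457.7 -114.5    4.3] z5/95 [3.1 5.5]
```

View pics/wrist38.png

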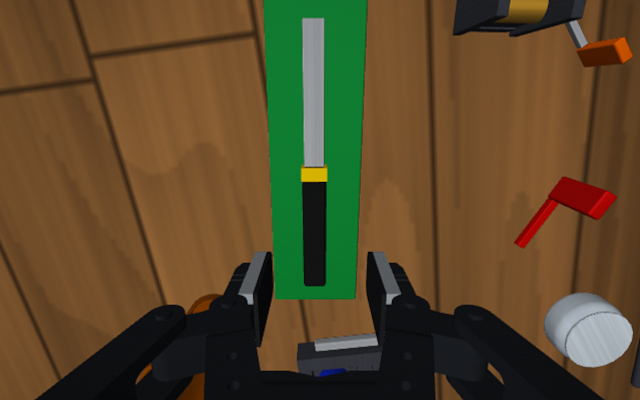

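```bash
python3 -m jog '[[[0,0,-40],[0,0,0],0.5],[[30,0,-80],[0,0,0],0.5],[[60,0,-100],[0,0,0],0.5],[[90,0,-100],[0,0,0],0.5],[[120,0,-100],[0,0,0],0.5],[[150,0,-100],[0,0,0],0.5],[[150,0,-100],[0,0,0],0.5],[[150,0,-100],[0,0,0],0.5],[[150,0,-100],[0,0,0],0.5]]'
python3 - <<'E'
from h import *
st();p,W,c=shot("scene",39);h,s,v=hsv(p);X,Y,Z=W[...,0],W[...,1],W[...,2]
stubs(W,p,.045,.067,reg=(X>.4)&(X<.56)&(Y<-.3)&(Y>-.5))
rep("tumbler",W,(Z>.08)&(Z<.11)&(Y<-.15)&(X<.45)&(X>.25))
rep("block",W,(Z>.045)&(Z<.065)&(Y>.2)&(X<.42)&(X>.25))
p,W,c=shot("top",39);crop(p,120,110,520,300,2,"top39b")
E
```

```text
time_s: 57.45
eef_pos: [0.4725, 0.0036, 0.2561]
eef_rot: [0.003, 0.751, 0.661, 0.0]
wrist_force: [-0.4, 0.4, -0.6]
opening: 0.502
t 57.45 pos [0.4725 0.0036 0.2561] x [ 0.127  0.992 -0.004] z [ 0.005 -0.004 -1.   ] F [-0.4  0.4 -0.6] op 0.502
amber n 220 px [187. 285.] circ 511.0 -370.7 r 18.0 mean [ 514.7 -370.3   56.1]
green none
blue n 190 px [180. 265.] circ 445.8 -369.2 r 19.0 mean [ 449.8 -368.8   56.1]
red n 212 px [149. 278.] circ 445.0 -439.8 r 19.8 mean [ 449.4 -438.4   56. ]
tumbler 404 px 196 211 rect [ 328.9 -282.9] [69.9 72. ] 85.4 mean [ 329.5 -283.3   92.1] z5/95 [ 81.2 100.9]
block 270 px 389 147 rect [320.8 364.3] [72.2 73.3] 16.7 mean [324.3 360.7  54.9] z5/95 [46.8 58.6]
```

View pics/scene39.png

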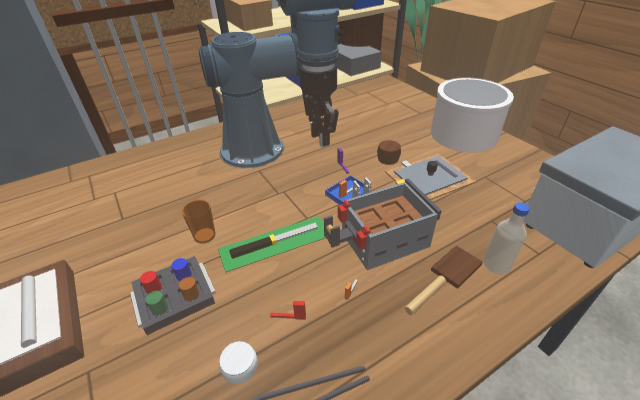

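View pics/top39b.png

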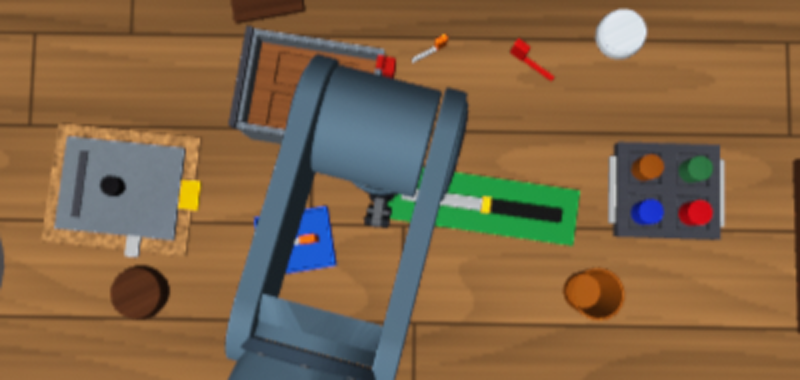

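All in place: the stubs are in the tray (crop about (670,190)), the bar is on the strip, the lid is on the board, the pin is in the dish, and the bystanders read the same positions as at the start. Handing in.

```bash
python3 - <<'E'
from bench import *
hand_in()
E
```

```text
the job is handed in; nothing more can be done
```

I finished the whole job in the order asked and handed it in at about 57 s; the hand-in gave no verdict.

- **Pin:** I pulled the larger orange pin, the one in the staple, straight out along chest −y. It stands in the blue dish.
- **Lid:** I levered it with the bar on the fulcrum and the tip under the yellow lip, to 22°. The catches then held it propped. I lifted it off by the knob and laid it flat on the cork board, within about 2 mm of the middle.
- **Glass:** All four stubs (amber, green, blue, red) stand in pockets of their own in the tray.
- **Bar:** After levering I parked it on the bare bench, and at the end laid it on the green strip. It was knocked about 3 cm after that, with the tip over the end of the strip, so I picked it up and laid it again. The last check has it about 1 mm off the strip's centre line.

**Last checks:** The tumbler and the round block measured within about 1–2 mm of where they started. The last scene-camera colour filter missed the green stub, but the final top view and an earlier wrist measurement both show it in its pocket.

**Disagreements along the way:**
- The fingertips sit about 15–19 mm behind the reported TCP, not the stated 14 mm ahead. My first try at gripping the bar closed on air because of this, and I corrected for it from then on. The pin had already been gripped only near the top of its handle.
- My first top-camera reading of the tray was about 16 mm out. I re-measured it with the wrist camera before placing any glass.

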